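# Load the lens inspection fixture, bolt its cover down and set the focus

### The arm

A 6-joint arm with a two-finger parallel gripper is mounted at the origin on the work surface. World frame = base frame: x ahead of the robot, y to its left, z up, the work surface at z = 0. Lengths are in m, angles in rad, forces in N, time in s.
With the tool pointing down it reaches from about 0.3 to 0.775 m from the base axis. Payload 14.6 kg.
Tool frame: the origin (TCP) lies between the finger pads; the fingertips stand 22 mm ahead of it and the grasp point (between the pads) lies 3 mm ahead of it; y points along the fingers, z is the direction in which the jaws open and shut, and the axes are right-handed (so a half turn about y gives the same grasp; the last joint's range is limited). The gripper opens to 85 mm and grips with 20 to 120 N. Pads are 22 mm wide; open, the fingers measure 114 mm over their backs; the gripper's body (76 mm by 85 mm) begins 54 mm behind the grasp point. The pads swing forward as they close: fully open they stand 13 mm farther back than shut.
Start: joints at [-1.24, 0.3, 1.521, -0, 1.321, -0.067], TCP at [0.213, -0.507, 0.224] pointing down, gripper open.
Joint ranges: [-3.03, 3.03], [-0.79, 2.21], [0.23, 2.52], [-1.04, 4.18], [0, 3.07], [-2.55, 2.55]. Speed limits (rad/s): [2.22, 2.22, 2.57, 3.14, 3.14, 3.14].

### API

Orientations are given as a unit quaternion [x, y, z, w].
In Python, from bench import robot gives the robot as it stands.
- The arm moves only by the tool step_arm, never from a script. Its argument "steps" is text: rows parted by semicolons, each of 4 numbers parted by spaces: the shift along the tool's x, y, z in cm, then the turn about the tool's y in degrees. In form: x y z yaw; .... A call has exactly 10 rows; each row is the pose to reach, as a shift and turn from the pose measured when the call began, along the tool's axes at that moment; what a row does not reach only later rows make up. A row lasts 1/10 s, in which the tool goes at most 50 mm and 8.59 degrees, less where a joint would pass 70% of its speed; a pose out of reach is approached as far as the arm can. A call with a gripper value outside its range is refused whole. "hand" is the gripper's target within -1 to 1 (fully open at 1, half-way at 0, shut at -1), set as the call begins (left out, the last holds). The fingers move at their own pace and stop on an object; "newtons" is the grip in N (left out, the last holds). Time passes only in rows, so rows that repeat a pose let the fingers close, or fill a call up. It gives the time, the measured TCP pose, the force and the opening at its end, in the units of the state.
- robot.get_state(): the state, without advancing time (a new reading comes with each control period).
- robot.snapshot(name): name is "side" or "top"; returns a dict with "image" (480x640x3 uint8, blue, green, red), "intrinsics" (3x3 intrinsics, pixels), "rvec" (rotation vector, rad) and "tvec" (3), from world to camera coordinates, as OpenCV has them. Camera axes: x right, y down, z forward; pixel columns grow to the right and rows downward; lengths in m; the calibration is good to about 2 mm. A picture is of the moment at which its call begins. There is no depth.
- robot.finish_job(): hands the job in, once; it reports no verdict.
The state is a dict: "clock": time; "joint_positions": joint angles; "dq": joint speeds; "effort": joint torques, N m; "tool_pos": TCP position; "tcp_rot": TCP orientation; "contact_force": force on the tool from outside, world axes, zero at the start; "torque": the same for the moment, N m; "width": opening from 0.0 (shut) to 1.0 (fully open).
Only numpy, scipy, OpenCV 4.12 (cv2) and the standard library are available. Lean on these libraries where they do the work, as an engineer would, in place of code of your own. Each camera call takes 0.05 s, during which the arm holds its last target.

### The job

Get this camera inspection station ready: stand every white lens module in a bay of the fixture (one to a bay, any bay, flat on its floor), then shut the hinged cover, and then tighten the cover's hex bolt clockwise, all the way to its stop, with the wrench; the cover and the grey housing leave room for only a short swing, so lift the wrench off and reseat it for each stroke, and do not turn the bolt with the fingers. Put the wrench back in the slots of its blue rest, and turn the focus wheel until the yellow line on its rim stands at the red pointer on its far side. Leave the other things on the bench where they are.

Things in the scene. Friction and masses are not known exactly. Their poses are not given: they have to be found in the camera images.
- fixture: Fixed inspection fixture; all 'fixture' numbers are in its frame, mm. Grey plate 250 (x) x 330 x 12. Origin: its underside, centred in x, 150 from its right edge, on the work surface; x away from the robot, y left, z up. Aluminium nest block 162 x 68 centred at y = 75, rim z = 40, three bays in a row along x. Grey connector housing (a box) beside the bolt: x = 27 to 112, y = -74 to 32, top z = 83.
- bay0 (a point): Centre of the floor of the bay nearest the robot (fixture x = -52, y = 75, z = 30). The bay is 42 x 42, sides along the fixture's x and y, rim 10 above its floor; 10 of wall to the next bay.
- bay1 (a point): The same for the middle bay (fixture x = 0).
- bay2 (a point): The same for the far bay (fixture x = 52).
- cover (a joint): Hinged cover over the nest, rad: 0 shut; starts near 1.8, leaning to the left; stop at 1.9. Open-bottomed blue box, clear roof; shut: fixture x = -88 to 88, y = 38 to 154, z = 16 to 82, walls 4. Opening lifts its right (-y) side. Stiff hinge: stays where left, takes 2 to 6 N at the free edge. No knob: push the upper edge of its right side over and then the roof down till shut.
- cover_hinge (a point): Middle of the cover's hinge line, which runs along the fixture's x (at fixture x = 0, y = 158, z = 22). The upper right edge of the cover is 120 from the line to the right and 60 above it when shut, 134 in all. The bolt tab (36 wide, z = 40 to 48) sticks out of the cover's right wall to y = -7.
- bolt_head (a point): On the axis of the cover's captive bolt, mid-hex. Cover shut: fixture x = 0, y = 11, z = 58, axis vertical. Brass hex 24 across flats, z = 51 to 67, its top 4 tapering to 18, over a round washer 35 across (z = 48 to 51). It stands 27 from the cover's wall (+y side; ends 88 from the bolt towards -x) and 27 from the grey housing (+x side; ends 85 from the bolt towards -y).
- bolt (a joint): Turn of the bolt, rad, grows clockwise from above; hard stop at 4.7 = tight; starts at 0.2 to 1.2. Friction 0.4 N m (4 N at the handle). At 0 a pair of hex flats faces the fixture's +x and -x; a red dash from the head's centre towards one flat points to +x at 0. The handle can swing only from just beyond the fixture's -y to just beyond its -x (about 110 degrees).
- wrench: Flat straight steel wrench, 0.26 kg, 235 long, same both sides up. Origin: centre of the closed ring at its head, mid-thickness; handle along -x, 18 wide, 10 thick, x = -18 to -176; open jaw 44 wide at the tail to x = -215. Ring: hex hole 25.6 across flats (one pair square to x), 37 outside, 14 thick; seated on the bolt its centre is at z = 58, with 8 degrees of play either way.
- wrench_mid (a point): Middle of the wrench's handle (wrench x = -115), on its centre line, a good place to grip; the balance point is near x = -105.
- wrench_rest: Blue plastic rest, fixed, where the wrench starts and belongs. Origin: centre of its underside on the work surface; base 190 (x) x 75 (y) x 8. Two uprights across it at x = -56 and 56, each 10 thick, 54 wide, with a slot 34 wide, slot floor z = 40, lips to z = 54. The wrench lies along its x in both slots, ring towards +x, wrench_mid over the origin at z = 45.
- focus_wheel (a joint): Turn of the focus wheel, rad, grows clockwise from above; 0 = the yellow rim line stands exactly at the red pointer (limits -2.4 and 2.4). Starts between 0.6 and 1.4. Friction 0.07 N m; it stays where it is left.
- wheel_axis (a point): On the wheel's vertical axis, z = 84, mid-height of its black fluted grip (50 across, z = 72 to 96). Below it a silver skirt 64 across, z = 60 to 72, with dark ticks and one yellow line. The wheel sits on a grey housing 100 x 100 x 50 high at the foot of the camera stand, whose 0.43 m high column begins 240 to the left of the axis.
- wheel_pointer (a point): Tip of the fixed red pointer on the far side of the wheel's rim (away from the robot); its post rises to z = 72.
- wheel_mark (a point): The yellow line on the wheel's rim, 32 from the axis; turns with the wheel.
- module0: Lens module, 0.06 kg: copper-coloured square base 34 x 34 x 10 high with a white round barrel, 26 across, from z = 10 to 36, dark glass on top. Origin: centre of its underside; x and y square to the base's sides. Two or three modules in a run; an absent one reads None.
- module1: Lens module, 0.06 kg: copper-coloured square base 34 x 34 x 10 high with a white round barrel, 26 across, from z = 10 to 36, dark glass on top. Origin: centre of its underside; x and y square to the base's sides. Two or three modules in a run; an absent one reads None.
- module2: Lens module, 0.06 kg: copper-coloured square base 34 x 34 x 10 high with a white round barrel, 26 across, from z = 10 to 36, dark glass on top. Origin: centre of its underside; x and y square to the base's sides. Two or three modules in a run; an absent one reads None.
- lens_cap: Blue lens cap, disc 38 across, 9 high, lying among the modules. Leave alone.
- cleaner_bottle: White bottle with blue cap, 52 across, 130 high. Leave alone.
- calib_plate: White dotted calibration plate 70 x 70 x 6. Leave alone.
- tape_roll: Yellow tape roll, 68 across, 18 high. Leave alone.
- swab_cup: White cup, 66 across, 80 high. Leave alone.
- small_driver: Screwdriver, 160 long. Leave alone.

How it is judged:
By the outcome, as a careful person would: the job done as asked, in the order asked, and still so for the second after the job is handed in, with the robot touching nothing.
Of module0, module1, module2 only 2 to 3 are there at a start; the rules pass over those that are not, and their reading is None.
At some moment in a run one of module0, module1, module2 may be knocked a few centimetres aside while the robot is not near it.
Once in a run the grip may slacken for a moment while it holds something.
It also fails if it takes over 210 s, if anything falls off the work surface, if the arm or the gripper's body presses on something with over 40 N, if the wrist force passes 120 N, or if a joint passes its speed limit or range.

## Working session

There is one attempt and no reset: what is moved stays moved. The work goes in short steps, Python scripts to look and compute and a tool call to move; the robot and the scene stay as the last step left them, time stands still between calls to the robot, and variables do not carry over. Pictures are saved under pics/ and viewed, and the job is handed in when it is done.

Besides the shell and the picture viewer there is one more tool, called after "Emit:" as name(argument=value, ...), one argument or row to a line, values as JSON. step_arm: Moves the arm, as the interface text tells. Its arguments: {"type":"object","properties":{"steps":{"type":"string"},"hand":{"type":"number"},"newtons":{"type":"number"}},"required":["steps"]}

```bash
ls; mkdir -p pics; cat > h.py <<'E'
import numpy as np, cv2
from bench import robot
from scipy.spatial.transform import Rotation as R
def snap(name,fn):
    s=robot.snapshot(name); cv2.imwrite('pics/'+fn+'.png',s['image']); np.savez('pics/'+fn+'.npz',**{k:np.array(v) for k,v in s.items()}); return s
def load(fn):
    return dict(np.load('pics/'+fn+'.npz'))
def ray(s,u,v):
    Rm=cv2.Rodrigues(np.array(s['rvec'],float))[0]; t=np.array(s['tvec'],float).reshape(3)
    d=Rm.T@np.linalg.solve(np.array(s['intrinsics']),[u,v,1.0]); c=-Rm.T@t
    return c,d/np.linalg.norm(d)
def onz(s,u,v,z):
    c,d=ray(s,u,v); return c+d*(z-c[2])/d[2]
def tri(s1,p1,s2,p2):
    c1,d1=ray(s1,*p1);c2,d2=ray(s2,*p2)
    A=np.stack([d1,-d2],1);x=np.linalg.lstsq(A,c2-c1,rcond=None)[0]
    a=c1+d1*x[0];b=c2+d2*x[1];return (a+b)/2,np.linalg.norm(a-b)
def proj(s,P):
    return cv2.projectPoints(np.array(P,float).reshape(-1,3),np.array(s['rvec'],float),np.array(s['tvec'],float),np.array(s['intrinsics'],float),None)[0].reshape(-1,2)
E
python3 - <<'E'
from h import *
for n in('top','side'):
    s=snap(n,n+'0'); print(n,s['intrinsics'],ray(s,320,240))
st=robot.get_state();print(st); print(R.from_quat(st['tcp_rot']).as_matrix())
E
```

```text
pics
top [[589.18442077   0.         321.50816784]
 [  0.         589.18442077 232.04583218]
 [  0.           0.           1.        ]] (array([0.33251735, 0.02305316, 1.2903974 ]), array([ 0.18624632,  0.00850379, -0.98246628]))
side [[476.93170143   0.         319.68227522]
 [  0.         476.93170143 233.65428841]
 [  0.           0.           1.        ]] (array([ 0.52695176, -0.73288169,  0.85399407]), array([ 0.03679962,  0.69032247, -0.72256534]))
{'clock': 0.1, 'joint_positions': array([-1.23959274e+00,  3.00403216e-01,  1.52154667e+00, -1.09811042e-05,
        1.32072642e+00, -6.66197974e-02]), 'dq': array([ 0.00128113, -0.00182499, -0.00255756, -0.0008182 ,  0.00012199,
       -0.00040414]), 'effort': array([ 1.92086678e-03, -5.44372630e+01, -3.62369406e+01,  7.17142143e-06,
        3.04006237e-03,  9.29316315e-06]), 'tool_pos': array([ 0.21298525, -0.50683254,  0.22367312]), 'tcp_rot': array([-0.13978133,  0.69354319, -0.69278462,  0.13967279]), 'contact_force': array([-0.45185032,  0.71581999, -0.10891457]), 'torque': array([ 0.02348906,  0.03748049, -0.03394289]), 'width': 1.0010140633798283}
[[-9.21905383e-01 -3.62446507e-04  3.87414937e-01]
 [-3.87415102e-01  1.02130245e-03 -9.21904819e-01]
 [-6.15266448e-05 -9.99999413e-01 -1.08196148e-03]]
```

View pics/top0.png

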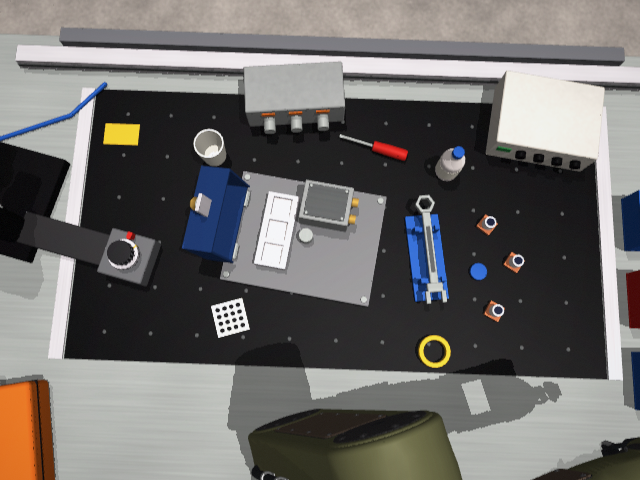

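View pics/side0.png

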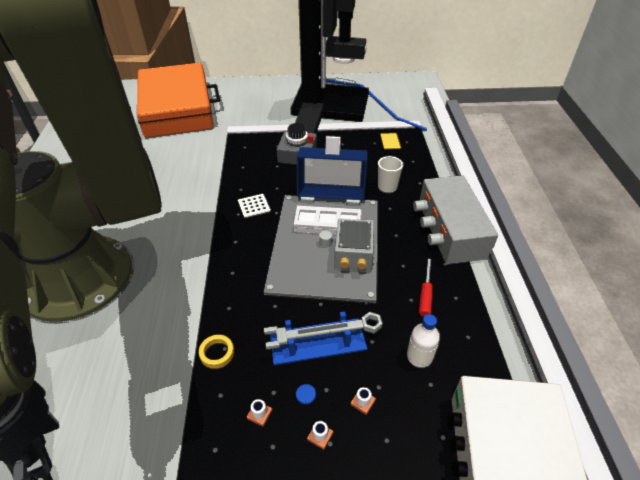

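Top view: three modules at about (487,224), (514,262) and (495,311), cap (478,271), wrench on its rest from (425,203) to (432,296), fixture centred near (303,240), wheel at (123,253). I'll zoom in.

```bash
python3 - <<'E'
import cv2
t=cv2.imread('pics/top0.png');s=cv2.imread('pics/side0.png')
def c(im,x0,y0,x1,y1,k,n): cv2.imwrite('pics/'+n+'.png',cv2.resize(im[y0:y1,x0:x1],None,fx=k,fy=k,interpolation=cv2.INTER_CUBIC))
c(t,170,150,400,320,3.4,'t_fix');c(t,390,180,550,330,4,'t_mod');c(t,85,210,185,300,6,'t_wh')
c(s,240,120,400,310,3.1,'s_fix');c(s,190,300,400,460,3.7,'s_mod')
E
```

```text
(no output)
```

View pics/t_fix.png

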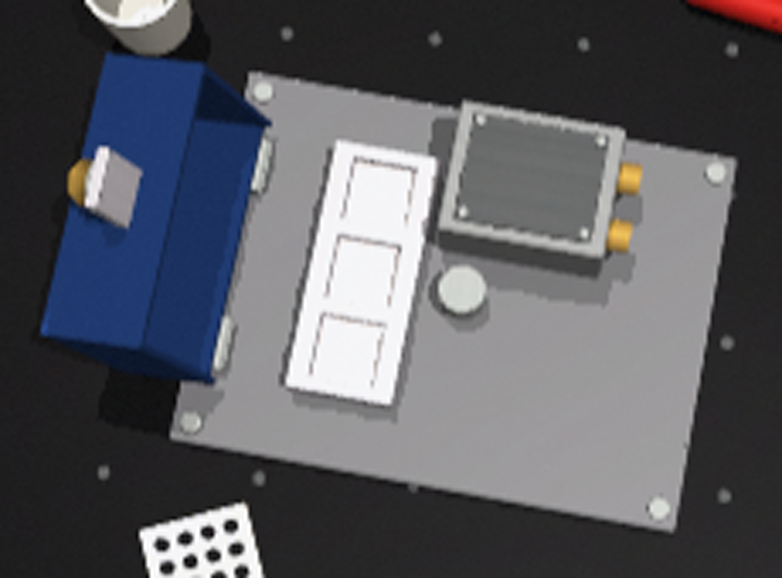

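View pics/t_mod.png

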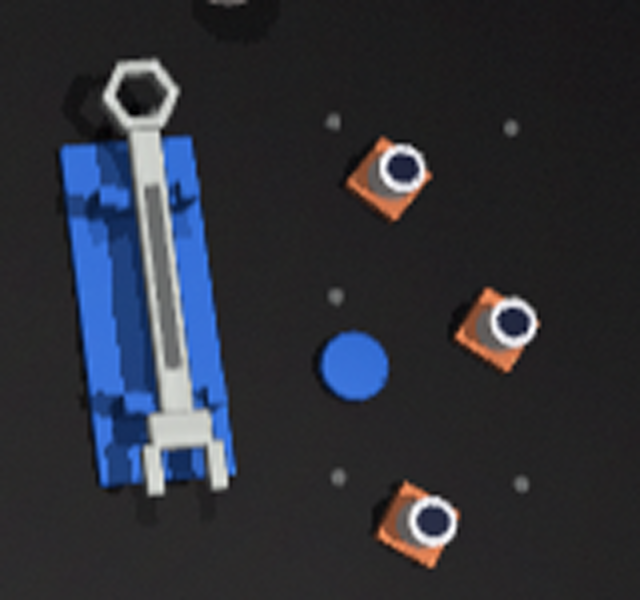

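View pics/s_fix.png

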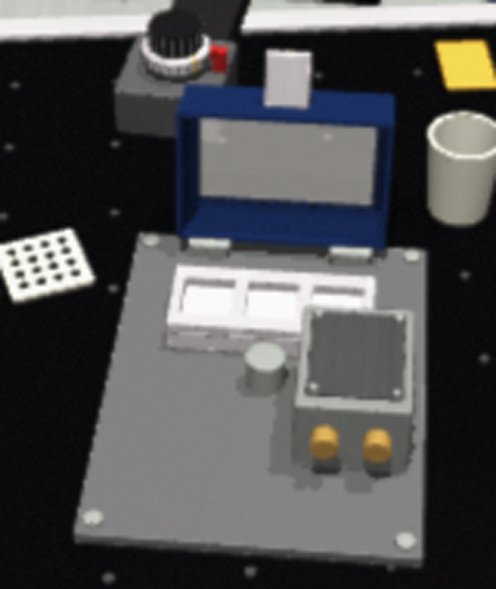

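View pics/s_mod.png

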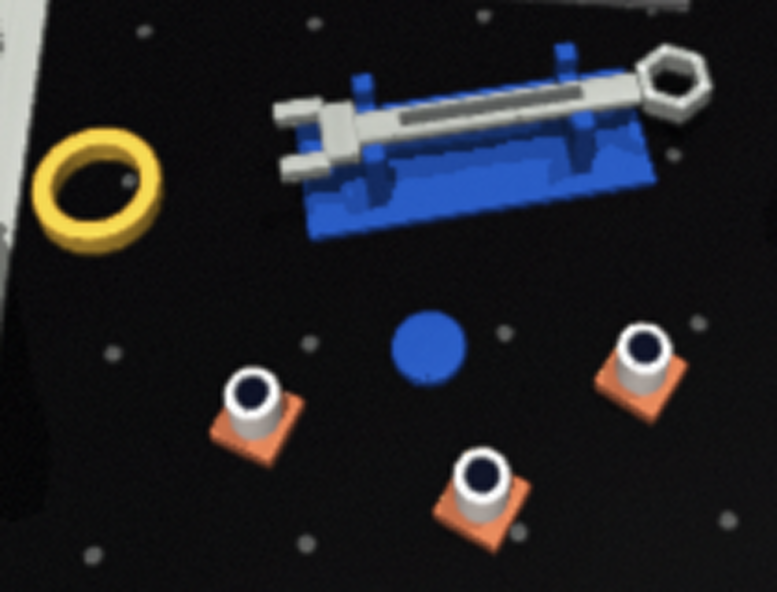

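View pics/t_wh.png

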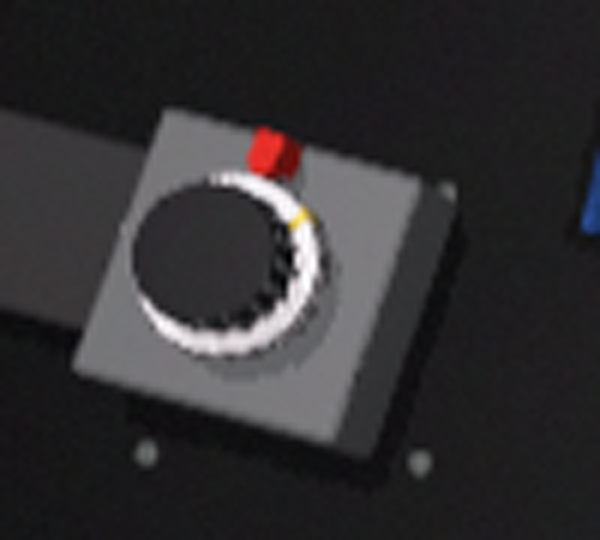

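```bash
cat > meas.py <<'E'
from h import *
def big(s,k=4):
    return cv2.resize(s['image'],None,fx=k,fy=k,interpolation=cv2.INTER_CUBIC)
def unb(p,k=4): return (np.array(p,float)+0.5)/k-0.5
def modules(s,zt=0.036,verbose=True):
    im=big(s); hsv=cv2.cvtColor(im,cv2.COLOR_BGR2HSV)
    cop=((hsv[...,0]>3)&(hsv[...,0]<16)&(hsv[...,1]>110)&(hsv[...,2]>90)).astype(np.uint8)
    n,l,st,ce=cv2.connectedComponentsWithStats(cop)
    out=[]
    for i in range(1,n):
        if not 500<st[i,4]<12000: continue
        x,y,w,h=st[i,:4]
        if max(w,h)>220: continue
        # dark glass near
        x0,y0=max(x-30,0),max(y-80,0)
        sub=hsv[y0:y+h+30,x0:x+w+40]; 
        wh=((sub[...,1]<60)&(sub[...,2]>150)).astype(np.uint8)
        cs,_=cv2.findContours(wh,cv2.RETR_EXTERNAL,cv2.CHAIN_APPROX_NONE)
        if not cs: continue
        c=max(cs,key=cv2.contourArea)
        # glass: hole within
        m=np.zeros_like(wh);cv2.drawContours(m,[cv2.convexHull(c)],-1,1,-1)
        gl=(m&(sub[...,2]<90)).astype(np.uint8)
        n2,l2,s2,c2=cv2.connectedComponentsWithStats(gl)
        if n2<2: continue
        j=1+np.argmax(s2[1:,4])
        g=unb(c2[j]+[x0,y0])
        cc,_=cv2.findContours((l==i).astype(np.uint8),cv2.RETR_EXTERNAL,cv2.CHAIN_APPROX_NONE)
        pts=unb(max(cc,key=cv2.contourArea).reshape(-1,2))
        W=np.array([onz(s,*p,0.010)[:2] for p in pts[::3]])
        r=cv2.minAreaRect((W*1000).astype(np.float32))
        out.append((g,onz(s,*g,zt),r))
    return out
E
python3 - <<'E'
from meas import *
t=load('top0');s=load('side0')
mt=modules(t);ms=modules(s)
for m in mt: print('top',m[0].round(1),m[1].round(4),m[2])
for m in ms: print('side',m[0].round(1),m[1].round(4),m[2])
for a in mt:
    b=min(ms,key=lambda b:np.linalg.norm(b[1]-a[1])); print(tri(t,a[0],s,b[0]))
# fixture plate corners clicks
c=np.array([(250,72),(735,157),(676,530),(171,437)])/3.4+[170,150]-0.35
loc=np.array([(125,180),(125,-150),(-125,-150),(-125,180)])
P=np.array([onz(t,*p,0.012)[:2] for p in c]);print(P.round(4))
c2=np.array([(140,235),(428,250),(421,555),(78,540)])/3.1+[240,120]-.35
P2=np.array([onz(s,*p,0.012)[:2] for p in c2]);print(P2.round(4))
def fit(loc,P):
    loc=loc/1000.;lm=loc.mean(0);pm=P.mean(0)
    H=(loc-lm).T@(P-pm);a=np.arctan2(H[0,1]-H[1,0],H[0,0]+H[1,1]);Rm=np.array([[np.cos(a),-np.sin(a)],[np.sin(a),np.cos(a)]])
    tt=pm-Rm@lm;return a,tt,((loc@Rm.T+tt)-P)*1000
print(fit(loc,P));print(fit(loc,P2))
# nest
for im,nm,k in((t,'top',1),(s,'side',1)):
    B=big(im);h=cv2.cvtColor(B,cv2.COLOR_BGR2HSV)
    m=((h[...,1]<40)&(h[...,2]>215)).astype(np.uint8)
    if nm=='top': m[:, :240*4]=0;m[:,310*4:]=0;m[:180*4]=0;m[275*4:]=0
    else: m[:200*4]=0;m[240*4:]=0;m[:,:285*4]=0;m[:,370*4:]=0
    cs,_=cv2.findContours(m,cv2.RETR_EXTERNAL,cv2.CHAIN_APPROX_NONE);c=unb(max(cs,key=cv2.contourArea).reshape(-1,2))
    W=np.array([onz(im,*p,0.040)[:2] for p in c]);r=cv2.minAreaRect((W*1000).astype(np.float32));print(nm,r)
E
```

```text
top [490.3 221.5] [ 0.625  -0.3358  0.036 ] ((624.4306640625, -335.294189453125), (35.43885803222656, 35.7972412109375), 52.41591262817383)
top [517.9 260. ] [ 0.5421 -0.3935  0.036 ] ((541.642333984375, -392.873779296875), (35.222801208496094, 35.63261032104492), 57.16688919067383)
top [497.8 309.9] [ 0.4337 -0.3477  0.036 ] ((433.65277099609375, -347.51202392578125), (35.301841735839844, 36.24728775024414), 61.76683807373047)
side [363.8 393.5] [ 0.6264 -0.3394  0.036 ] ((625.78662109375, -340.6581115722656), (37.49442672729492, 35.90378189086914), 52.421600341796875)
side [257.5 405.6] [ 0.4352 -0.3514  0.036 ] ((435.0538024902344, -352.71295166015625), (36.894195556640625, 36.389286041259766), 62.490787506103516)
side [319.8 427.9] [ 0.5435 -0.3973  0.036 ] ((543.3309936523438, -398.3733215332031), (36.94336700439453, 35.574859619140625), 56.82023239135742)
(array([ 0.62652734, -0.33714226,  0.03109453]), np.float64(0.0008482251686340865))
(array([ 0.54332792, -0.39520836,  0.0307588 ]), np.float64(0.0006264852712955151))
(array([ 0.43440564, -0.34912941,  0.0309715 ]), np.float64(0.000577165492852986))
[[ 0.7276  0.2137]
 [ 0.6811 -0.1097]
 [ 0.4348 -0.0758]
 [ 0.4822  0.2489]]
[[ 0.4846  0.2424]
 [ 0.731   0.2085]
 [ 0.6808 -0.1123]
 [ 0.4394 -0.0854]]
(np.float64(-0.14237863398850978), array([0.5792856 , 0.05441279]), array([[ 0.95288053,  1.1743852 ],
       [ 0.68580062, -2.14002387],
       [-0.50910057, -0.48914657],
       [-1.12958058,  1.45478524]]))
(np.float64(1.4356309529865325), array([0.5988061 , 0.06126691]), array([[-47.32189119, -32.97668094],
       [ 33.29575567, -43.54966106],
       [ 49.78714257,  29.50919504],
       [-35.76100705,  47.01714696]]))
top ((589.9991455078125, 129.13551330566406), (67.48944854736328, 162.25457763671875), 81.59397888183594)
side ((591.1963500976562, 124.89018249511719), (67.21016693115234, 161.2290496826172), 81.5068588256836)
```

```bash
cat >> h.py <<'E'
def go(x,y,z,psi=None):
    st=robot.get_state();M=R.from_quat(st['tcp_rot']).as_matrix();p=np.array(st['tool_pos'])
    d=M.T@(np.array([x,y,z])-p)*100
    ps=np.degrees(np.arctan2(M[1,2],M[0,2]))
    yaw=0 if psi is None else -((psi-ps+180)%360-180)
    print('delta cm',d.round(2),'yaw',round(yaw,1),'| at',p.round(4),'psi',round(ps,1),'w',round(st['width'],3),'F',np.round(st['contact_force'],1),'j',np.round(st['joint_positions'],2),'t',st['clock'])
    return d,yaw
class Fix:
    def __init__(s,x,y,deg): s.o=np.array([x,y]);s.a=np.radians(deg)
    def w(s,x,y):
        c,n=np.cos(s.a),np.sin(s.a);return s.o+np.array([c*x-n*y,n*x+c*y])/1000
E
python3 - <<'E'
from h import *
go(0.4345,-0.3495,0.15,61.8)
E
```

```text
delta cm [-26.52   7.38  -5.91] yaw -129.0 | at [ 0.213  -0.5068  0.2237] psi -67.2 w 1.001 F [-0.5  0.7 -0.1] j [-1.24  0.3   1.52 -0.    1.32 -0.07] t 0.1
```

Emit:
step_arm(
  steps="-4 1 -1 -8.5; -8 2 -2 -17; -12 3 -2.5 -25.5; -16 4 -3.5 -34; -20 5 -4.5 -42.5; -24 6 -5.5 -51; -26.5 7.4 -5.9 -59.5; -26.5 7.4 -5.9 -68; -26.5 7.4 -5.9 -76.5; -26.5 7.4 -5.9 -85",
  hand=0.3,
  newtons=60,
)

```text
clock: 1.1
tool_pos: [0.4345, -0.3494, 0.1492]
tcp_rot: [-0.572, 0.415, -0.414, 0.573]
contact_force: [0.3, -0.4, 0.4]
width: 0.655
```

```bash
python3 - <<'E'
from h import *
go(0.4345,-0.3495,0.12,61.8)
E
```

```text
delta cm [ 0.02  2.92 -0.  ] yaw -43.6 | at [ 0.4345 -0.3494  0.1492] psi 18.2 w 0.655 F [ 0.3 -0.4  0.4] j [-0.74  0.39  1.58  0.    1.17 -1.06] t 1.1
```

Emit:
step_arm(
  steps="0 0.6 0 -8.5; 0 1.2 0 -17; 0 1.8 0 -25.5; 0 2.4 0 -34; 0 2.9 0 -42; 0 2.9 0 -43.6; 0 2.9 0 -43.6; 0 2.9 0 -43.6; 0 2.9 0 -43.6; 0 2.9 0 -43.6",
)

```text
clock: 2.1
tool_pos: [0.4345, -0.3494, 0.1204]
tcp_rot: [-0.685, 0.173, -0.172, 0.686]
contact_force: [0.1, -0.7, -0.5]
width: 0.651
```

```bash
python3 - <<'E'
from meas import *
for n in('top','side'):
    s=snap(n,n+'1')
    st=robot.get_state(); p=np.array(st['tool_pos'])
    px=proj(s,[p,p-[0,0,0.022]]);print(n,px)
    u,v=px[1].astype(int); k=6
    x0,y0=u-60,v-50; c=s['image'][max(y0,0):y0+100,max(x0,0):x0+130]
    c=cv2.resize(c,None,fx=k,fy=k,interpolation=cv2.INTER_CUBIC);print(x0,y0)
    cv2.imwrite('pics/c_'+n+'1.png',c)
go(0.4345,-0.3495,0.12,61.8)
E
```

```text
top [[511.17262806 306.54031665]
 [507.71533289 307.36865546]]
447 257
side [[252.21016465 381.77034473]
 [253.56084339 388.02532463]]
193 338
delta cm [ 0.01  0.04 -0.01] yaw -0.1 | at [ 0.4345 -0.3493  0.1204] psi 61.7 w 0.648 F [-0.2 -0.3  0.3] j [-0.74  0.42  1.61  0.    1.11 -1.82] t 2.2
```

View pics/c_top1.png

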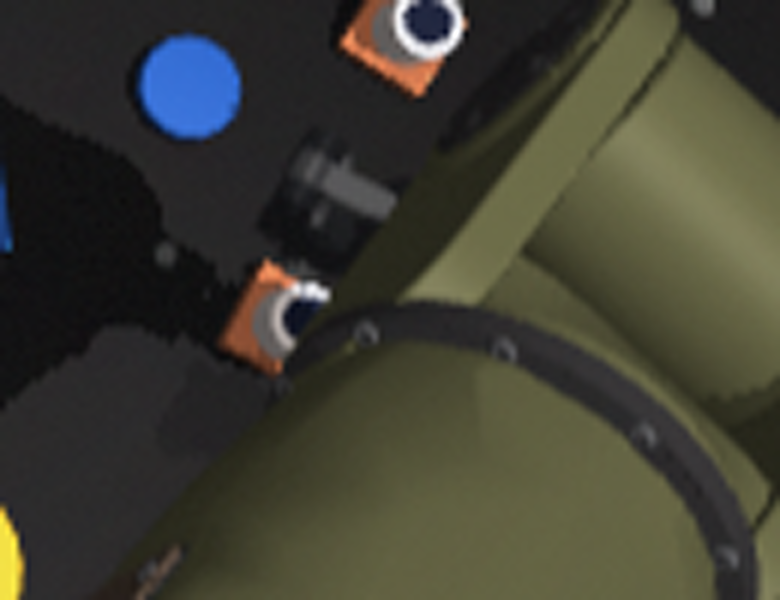

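View pics/c_side1.png

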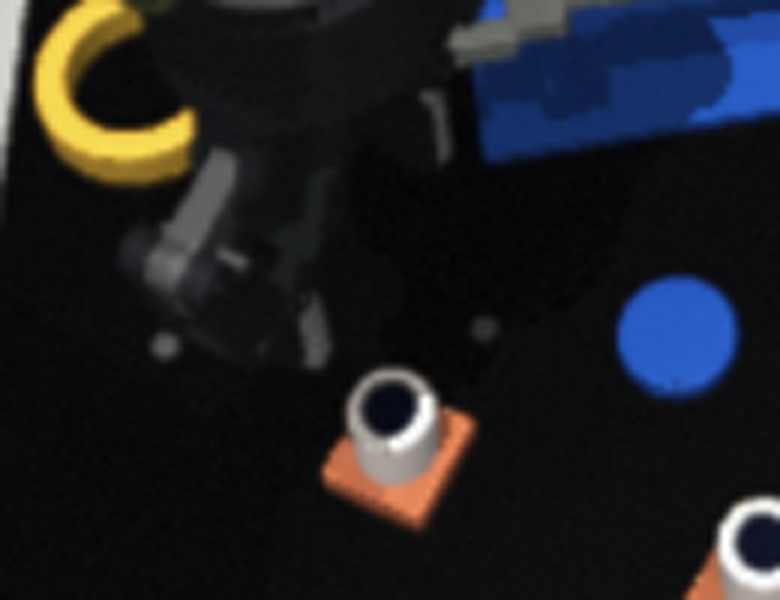

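```bash
python3 - <<'E'
from h import *
for n,x0,y0,x1,y1,k in(('side',205,330,300,420,8),('top',470,250,530,320,8)):
    s=load(n+'1');c=s['image'][y0:y1,x0:x1].astype(float)
    c=np.clip(255*(c/255)**0.45,0,255).astype(np.uint8)
    c=cv2.resize(c,None,fx=k,fy=k,interpolation=cv2.INTER_CUBIC)
    st=robot.get_state();p=np.array(st['tool_pos']);M=R.from_quat(st['tcp_rot']).as_matrix()
    for h in (-.0276,0,.0276):
        for f in (0,.022):
            q=proj(s,p+M@[0,f,h])[0];cv2.circle(c,(int((q[0]-x0+.5)*k),int((q[1]-y0+.5)*k)),4,(0,0,255) if f else (0,255,0),1)
    cv2.imwrite('pics/d_'+n+'1.png',c[:600])
E
```

```text
(no output)
```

View pics/d_side1.png

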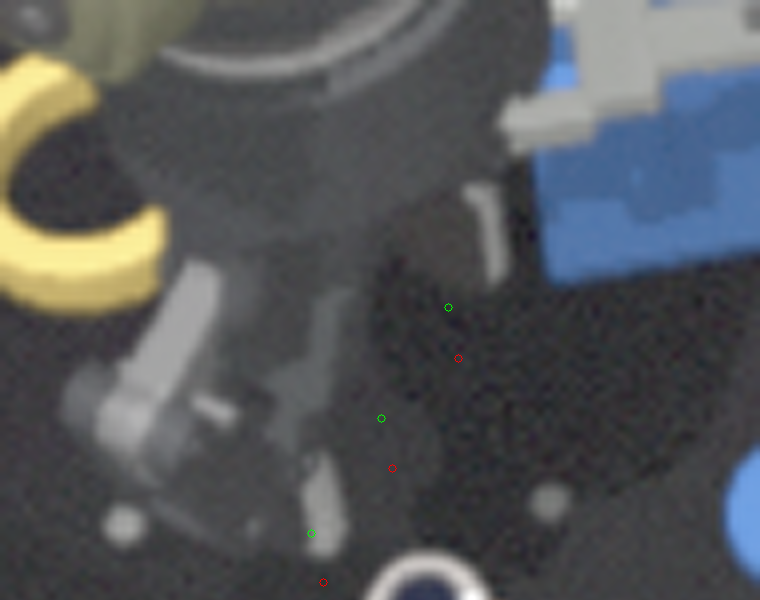

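View pics/d_top1.png

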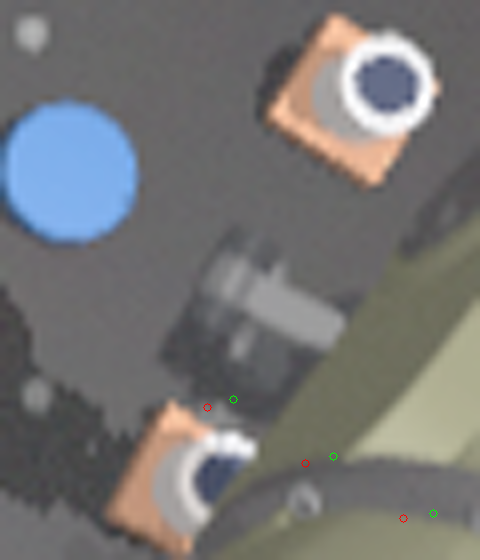

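Emit:
step_arm(
  steps="0 2 0 0; 0 4 0 0; 0 6 0 0; 0 7 0 0; 0 8 0 0; 0 8.5 0 0; 0 8.5 0 0; 0 8.5 0 0; 0 8.5 0 0; 0 8.5 0 0",
)

```text
clock: 3.2
tool_pos: [0.4345, -0.3493, 0.0358]
tcp_rot: [-0.685, 0.173, -0.172, 0.686]
contact_force: [0.8, -0.3, -0.4]
width: 0.656
```

Emit:
step_arm(
  steps="0 0 0 0; 0 0 0 0; 0 0 0 0; 0 0 0 0; 0 0 0 0; 0 0 0 0; 0 0 0 0; 0 0 0 0; 0 0 0 0; 0 0 0 0",
  hand=-1,
  newtons=40,
)

```text
clock: 4.2
tool_pos: [0.4346, -0.3494, 0.0359]
tcp_rot: [-0.685, 0.173, -0.172, 0.686]
contact_force: [0.2, -0.6, 0.1]
width: 0.001
```

Emit:
step_arm(
  steps="0 -1 0 0; 0 -3 0 0; 0 -5 0 0; 0 -7 0 0; 0 -9 0 0; 0 -11 0 0; 0 -11 0 0; 0 -11 0 0; 0 -11 0 0; 0 -11 0 0",
)

```text
clock: 5.2
tool_pos: [0.4343, -0.3492, 0.145]
tcp_rot: [-0.685, 0.173, -0.172, 0.686]
contact_force: [0.2, 0.2, -0.8]
width: 0.003
```

```bash
python3 - <<'E'
from meas import *
for n in('top','side'):
    s=snap(n,n+'2')
    st=robot.get_state();z=st['tool_pos'][2]+0.001
    for m in modules(s,zt=z): print(n,m[0].round(1),m[1].round(4),m[2][2])
go(0.43,-.35,.15)
E
```

```text
top [490.3 221.5] [ 0.5993 -0.3043  0.1461] 52.41591262817383
top [518. 260.] [ 0.5237 -0.357   0.1461] 57.16688919067383
top [497.7 309.9] [ 0.4248 -0.3149  0.1461] 62.90291213989258
side [184.  25.] [0.1269 1.0577 0.1463] 86.20067596435547
side [196.6 130.6] [0.2594 0.3618 0.1463] 11.102873802185059
side [363.8 393.5] [ 0.613  -0.3924  0.1463] 53.00236129760742
side [257.6 405.3] [ 0.4477 -0.4023  0.1463] 62.490787506103516
side [319.8 427.9] [ 0.5413 -0.4425  0.1463] 56.82023239135742
delta cm [-0.36 -0.47 -0.27] yaw 0 | at [ 0.4345 -0.3493  0.1453] psi 61.7 w 0.003 F [-0.3  0.7 -0.5] j [-0.74  0.39  1.59  0.    1.16 -1.82] t 5.3
```

View pics/side2.png

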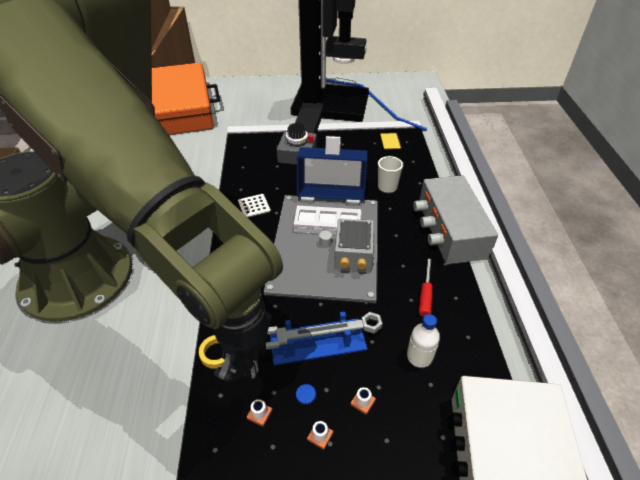

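The grip closed empty and the module did not move, so my estimate of the hand's position relative to the module is off by more than I assumed. I'll check where the shut fingers appear in both views.

```bash
python3 - <<'E'
from h import *
st=robot.get_state();p=np.array(st['tool_pos']);M=R.from_quat(st['tcp_rot']).as_matrix()
out=[]
for n,x0,y0,x1,y1,k in(('side',200,300,290,420,5),('top',465,230,545,350,5)):
    s=load(n+'2');c=s['image'][y0:y1,x0:x1].astype(float)
    c=np.clip(255*(c/255)**0.45,0,255).astype(np.uint8)
    c=cv2.resize(c,None,fx=k,fy=k,interpolation=cv2.INTER_CUBIC)
    for f,col in ((-.05,(255,0,0)),(0,(0,255,0)),(.022,(0,0,255))):
            q=proj(s,p+M@[0,f,0])[0];cv2.circle(c,(int((q[0]-x0+.5)*k),int((q[1]-y0+.5)*k)),4,col,1)
    out.append(c)
cv2.imwrite('pics/d2.png',np.hstack([out[0],out[1]]))
E
```

```text
(no output)
```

View pics/d2.png

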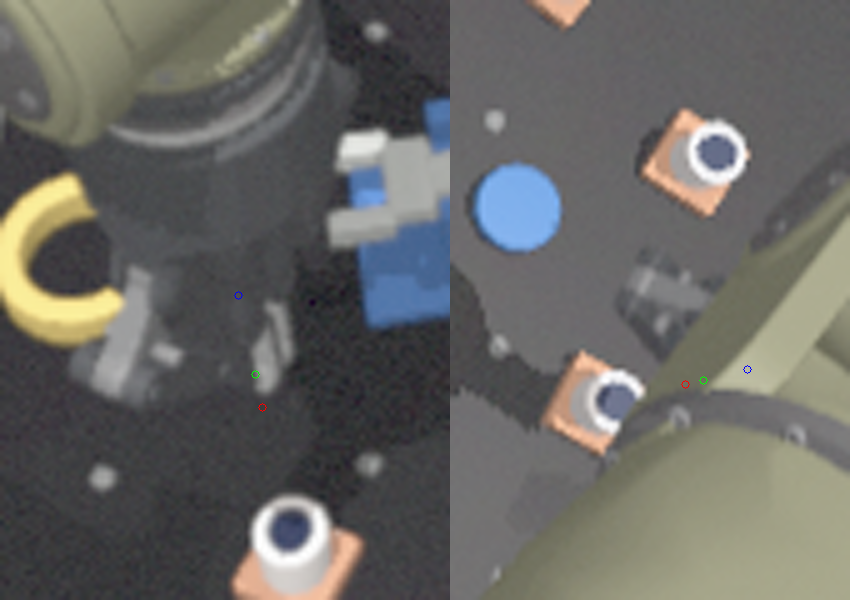

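```bash
python3 - <<'E'
from h import *
st=robot.get_state();p=np.array(st['tool_pos']);M=R.from_quat(st['tcp_rot']).as_matrix()
print(M.round(3))
s=load('side2');x0,y0,x1,y1,k=215,340,275,400,10
c=s['image'][y0:y1,x0:x1].astype(float)
c=np.clip(255*(c/255*2.0)**0.5,0,255).astype(np.uint8)
c=cv2.resize(c,None,fx=k,fy=k,interpolation=cv2.INTER_CUBIC)
for f,col in ((-.05,(255,0,0)),(0,(0,255,0)),(.022,(0,0,255))):
  for dx in(-.011,.011):
    q=proj(s,p+M@[dx,f,0])[0];cv2.circle(c,(int((q[0]-x0+.5)*k),int((q[1]-y0+.5)*k)),4,col,1)
cv2.imwrite('pics/d3.png',c)
E
```

```text
[[ 0.881 -0.001  0.474]
 [-0.474  0.002  0.881]
 [-0.002 -1.     0.001]]
```

View pics/d3.png

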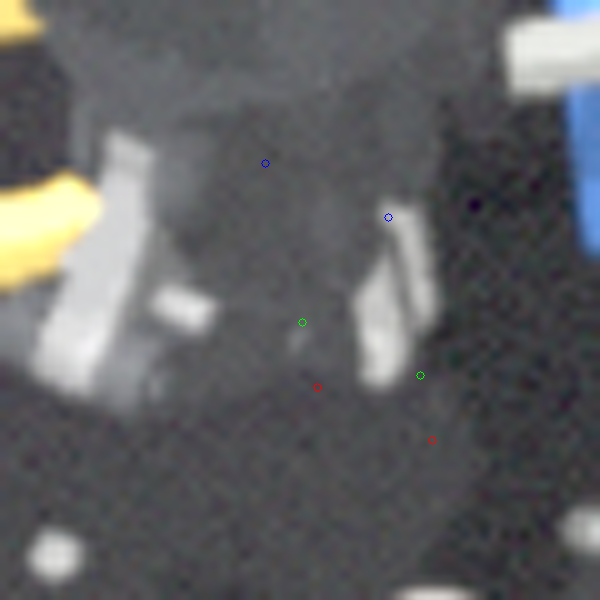

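Emit:
step_arm(
  steps="0 2 0 0; 0 4 0 0; 0 6 0 0; 0 8 0 0; 0 10 0 0; 0 10.9 0 0; 0 10.9 0 0; 0 10.9 0 0; 0 10.9 0 0; 0 10.9 0 0",
  hand=0.3,
)

```text
clock: 6.3
tool_pos: [0.4346, -0.3494, 0.0371]
tcp_rot: [-0.685, 0.173, -0.173, 0.686]
contact_force: [-0.1, 0.3, -0.3]
width: 0.651
```

```bash
python3 - <<'E'
from h import *
st=robot.get_state();p=np.array(st['tool_pos']);M=R.from_quat(st['tcp_rot']).as_matrix();print(p,st['width'])
s=snap('side','side3');x0,y0,x1,y1,k=220,360,290,430,10
snap('top','top3')
c=s['image'][y0:y1,x0:x1].astype(float)
c=np.clip(255*(c/255*2.0)**0.5,0,255).astype(np.uint8)
c=cv2.resize(c,None,fx=k,fy=k,interpolation=cv2.INTER_CUBIC)
for f,col in ((-.05,(255,0,0)),(0,(0,255,0)),(.022,(0,0,255))):
  for dx in(-.011,.011):
   for h in(-.0275,.0275):
    q=proj(s,p+M@[dx,f,h])[0];cv2.circle(c,(int((q[0]-x0+.5)*k),int((q[1]-y0+.5)*k)),4,col,1)
cv2.imwrite('pics/d4.png',c[:600])
E
```

```text
[ 0.43463232 -0.34941975  0.03710428] 0.6513263075103157
```

View pics/d4.png

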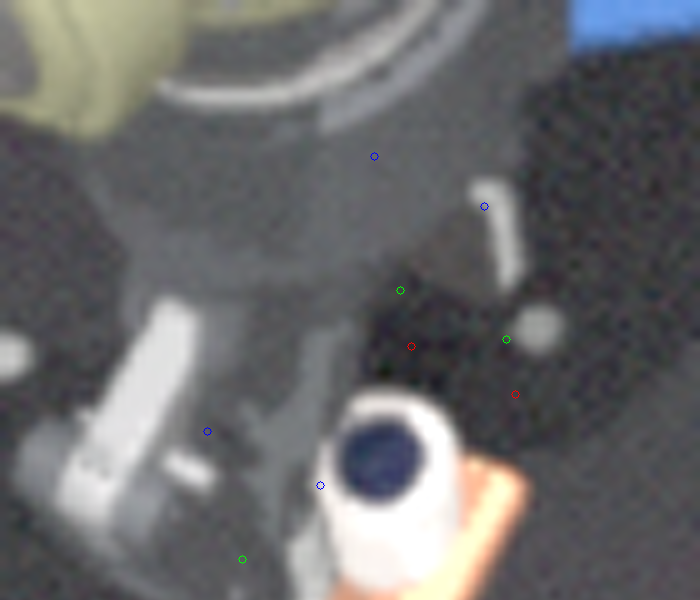

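```bash
python3 - <<'E'
from h import *
c=[]
for n,(x0,y0) in(('side3',(215,350)),('top3',(455,265))):
    im=load(n)['image'][y0:y0+85,x0:x0+65].astype(float)
    im=np.clip(255*(im/255*2.0)**0.5,0,255).astype(np.uint8)
    c.append(cv2.resize(im,None,fx=6,fy=6,interpolation=cv2.INTER_CUBIC))
cv2.imwrite('pics/d5.png',np.hstack(c))
E
```

```text
(no output)
```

View pics/d5.png

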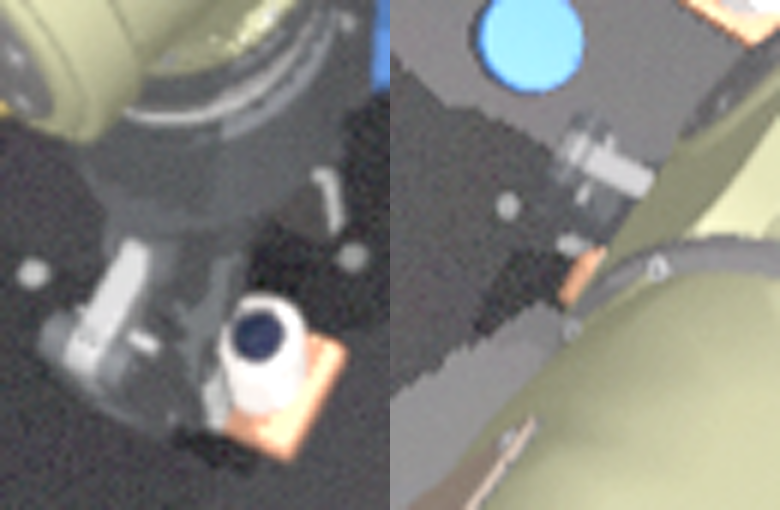

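```bash
python3 - <<'E'
from h import *
t=load('top3');s=load('side3');st=robot.get_state();p=np.array(st['tool_pos']);M=R.from_quat(st['tcp_rot']).as_matrix()
for a,b in(((485.8,305.5),(270.8,385)),((485.8,305.5),(269.5,378))):
    q,e=tri(t,a,s,b);print(q,e,M.T@(q-p)*1000)
E
```

```text
[ 0.45011027 -0.31889396  0.04255186] 0.017641054234519525 [-0.67743161 -5.70245818 34.16786299]
[ 0.44880224 -0.31412197  0.05974891] 0.018033830566119794 [ -4.10487396 -22.89372714  37.76428715]
```

Emit:
step_arm(
  steps="0 0.2 0 0; 0 0.4 0 0; 0 0.6 0 0; 0 0.8 0 0; 0 1 0 0; 0 1 0 0; 0 1 0 0; 0 1 0 0; 0 1 0 0; 0 1 0 0",
)

```text
clock: 7.4
tool_pos: [0.4345, -0.3493, 0.0269]
tcp_rot: [-0.685, 0.173, -0.172, 0.686]
contact_force: [0.2, 0.1, -0.5]
width: 0.652
```

Emit:
step_arm(
  steps="0 0 0 0; 0 0 0 0; 0 0 0 0; 0 0 0 0; 0 0 0 0; 0 0 0 0; 0 0 0 0; 0 0 0 0; 0 0 0 0; 0 0 0 0",
  hand=-1,
  newtons=30,
)

```text
clock: 8.4
tool_pos: [0.4346, -0.3494, 0.027]
tcp_rot: [-0.685, 0.173, -0.173, 0.686]
contact_force: [-1.3, -1.2, 5.6]
width: 0.261
```

```bash
python3 - <<'E'
from h import *
c=[]
print(robot.get_state()['width'])
for n,(x0,y0) in(('side',(215,350)),('top',(455,265))):
    im=snap(n,n+'4')['image'][y0:y0+85,x0:x0+65].astype(float)
    im=np.clip(255*(im/255*2.0)**0.5,0,255).astype(np.uint8)
    c.append(cv2.resize(im,None,fx=6,fy=6,interpolation=cv2.INTER_CUBIC))
cv2.imwrite('pics/d6.png',np.hstack(c))
E
```

```text
0.26144334576732137
```

View pics/d6.png

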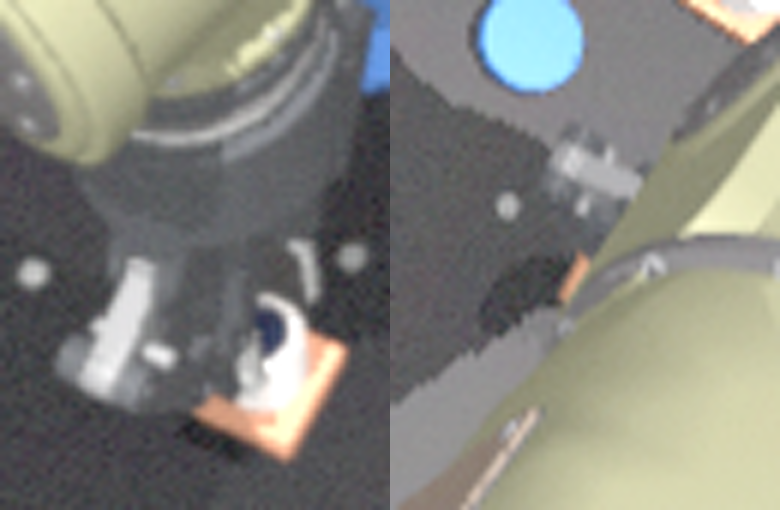

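Emit:
step_arm(
  steps="0 0 0 0; 0 0 0 0; 0 0 0 0; 0 0 0 0; 0 0.2 0 0; 0 0.4 0 0; 0 0.6 0 0; 0 0.7 0 0; 0 0.7 0 0; 0 0.7 0 0",
  hand=0,
)

```text
clock: 9.5
tool_pos: [0.4346, -0.3495, 0.02]
tcp_rot: [-0.685, 0.173, -0.173, 0.686]
contact_force: [-0.5, -0.1, -0.1]
width: 0.502
```

Emit:
step_arm(
  steps="0 0 0 0; 0 0 0 0; 0 0 0 0; 0 0 0 0; 0 0 0 0; 0 0 0 0; 0 0 0 0; 0 0 0 0; 0 0 0 0; 0 0 0 0",
  hand=-1,
  newtons=40,
)

```text
clock: 10.5
tool_pos: [0.4347, -0.3495, 0.0202]
tcp_rot: [-0.686, 0.173, -0.173, 0.686]
contact_force: [-1.3, 0.0, 5.5]
width: 0.276
```

```bash
python3 - <<'E'
from h import *
c=[]
st=robot.get_state();p=np.array(st['tool_pos']);M=R.from_quat(st['tcp_rot']).as_matrix();print(p,st['width'],st['contact_force'])
for n,(x0,y0) in(('side',(215,350)),('top',(455,265))):
    s=snap(n,n+'5');im=s['image'][y0:y0+85,x0:x0+65].astype(float)
    im=np.clip(255*(im/255*2.0)**0.5,0,255).astype(np.uint8)
    im=cv2.resize(im,None,fx=6,fy=6,interpolation=cv2.INTER_CUBIC)
    for z,col in((0.036,(0,255,0)),(0.0,(0,0,255))):
        q=proj(s,[p[0],p[1],z])[0];cv2.circle(im,(int((q[0]-x0+.5)*6),int((q[1]-y0+.5)*6)),4,col,1)
    c.append(im)
cv2.imwrite('pics/d7.png',np.hstack(c))
E
```

```text
[ 0.4346852  -0.34952247  0.02021934] 0.2761724193116231 [-1.25361658  0.01073018  5.4544116 ]
```

View pics/d7.png

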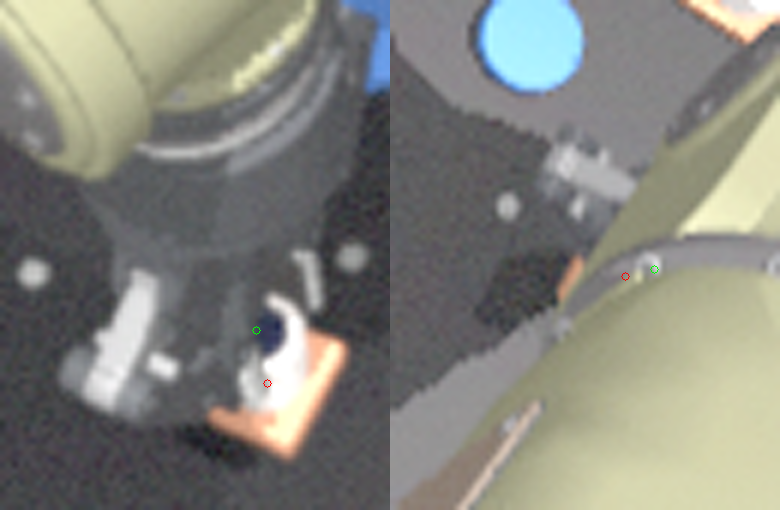

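Emit:
step_arm(
  steps="0 -1 0 0; 0 -2 0 0; 0 -4 0 0; 0 -6 0 0; 0 -8 0 0; 0 -10 0 0; 0 -12 0 0; 0 -12 0 0; 0 -12 0 0; 0 -12 0 0",
)

```text
clock: 11.6
tool_pos: [0.4343, -0.3493, 0.1393]
tcp_rot: [-0.685, 0.173, -0.172, 0.686]
contact_force: [-0.8, 0.0, -1.0]
width: 0.274
```

```bash
python3 - <<'E'
from h import *
c=[]
st=robot.get_state();p=np.array(st['tool_pos']);M=R.from_quat(st['tcp_rot']).as_matrix();print(p,st['width'],st['contact_force'])
for n,(x0,y0) in(('side',(195,310)),('top',(455,255))):
    s=snap(n,n+'6');im=s['image'][y0:y0+100,x0:x0+70].astype(float)
    im=np.clip(255*(im/255*2.0)**0.5,0,255).astype(np.uint8)
    im=cv2.resize(im,None,fx=5.5,fy=5.5,interpolation=cv2.INTER_CUBIC)
    for z,col in((0.016,(0,255,0)),(-0.02,(0,0,255))):
        q=proj(s,[p[0],p[1],p[2]+z])[0];cv2.circle(im,(int((q[0]-x0+.5)*5.5),int((q[1]-y0+.5)*5.5)),4,col,1)
    c.append(im)
cv2.imwrite('pics/d8.png',np.hstack(c))
E
```

```text
[ 0.434309   -0.34926505  0.1392769 ] 0.2741360034799168 [-0.81751492  0.04706117 -1.00613591]
```

View pics/d8.png

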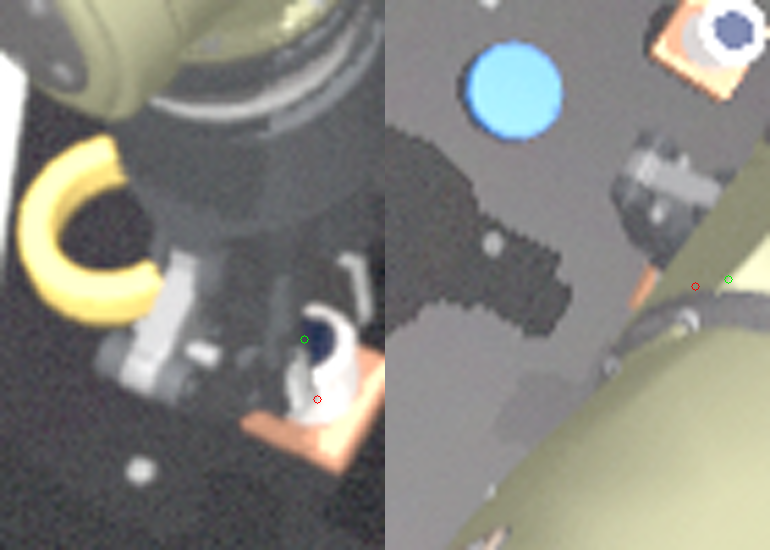

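```bash
python3 - <<'E'
from h import *
go(0.5392,0.1346,0.139,81.55)
E
```

```text
delta cm [-13.69   0.09  47.59] yaw -19.8 | at [ 0.4344 -0.3493  0.1393] psi 61.7 w 0.276 F [-0.1  0.5 -0.6] j [-0.74  0.4   1.59  0.    1.15 -1.82] t 11.7
```

Emit:
step_arm(
  steps="-1 0 3.5 -2; -2.3 0 8 -4; -3.6 0 12.5 -6; -4.9 0 17 -8; -6.2 0 21.5 -10; -7.5 0 26 -12; -8.8 0 30.5 -14; -10.1 0 35 -16; -11.4 0 39.6 -18; -12.7 0 44.2 -19.8",
)

```text
clock: 12.7
tool_pos: [0.5317, 0.1021, 0.1393]
tcp_rot: [-0.705, 0.052, -0.051, 0.706]
contact_force: [1.2, -1.0, 0.0]
width: 0.275
```

Emit:
step_arm(
  steps="0 0.4 1.5 0; 0 0.8 2.5 0; 0 1.2 3.5 0; 0 1.6 3.5 0; 0 2 3.5 0; 0 2 3.5 0; 0 2 3.5 0; 0 2 3.5 0; 0 2 3.5 0; 0 2 3.5 0",
)

```text
clock: 13.7
tool_pos: [0.5369, 0.1367, 0.1196]
tcp_rot: [-0.705, 0.052, -0.051, 0.706]
contact_force: [-0.1, 1.0, -1.2]
width: 0.274
```

```bash
python3 - <<'E'
from h import *
c=[]
go(0.5392,0.1346,0.139,81.55)
st=robot.get_state();p=np.array(st['tool_pos'])
for n,(x0,y0) in(('side',(250,140)),('top',(220,190))):
    s=snap(n,n+'7');im=s['image'][y0:y0+110,x0:x0+75].astype(float)
    im=np.clip(255*(im/255*1.0)**0.6,0,255).astype(np.uint8)
    im=cv2.resize(im,None,fx=5.2,fy=5.2,interpolation=cv2.INTER_CUBIC)
    for z,col in((0.016,(0,255,0)),(-0.02,(0,0,255))):
        q=proj(s,[p[0],p[1],p[2]+z])[0];cv2.circle(im,(int((q[0]-x0+.5)*5.2),int((q[1]-y0+.5)*5.2)),4,col,1)
    c.append(im)
cv2.imwrite('pics/d9.png',np.hstack(c))
E
```

```text
delta cm [ 0.26 -1.94 -0.17] yaw 0.1 | at [0.5369 0.1367 0.1196] psi 81.6 w 0.274 F [-0.1  1.  -1.2] j [ 0.18  0.42  1.62  0.    1.11 -1.24] t 13.7
```

View pics/d9.png

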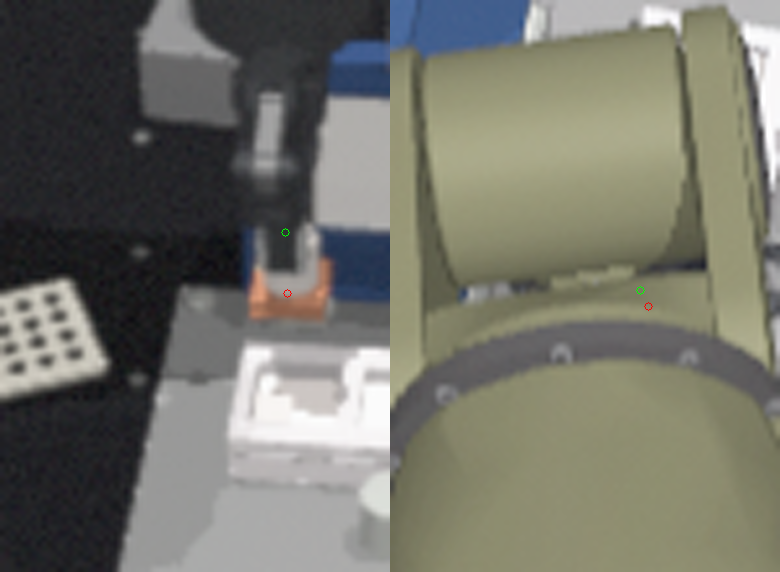

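Emit:
step_arm(
  steps="0.1 1 -0.1 0; 0.1 2 -0.2 0; 0.1 3 -0.2 0; 0.1 4 -0.2 0; 0.1 4.8 -0.2 0; 0.1 5.3 -0.2 0; 0.1 5.7 -0.2 0; 0.1 6.1 -0.2 0; 0.1 6.5 -0.2 0; 0.1 6.6 -0.2 0",
)

```text
clock: 14.8
tool_pos: [0.5373, 0.1347, 0.0531]
tcp_rot: [-0.705, 0.052, -0.051, 0.706]
contact_force: [0.1, 0.2, -1.0]
width: 0.278
```

```bash
cat > show.py <<'E'
from h import *
import sys
def show(n,tag,x0,y0,w,h,k,g=0.6,pts=()):
    s=snap(n,n+tag);im=s['image'][y0:y0+h,x0:x0+w].astype(float)
    im=np.clip(255*(im/255)**g,0,255).astype(np.uint8)
    im=cv2.resize(im,None,fx=k,fy=k,interpolation=cv2.INTER_CUBIC)
    for P,col in pts:
        q=proj(s,P)[0];cv2.circle(im,(int((q[0]-x0+.5)*k),int((q[1]-y0+.5)*k)),4,col,1)
    return im
E
python3 - <<'E'
from show import *
go(0.5373,0.1346,0.0505,81.55)
cv2.imwrite('pics/d10.png',show('side','8',265,160,100,90,6.5))
E
```

```text
delta cm [ 0.    0.26 -0.01] yaw 0.1 | at [0.5373 0.1347 0.0531] psi 81.6 w 0.278 F [ 0.1  0.2 -1. ] j [ 0.18  0.51  1.66  0.    0.97 -1.25] t 14.8
```

View pics/d10.png

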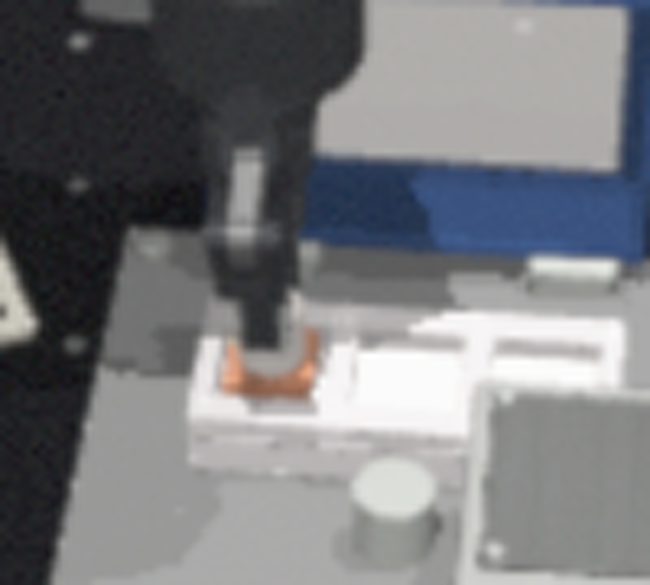

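Emit:
step_arm(
  steps="0 0.1 0 0; 0 0.2 0 0; 0 0.3 0 0; 0 0.3 0 0; 0 0.3 0 0; 0 0.3 0 0; 0 0.3 0 0; 0 0.3 0 0; 0 0.3 0 0; 0 0.3 0 0",
)

```text
clock: 15.85
tool_pos: [0.5374, 0.1347, 0.0503]
tcp_rot: [-0.705, 0.052, -0.051, 0.706]
contact_force: [-0.7, -0.9, 2.4]
width: 0.276
```

Emit:
step_arm(
  steps="0 0 0 0; 0 0 0 0; 0 0 0 0; 0 0 0 0; 0 -1 0 0; 0 -3 0 0; 0 -5 0 0; 0 -7 0 0; 0 -9 0 0; 0 -10 0 0",
  hand=0,
)

```text
clock: 16.85
tool_pos: [0.5381, 0.1347, 0.1527]
tcp_rot: [-0.705, 0.051, -0.052, 0.706]
contact_force: [0.5, -0.1, -0.3]
width: 0.498
```

```bash
python3 - <<'E'
from show import *
go(0.5373,0.1346,0.0505,81.55)
cv2.imwrite('pics/d11.png',show('side','9',265,180,100,70,7))
E
```

```text
delta cm [-0.08 10.22 -0.04] yaw 0.1 | at [0.5381 0.1347 0.1527] psi 81.6 w 0.498 F [ 0.5 -0.1 -0.3] j [ 0.18  0.38  1.59  0.    1.17 -1.25] t 16.85
```

View pics/d11.png

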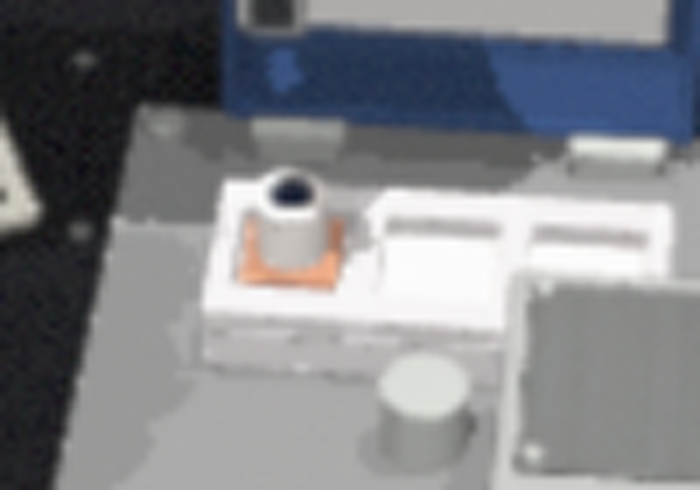

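```bash
cat > mods.py <<'E'
from meas import *
import sys
tag=sys.argv[1]
t=snap('top','top'+tag);s=snap('side','side'+tag)
mt=[m for m in modules(t) if m[1][1]<-0.2 and m[1][0]>.3];ms=[m for m in modules(s) if m[1][1]<-0.2 and m[1][0]>.3]
for n,M in(('top',mt),('side',ms)):
    for m in M: print(n,m[0].round(1),m[1][:2].round(4),np.round(m[2][1],1),round(m[2][2],1))
E
python3 mods.py 10; python3 - <<'E'
from h import *
go(0.5440,-.396,0.15,57.0)
E
```

```text
top [490.3 221.5] [ 0.625  -0.3358] [35.4 35.8] 52.4
top [517.9 260. ] [ 0.5421 -0.3935] [35.2 35.6] 57.2
side [363.8 393.5] [ 0.6264 -0.3394] [37.6 35.9] 52.6
side [319.8 427.9] [ 0.5435 -0.3973] [36.9 35.7] 57.1
delta cm [ 8.370e+00 -3.000e-02 -5.239e+01] yaw 24.6 | at [0.5376 0.1345 0.1505] psi 81.6 w 0.503 F [0.3 0.2 0.4] j [ 0.18  0.38  1.59  0.    1.17 -1.25] t 17.0
```

Emit:
step_arm(
  steps="0.7 0 -4.5 2.5; 1.5 0 -9.4 5; 2.3 0 -14.3 7.5; 3.1 0 -19.2 10; 3.9 0 -24.1 12.5; 4.6 0 -29 15; 5.4 0 -33.9 17.5; 6.2 0 -38.8 20; 7 0 -43.7 22.5; 7.8 0 -48.6 24.6",
  hand=0.2,
)

```text
clock: 18.0
tool_pos: [0.5432, -0.3594, 0.1483]
tcp_rot: [-0.677, 0.203, -0.2, 0.678]
contact_force: [0.5, 0.3, -0.1]
width: 0.596
```

```bash
python3 - <<'E'
from h import *
go(0.5440,-.396,0.02,57.0)
E
```

```text
delta cm [ 2.11 12.82 -3.03] yaw -0.1 | at [ 0.5432 -0.3594  0.1483] psi 56.9 w 0.596 F [ 0.5  0.3 -0.1] j [-0.64  0.59  1.28  0.    1.27 -1.63] t 18.0
```

Emit:
step_arm(
  steps="1 1 -1.5 0; 2.1 2 -3 0; 2.1 5 -3 0; 2.1 8 -3 0; 2.1 10 -3 0; 2.1 11 -3 0; 2.1 12 -3 0; 2.1 12.8 -3 0; 2.1 12.8 -3 0; 2.1 12.8 -3 0",
)

```text
clock: 19.0
tool_pos: [0.5443, -0.3959, 0.0208]
tcp_rot: [-0.677, 0.202, -0.2, 0.678]
contact_force: [-0.6, -1.3, 0.3]
width: 0.598
```

Emit:
step_arm(
  steps="0 0 0 0; 0 0 0 0; 0 0 0 0; 0 0 0 0; 0 0 0 0; 0 0 0 0; 0 0 0 0; 0 0 0 0; 0 0 0 0; 0 0 0 0",
  hand=-1,
  newtons=40,
)

```text
clock: 20.0
tool_pos: [0.5446, -0.3962, 0.0218]
tcp_rot: [-0.677, 0.202, -0.201, 0.678]
contact_force: [-0.9, -0.1, 6.0]
width: 0.279
```

Emit:
step_arm(
  steps="0 -1 0 0; 0 -3 0 0; 0 -6 0 0; 0 -9 0 0; 0 -11 0 0; 0 -12 0 0; 0 -12 0 0; 0 -12 0 0; 0 -12 0 0; 0 -12 0 0",
)

```text
clock: 21.0
tool_pos: [0.5445, -0.3961, 0.1406]
tcp_rot: [-0.677, 0.202, -0.2, 0.678]
contact_force: [0.6, -0.1, -1.3]
width: 0.274
```

```bash
python3 - <<'E'
from show import *
F=Fix(0.5906,0.1270,-8.45)
b1=F.w(0,0);print(b1,F.w(52,0),F.w(-52,0))
go(*b1,0.125,81.55)
E
```

```text
[0.5906 0.127 ] [0.64203551 0.11935879] [0.53916449 0.13464121]
delta cm [-24.69   1.68  46.35] yaw -24.6 | at [ 0.5445 -0.3961  0.1406] psi 56.9 w 0.274 F [ 0.6 -0.1 -1.3] j [-0.68  0.65  1.21  0.    1.28 -1.68] t 21.0
```

Emit:
step_arm(
  steps="-2.1 0 4 -2; -4.3 0 8.2 -4; -6.5 0 12.4 -7; -8.7 0 16.6 -9; -10.9 0 20.7 -12; -13.1 0 24.8 -14; -15.3 0 29 -17; -17.5 0 33.2 -19; -19.7 0 37.3 -22; -21.9 0 41.4 -24.6",
)

```text
clock: 22.0
tool_pos: [0.5868, 0.0722, 0.1412]
tcp_rot: [-0.704, 0.053, -0.051, 0.706]
contact_force: [1.2, 0.1, -0.5]
width: 0.276
```

```bash
python3 - <<'E'
from h import *
go(.5906,.1270,0.09,81.55)
E
```

```text
delta cm [-0.4   5.14  5.47] yaw 0.1 | at [0.5868 0.0722 0.1412] psi 81.6 w 0.276 F [ 1.2  0.1 -0.5] j [ 0.06  0.47  1.49  0.    1.19 -1.37] t 22.0
```

Emit:
step_arm(
  steps="-0.2 0 3 0; -0.4 0.5 5.4 0; -0.4 1.5 5.4 0; -0.4 2.5 5.4 0; -0.4 3.5 5.4 0; -0.4 4.5 5.4 0; -0.4 5 5.4 0; -0.4 5 5.4 0; -0.4 5 5.4 0; -0.4 5 5.4 0",
)

```text
clock: 23.0
tool_pos: [0.5908, 0.1263, 0.0919]
tcp_rot: [-0.704, 0.052, -0.051, 0.706]
contact_force: [-0.4, 0.3, -0.8]
width: 0.275
```

```bash
python3 - <<'E'
from show import *
go(.5906,.1270,0.052,81.55)
st=robot.get_state();p=np.array(st['tool_pos'])
cv2.imwrite('pics/d12.png',show('side','11',265,160,100,90,6.5,pts=[((p[0],p[1],p[2]-.02),(0,0,255)),((p[0],p[1],.04),(0,255,0))]))
E
```

```text
delta cm [-0.02  3.99  0.06] yaw 0.1 | at [0.5908 0.1263 0.0919] psi 81.6 w 0.275 F [-0.4  0.3 -0.8] j [ 0.15  0.55  1.49  0.    1.1  -1.28] t 23.0
```

View pics/d12.png

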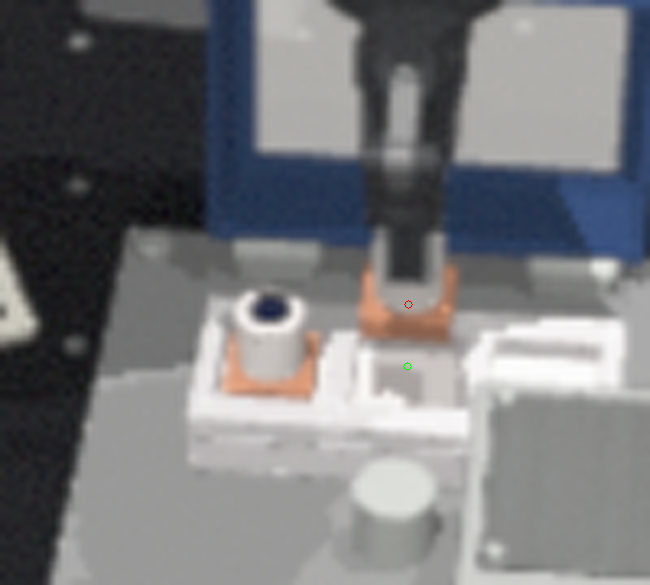

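Emit:
step_arm(
  steps="0.1 1 0 0; 0.1 2 0 0; 0.1 2.6 0 0; 0.1 3 0 0; 0.1 3.3 0 0; 0.1 3.6 0 0; 0.1 3.8 0 0; 0.1 4 0 0; 0.1 4.1 0 0; 0.1 4.1 0 0",
)

```text
clock: 24.05
tool_pos: [0.592, 0.1262, 0.0518]
tcp_rot: [-0.704, 0.052, -0.051, 0.706]
contact_force: [-3.6, -1.4, 6.4]
width: 0.273
```

Emit:
step_arm(
  steps="0 0 0 0; 0 0 0 0; 0 0 0 0; 0 0 0 0; 0 -1 0 0; 0 -3 0 0; 0 -5 0 0; 0 -7 0 0; 0 -9 0 0; 0 -10 0 0",
  hand=0,
)

```text
clock: 25.05
tool_pos: [0.5927, 0.1261, 0.1543]
tcp_rot: [-0.704, 0.051, -0.052, 0.706]
contact_force: [-0.3, -0.2, -1.0]
width: 0.497
```

```bash
python3 mods.py 12; python3 - <<'E'
from show import *
go(0.6271,-.3385,0.15,52.4)
cv2.imwrite('pics/d13.png',show('side','13',265,180,100,70,7))
E
```

```text
top [490.3 221.5] [ 0.625  -0.3358] [35.4 35.8] 52.4
side [363.8 393.5] [ 0.6264 -0.3394] [37.7 36. ] 52.5
delta cm [ 10.18   0.21 -45.46] yaw 29.2 | at [0.5926 0.1261 0.1534] psi 81.6 w 0.5 F [ 0.3 -0.3  0.7] j [ 0.15  0.48  1.43  0.    1.22 -1.28] t 25.15
```

View pics/d13.png

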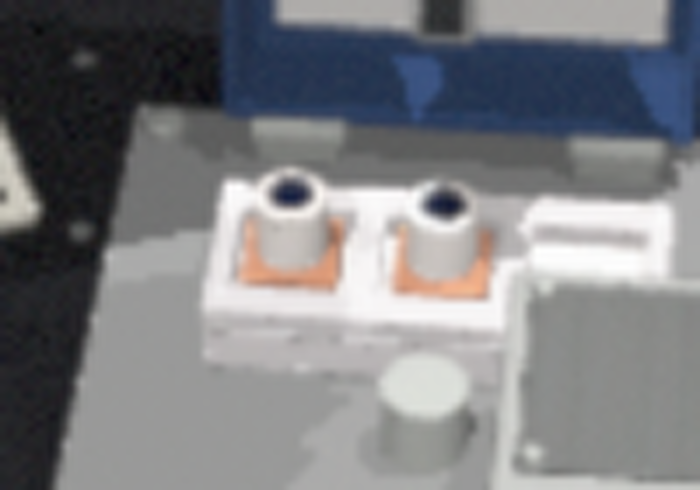

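Emit:
step_arm(
  steps="1 0 -4.5 3; 2 0 -9 6; 3 0 -13.5 9; 4 0 -18 12; 5 0 -22.5 15; 6 0 -27 18; 7 0 -31.5 21; 8 0 -36 24; 9 0 -40.5 27; 10.1 0 -45 29.2",
  hand=0.2,
)

```text
clock: 26.2
tool_pos: [0.6259, -0.3356, 0.1493]
tcp_rot: [-0.668, 0.23, -0.227, 0.67]
contact_force: [0.2, 0.4, 0.3]
width: 0.599
```

```bash
python3 - <<'E'
from h import *
go(0.6271,-.3388,0.0205,52.4)
E
```

```text
delta cm [ 0.33 12.88 -0.2 ] yaw -0.1 | at [ 0.6259 -0.3356  0.1493] psi 52.3 w 0.599 F [0.2 0.4 0.3] j [-0.54  0.73  1.06  0.    1.36 -1.46] t 26.2
```

Emit:
step_arm(
  steps="0.2 2 -0.2 0; 0.3 5 -0.2 0; 0.3 8 -0.2 0; 0.3 10 -0.2 0; 0.3 11 -0.2 0; 0.3 12 -0.2 0; 0.3 12.8 -0.2 0; 0.3 12.8 -0.2 0; 0.3 12.8 -0.2 0; 0.3 12.8 -0.2 0",
)

```text
clock: 27.2
tool_pos: [0.6272, -0.3388, 0.0222]
tcp_rot: [-0.668, 0.229, -0.228, 0.67]
contact_force: [-0.1, 0.0, -0.3]
width: 0.603
```

Emit:
step_arm(
  steps="0 0 0 0; 0 0 0 0; 0 0 0 0; 0 0 0 0; 0 0 0 0; 0 0 0 0; 0 0 0 0; 0 0 0 0; 0 0 0 0; 0 0 0 0",
  hand=-1,
  newtons=40,
)

```text
clock: 28.2
tool_pos: [0.6275, -0.339, 0.0231]
tcp_rot: [-0.668, 0.229, -0.228, 0.67]
contact_force: [-1.4, 0.2, 5.2]
width: 0.274
```

Emit:
step_arm(
  steps="0 -1 0 0; 0 -3 0 0; 0 -6 0 0; 0 -9 0 0; 0 -11 0 0; 0 -12 0 0; 0 -12 0 0; 0 -12 0 0; 0 -12 0 0; 0 -12 0 0",
)

```text
clock: 29.2
tool_pos: [0.6272, -0.3391, 0.1418]
tcp_rot: [-0.668, 0.229, -0.228, 0.67]
contact_force: [-0.1, 0.3, -0.7]
width: 0.273
```

```bash
python3 - <<'E'
from h import *
go(.6425,.1190,0.14,81.55)
E
```

```text
delta cm [-26.8    0.33  37.18] yaw -29.3 | at [ 0.6272 -0.3391  0.1418] psi 52.3 w 0.273 F [-0.1  0.3 -0.7] j [-0.55  0.74  1.06  0.    1.35 -1.46] t 29.2
```

Emit:
step_arm(
  steps="-2.5 0 3.6 -3; -5.2 0 7.3 -6; -7.9 0 11 -9; -10.6 0 14.7 -12; -13.3 0 18.4 -15; -16 0 22.2 -18; -18.7 0 26 -21; -21.4 0 29.8 -24; -24.1 0 33.5 -27; -26.8 0 37.2 -29.3",
)

```text
clock: 30.2
tool_pos: [0.6423, 0.121, 0.1428]
tcp_rot: [-0.704, 0.052, -0.05, 0.706]
contact_force: [0.3, -0.5, -0.4]
width: 0.272
```

```bash
python3 - <<'E'
from h import *
go(.6425,.1193,0.053,81.55)
E
```

```text
delta cm [ 0.07  8.98 -0.19] yaw 0.2 | at [0.6423 0.121  0.1428] psi 81.7 w 0.272 F [ 0.3 -0.5 -0.4] j [ 0.13  0.6   1.28  0.    1.26 -1.3 ] t 30.2
```

Emit:
step_arm(
  steps="0.1 2 -0.2 0; 0.1 4 -0.2 0; 0.1 6 -0.2 0; 0.1 7 -0.2 0; 0.1 7.8 -0.2 0; 0.1 8.3 -0.2 0; 0.1 8.6 -0.2 0; 0.1 8.8 -0.2 0; 0.1 9 -0.2 0; 0.1 9 -0.2 0",
)

```text
clock: 31.2
tool_pos: [0.643, 0.1191, 0.0532]
tcp_rot: [-0.704, 0.052, -0.051, 0.706]
contact_force: [0.2, -1.1, 0.8]
width: 0.269
```

```bash
python3 - <<'E'
from show import *
go(.6425,.1193,0.053,81.55)
cv2.imwrite('pics/d14.png',show('side','14',265,160,110,90,6.5))
E
```

```text
delta cm [-0.06  0.02  0.01] yaw 0.2 | at [0.643  0.1191 0.0532] psi 81.7 w 0.269 F [ 0.2 -1.1  0.8] j [ 0.13  0.7   1.34  0.    1.1  -1.3 ] t 31.2
```

View pics/d14.png

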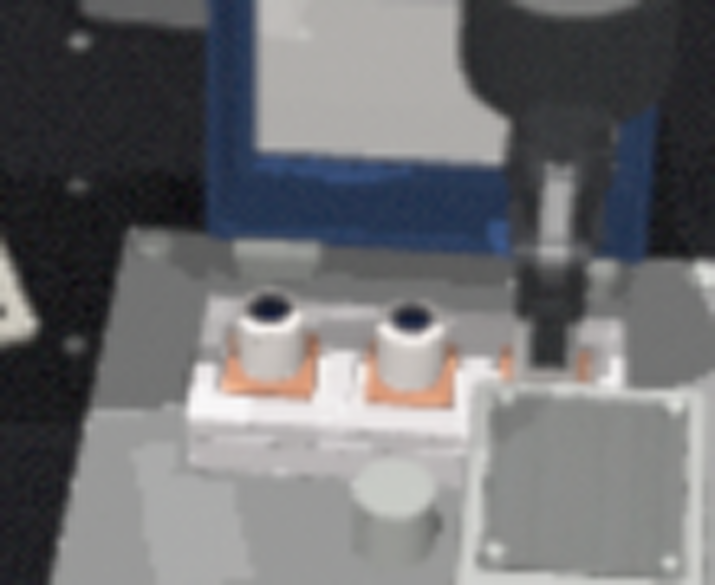

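Emit:
step_arm(
  steps="0 0.1 0 0; 0 0.2 0 0; 0 0.2 0 0; 0 0.2 0 0; 0 0.2 0 0; 0 0.2 0 0; 0 0.2 0 0; 0 0.2 0 0; 0 0.2 0 0; 0 0.2 0 0",
)

```text
clock: 32.25
tool_pos: [0.6435, 0.119, 0.053]
tcp_rot: [-0.704, 0.051, -0.051, 0.706]
contact_force: [-5.7, -1.8, 14.1]
width: 0.27
```

Emit:
step_arm(
  steps="0 0 0 0; 0 0 0 0; 0 0 0 0; 0 0 0 0; 0 -1 0 0; 0 -3 0 0; 0 -5 0 0; 0 -8 0 0; 0 -11 0 0; 0 -14 0 0",
  hand=-0.1,
)

```text
clock: 33.25
tool_pos: [0.6433, 0.1186, 0.195]
tcp_rot: [-0.704, 0.051, -0.051, 0.706]
contact_force: [0.2, -0.7, 0.1]
width: 0.445
```

```bash
python3 - <<'E'
from show import *
go(.6425,.1193,0.053,81.55)
a=show('side','15',265,170,100,70,5.5);b=show('top','15',170,150,140,130,4)
cv2.imwrite('pics/d15.png',a);cv2.imwrite('pics/d15t.png',b)
E
```

```text
delta cm [-9.00e-02  1.42e+01  1.00e-02] yaw 0.2 | at [0.6433 0.1186 0.195 ] psi 81.7 w 0.445 F [ 0.2 -0.7  0.1] j [ 0.13  0.56  1.23  0.    1.36 -1.3 ] t 33.25
```

View pics/d15.png

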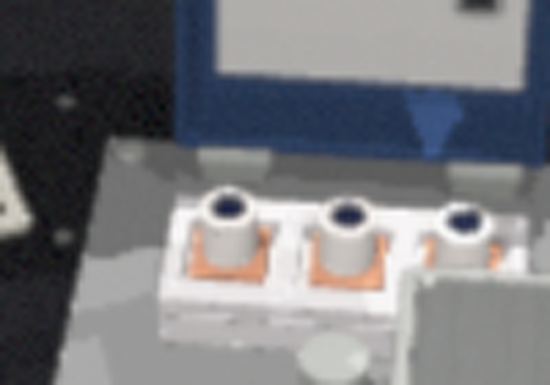

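View pics/d15t.png

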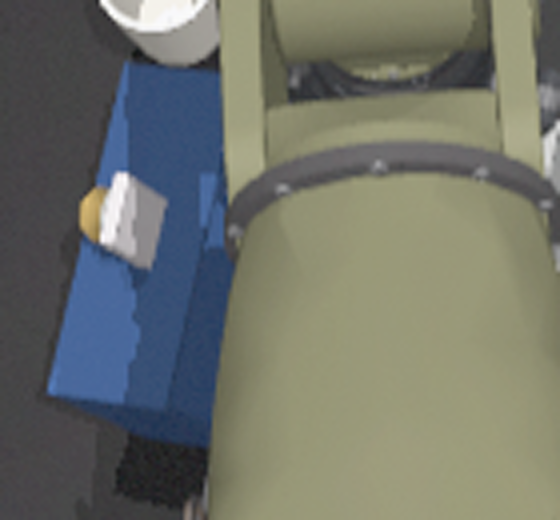

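```bash
python3 - <<'E'
from h import *
t=load('top0');s=load('side0')
F=Fix(0.5796,0.0528,-8.45)
def inv(P):
    d=(np.array(P[:2])-F.o)*1000;c,n=np.cos(F.a),np.sin(F.a);return np.array([c*d[0]+n*d[1],-n*d[0]+c*d[1],P[2]*1000])
# far & near corner of left edge
tc=[np.array((45,332))/3.4+[170,150],np.array((108,57))/3.4+[170,150]]
sc=[np.array((183,88))/3.1+[240,120],np.array((393,97))/3.1+[240,120]]
for a,b in zip(tc,sc):
    q,e=tri(t,a,s,b);print(q,e,inv(q))
W=np.array((98,150))/3.4+[170,150]
# wheel: pointers
print(onz(t,*(np.array((213,262))/6+[85,210]),.096), onz(t,123,253,.09))
go(*F.w(-65,285),.20,81.55)
E
```

```text
[0.52859094 0.30901588 0.11585046] 0.0013412702334629116 [-88.10530402 245.93893063 115.8504608 ]
[0.70281544 0.28513262 0.11555085] 0.003035897424667129 [ 87.73745828 247.91657952 115.55085121]
[0.5153407  0.44160242 0.096     ] [0.51783792 0.43869676 0.09      ]
delta cm [-11.92  -0.11  21.05] yaw 0.2 | at [0.6448 0.1188 0.1986] psi 81.7 w 0.447 F [0.2 0.  0.6] j [ 0.13  0.55  1.22  0.    1.36 -1.3 ] t 33.35
```

Emit:
step_arm(
  steps="0 -4 0 0; -2 -6 2 0; -4.5 -6 6 0; -7 -6 10 0; -9.5 -6 14 0; -11.9 -6 18 0; -11.9 -6 21 0; -11.9 -6 21 0; -11.9 -6 21 0; -11.9 -6 21 0",
  hand=-1,
)

```text
clock: 34.35
tool_pos: [0.557, 0.3427, 0.2588]
tcp_rot: [-0.704, 0.049, -0.054, 0.707]
contact_force: [0.2, -0.1, -0.1]
width: 0.001
```

```bash
python3 - <<'E'
from show import *
F=Fix(0.5796,0.0528,-8.45)
go(*F.w(-65,285),.098,81.55)
cv2.imwrite('pics/d16.png',show('side','16',220,80,190,150,4.2))
cv2.imwrite('pics/d16t.png',show('top','16',80,150,240,170,3.2))
E
```

```text
delta cm [-0.12 16.08  0.08] yaw 0.1 | at [0.557  0.3427 0.2588] psi 81.7 w 0.001 F [ 0.2 -0.1 -0.1] j [ 0.5   0.51  1.14 -0.    1.47 -0.93] t 34.35
```

View pics/d16.png

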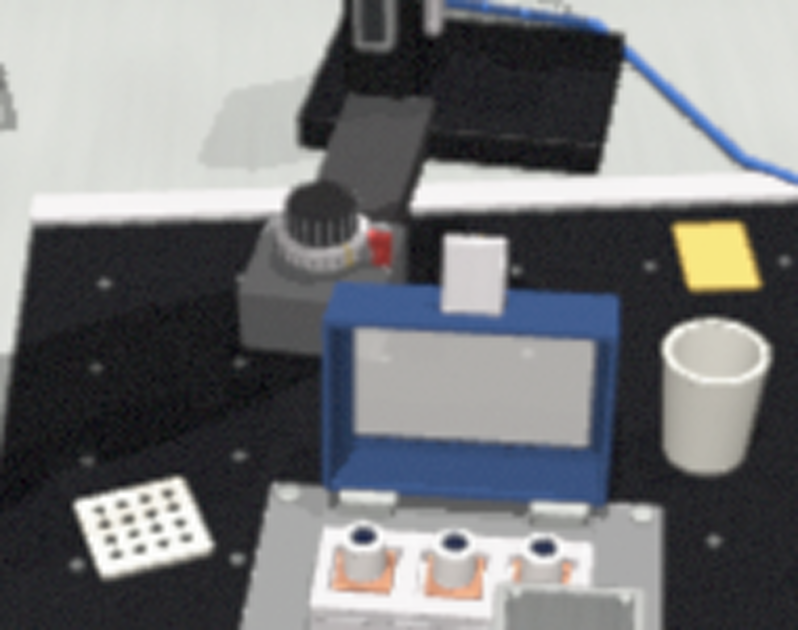

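View pics/d16t.png

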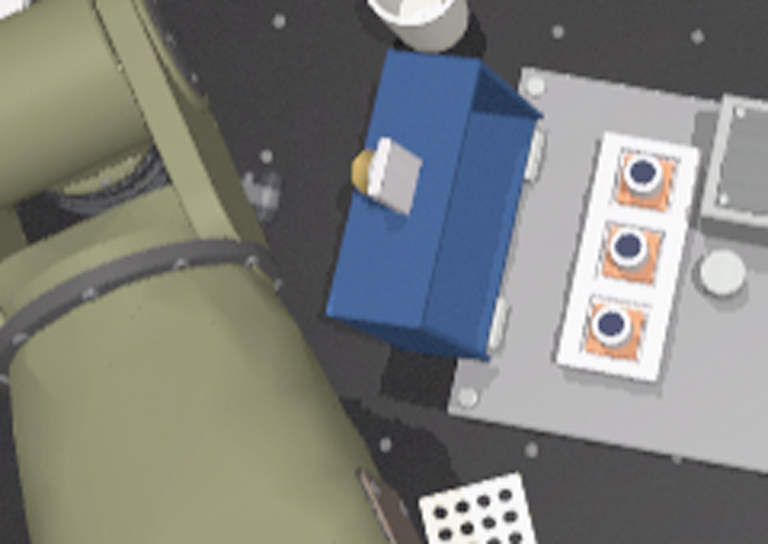

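```bash
python3 - <<'E'
from h import *
st=robot.get_state();p=np.array(st['tool_pos']);M=R.from_quat(st['tcp_rot']).as_matrix();print(M.round(3))
for n in('side16','top16'):
    s=load(n);print(n,proj(s,[p,p+[0,0,.06]]),s['rvec'],s['tvec'])
for n in('side0',): s=load(n);print(s['rvec'],s['tvec'])
E
```

```text
[[ 0.989  0.008  0.145]
 [-0.145  0.004  0.989]
 [ 0.007 -1.     0.005]]
side16 [[308.59031321  91.94629395]
 [308.10685007  68.94007469]] [ 2.36419155 -0.06629067  0.02353965] [-0.56422978  0.09823865  1.10276631]
top16 [[147.71639102 217.80645843]
 [137.51735671 209.90020687]] [ 2.15285665 -2.07523785  0.21027246] [0.00970679 0.58409637 1.19789894]
[ 2.36419155 -0.06629067  0.02353965] [-0.56422978  0.09823865  1.10276631]
```

View pics/side16.png

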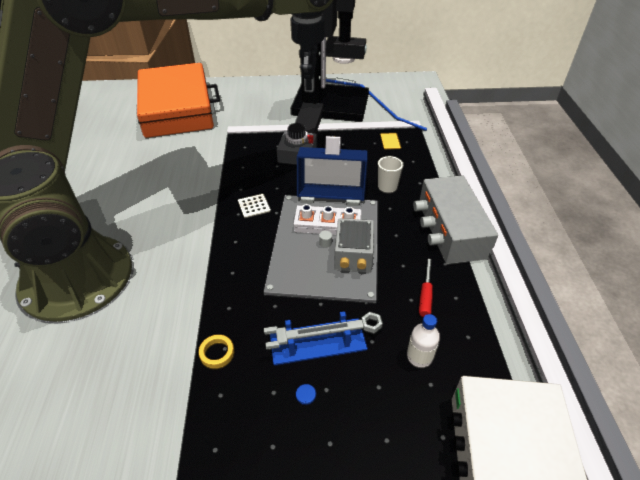

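View pics/top16.png

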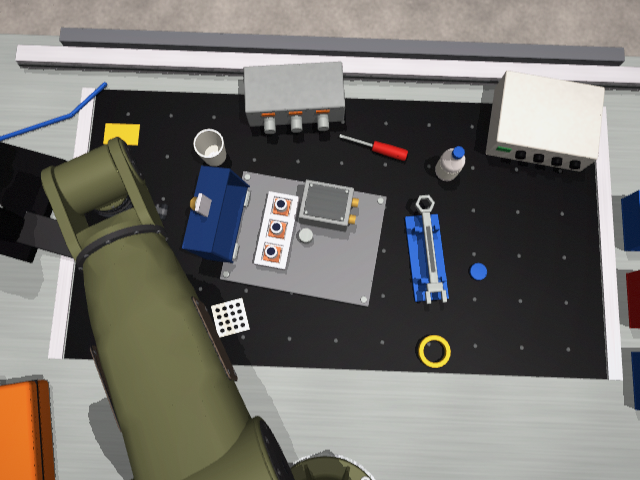

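Emit:
step_arm(
  steps="0 3 0 0; 0 7 0 0; 0 11 0 0; 0 14 0 0; 0 15.5 0 0; 0 16 0 0; 0 16 -0.5 0; 0 16 -1 0; 0 16 -1.5 0; 0 16 -1.5 0",
)

```text
clock: 35.45
tool_pos: [0.5566, 0.3277, 0.1001]
tcp_rot: [-0.703, 0.049, -0.055, 0.707]
contact_force: [-0.1, 0.2, -0.2]
width: -0.003
```

```bash
python3 - <<'E'
from show import *
F=Fix(0.5796,0.0528,-8.45)
go(*F.w(-65,262),.098,81.55)
p=robot.get_state()['tool_pos']
cv2.imwrite('pics/d17.png',show('side','17',260,100,130,110,5.5,g=.5))
# rows
for phi in np.radians(np.arange(105,-1,-5)):
    a=np.radians(33.7)+phi
    print(round(np.degrees(phi)), round(158-108.2*np.cos(a)+14.5,1), round(22+108.2*np.sin(a),1), end=' | ')
E
```

```text
delta cm [-0.19  0.2  -0.66] yaw 0.1 | at [0.5566 0.3277 0.1001] psi 81.6 w -0.003 F [-0.1  0.2 -0.2] j [ 0.48  0.62  1.35 -0.    1.16 -0.95] t 35.45
105 253.8 93.4 | 100 247.3 100.2 | 95 240.2 106.4 | 90 232.5 112.0 | 85 224.5 116.9 | 80 216.0 121.1 | 75 207.2 124.5 | 70 198.1 127.1 | 65 188.9 129.0 | 60 179.5 130.0 | 55 170.0 130.2 | 50 160.6 129.5 | 45 151.3 128.1 | 40 142.1 125.9 | 35 133.2 122.8 | 30 124.6 119.0 | 25 116.3 114.5 | 20 108.4 109.2 | 15 101.1 103.3 | 10 94.3 96.8 | 5 88.1 89.7 | 0 82.5 82.0 |
```

View pics/d17.png

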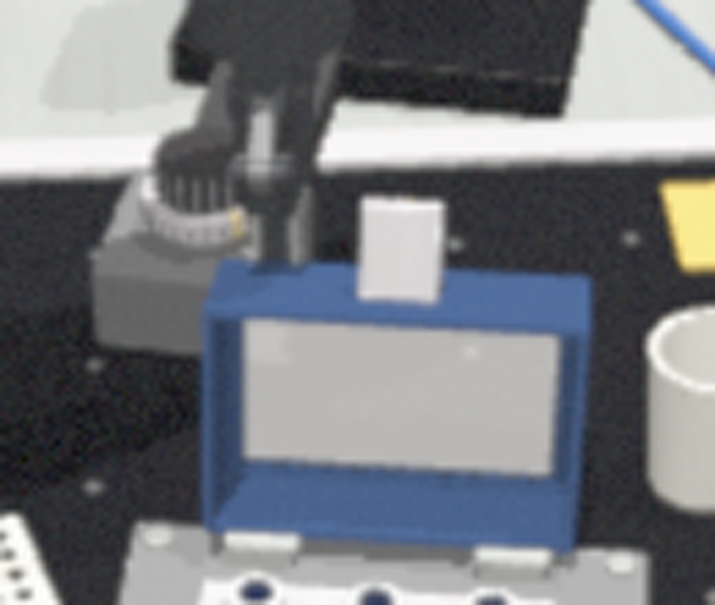

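Emit:
step_arm(
  steps="0 0.2 -1.5 0; 0 -0.2 -2.1 0; 0 -0.8 -2.8 0; 0 -1.4 -3.6 0; 0 -1.9 -4.4 0; 0 -2.3 -5.3 0; 0 -2.7 -6.1 0; 0 -2.9 -7 0; 0 -3.1 -8 0; 0 -3.2 -8.9 0",
)

```text
clock: 36.5
tool_pos: [0.5433, 0.239, 0.1319]
tcp_rot: [-0.703, 0.048, -0.055, 0.707]
contact_force: [0.2, 2.8, 3.9]
width: -0.004
```

```bash
python3 - <<'E'
from show import *
F=Fix(0.5796,0.0528,-8.45)
go(*F.w(-65,179.5),.132,81.55)
cv2.imwrite('pics/d18.png',show('side','18',260,100,130,110,5.5,g=.5))
E
```

```text
delta cm [-0.17 -0.02  0.06] yaw 0.1 | at [0.5433 0.239  0.1319] psi 81.6 w -0.004 F [0.2 2.8 3.9] j [ 0.35  0.48  1.5   0.    1.15 -1.07] t 36.5
```

View pics/d18.png

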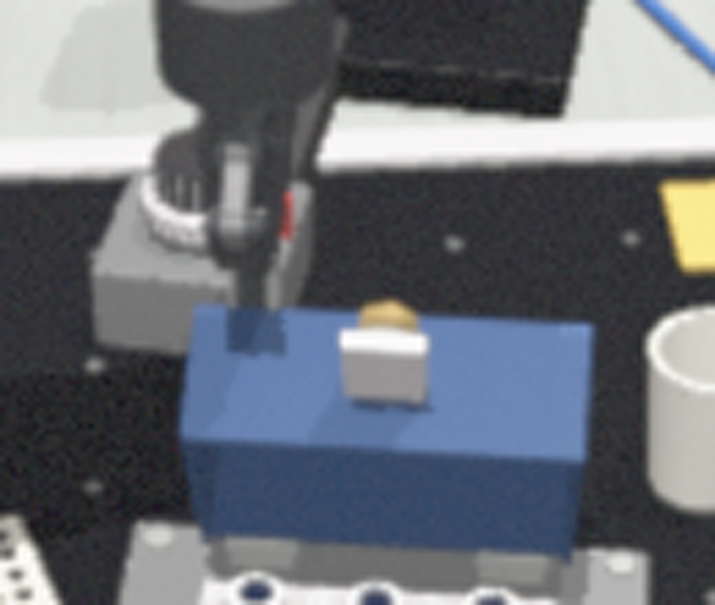

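Emit:
step_arm(
  steps="0 0 -0.9 0; 0 0.1 -1.9 0; 0 0.2 -2.8 0; 0 0.4 -3.7 0; 0 0.7 -4.6 0; 0 1.1 -5.4 0; 0 1.6 -6.3 0; 0 2.1 -7.1 0; 0 2.7 -7.8 0; 0 3.3 -8.5 0",
)

```text
clock: 37.55
tool_pos: [0.5308, 0.1533, 0.0974]
tcp_rot: [-0.704, 0.049, -0.055, 0.707]
contact_force: [1.0, -0.6, 0.6]
width: -0.003
```

```bash
python3 - <<'E'
from show import *
F=Fix(0.5796,0.0528,-8.45)
go(*F.w(-65,82.5),.084,81.55)
cv2.imwrite('pics/d19.png',show('side','19',260,100,130,130,4.6,g=.5))
E
```

```text
delta cm [-0.21  1.34 -0.98] yaw 0.0 | at [0.5308 0.1533 0.0974] psi 81.6 w -0.003 F [ 1.  -0.6  0.6] j [ 0.21  0.44  1.65  0.    1.05 -1.21] t 37.55
```

View pics/d19.png

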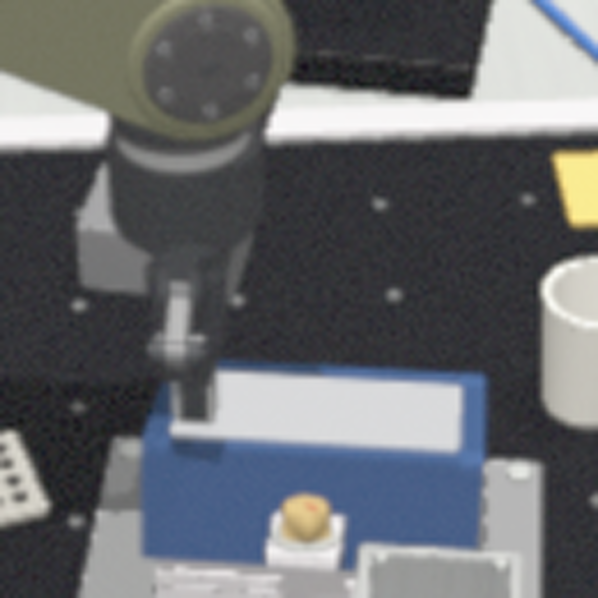

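Emit:
step_arm(
  steps="0 0.3 -0.3 0; 0 0.6 -0.6 0; 0 0.9 -0.9 0; 0 1.1 -1 0; 0 1.3 -1 0; 0 1.4 -1 0; 0 1.5 -1 0; 0 1.5 -1 0; 0 1.5 -1 0; 0 1.5 -1 0",
)

```text
clock: 38.6
tool_pos: [0.529, 0.1427, 0.0815]
tcp_rot: [-0.704, 0.05, -0.055, 0.707]
contact_force: [0.1, -0.1, 0.2]
width: -0.002
```

```bash
python3 - <<'E'
from show import *
F=Fix(0.5796,0.0528,-8.45)
go(*F.w(-65,82.5),.084,81.55)
cv2.imwrite('pics/d20.png',show('side','20',260,150,120,110,5.4,g=.6))
E
```

```text
delta cm [-0.17 -0.25  0.1 ] yaw -0.0 | at [0.529  0.1427 0.0815] psi 81.5 w -0.002 F [ 0.1 -0.1  0.2] j [ 0.2   0.45  1.67  0.    1.01 -1.23] t 38.6
```

View pics/d20.png

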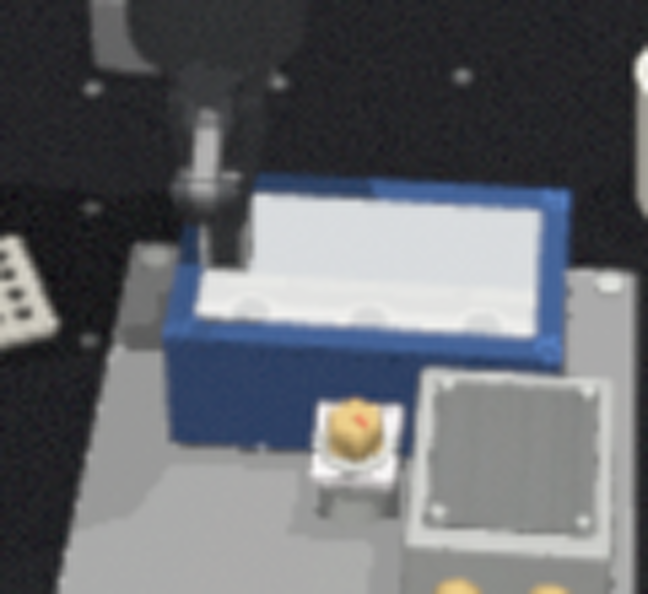

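Emit:
step_arm(
  steps="0 0.1 -1 0; 0 0.2 -1.5 0; 0 0.3 -2 0; 0 0.4 -2 0; 0 0.5 -2 0; 0 0.5 -2 0; 0 0.5 -2 0; 0 0.5 -2 0; 0 0.5 -2 0; 0 0.5 -2 0",
)

```text
clock: 39.65
tool_pos: [0.5261, 0.123, 0.0764]
tcp_rot: [-0.704, 0.05, -0.055, 0.707]
contact_force: [0.0, -0.9, -0.1]
width: -0.001
```

Emit:
step_arm(
  steps="0 0.1 0 0; 0 0.2 0 0; 0 0.3 0 0; 0 0.4 0 0; 0 0.5 0 0; 0 0.6 0 0; 0 0.6 0 0; 0 0.6 0 0; 0 0.6 0 0; 0 0.6 0 0",
)

```text
clock: 40.65
tool_pos: [0.5264, 0.1231, 0.0745]
tcp_rot: [-0.704, 0.049, -0.055, 0.707]
contact_force: [-27.1, -5.7, 54.0]
width: 0.0
```

```bash
python3 - <<'E'
from show import *
F=Fix(0.5796,0.0528,-8.45)
go(*F.w(-65,62.5),.084,81.55)
cv2.imwrite('pics/d21.png',show('side','21',260,150,120,110,5.4,g=.6))
E
```

```text
delta cm [-0.2  -0.95  0.08] yaw 0.0 | at [0.5264 0.1231 0.0745] psi 81.6 w 0.0 F [-27.1  -5.7  54. ] j [ 0.16  0.45  1.7   0.    0.99 -1.26] t 40.65
```

View pics/d21.png

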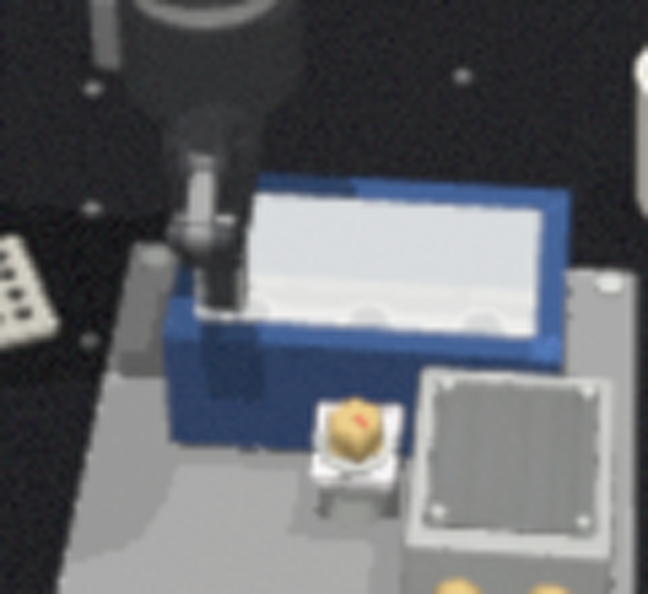

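Emit:
step_arm(
  steps="0 -0.3 0 0; 0 -0.8 0 0; 0 -2 0 0; 0 -4 0 0; 0 -6 0 0; 0 -9 -2 0; 0 -12 -6 0; 0 -12 -10 0; 0 -12 -14 0; 0 -12 -18 0",
  hand=0,
)

```text
clock: 41.7
tool_pos: [0.4985, -0.0568, 0.1942]
tcp_rot: [-0.704, 0.049, -0.055, 0.707]
contact_force: [0.6, 0.1, 0.4]
width: 0.499
```

```bash
python3 - <<'E'
from show import *
go(0.45,-.1,.2,81)
cv2.imwrite('pics/d22.png',show('side','22',250,140,140,120,5,g=.8))
cv2.imwrite('pics/d22t.png',show('top','22',170,150,230,170,3.4,g=.8))
E
```

```text
delta cm [-4.16 -0.64 -4.98] yaw 0.6 | at [ 0.4985 -0.0568  0.1942] psi 81.6 w 0.499 F [0.6 0.1 0.4] j [-0.19  0.22  1.7   0.01  1.22 -1.62] t 41.7
```

View pics/d22.png

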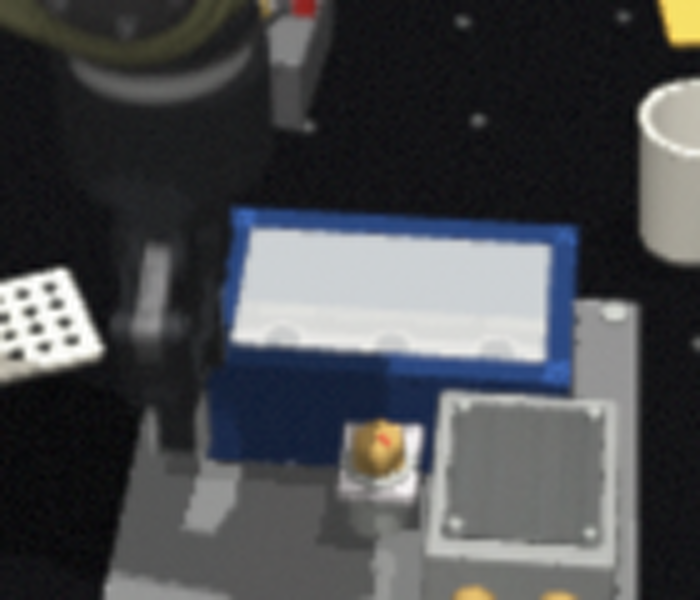

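View pics/d22t.png

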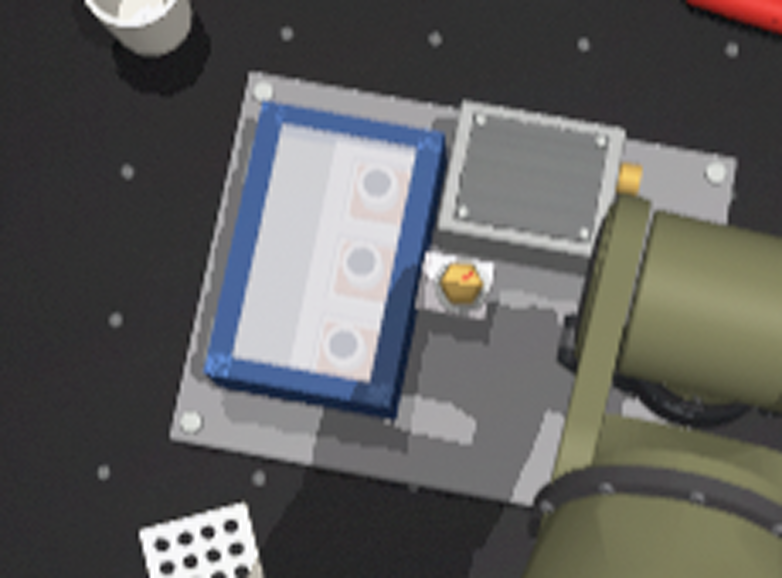

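```bash
cat > bolt.py <<'E'
from meas import *
import sys
def bolt(s,roi,verbose=True):
    B=big(s,8);h=cv2.cvtColor(B,cv2.COLOR_BGR2HSV)
    x0,y0,x1,y1=[v*8 for v in roi]
    m0=np.zeros(h.shape[:2],np.uint8);m0[y0:y1,x0:x1]=1
    red=((h[...,0]<9)|(h[...,0]>172))&(h[...,1]>150)&(h[...,2]>120)&(m0>0)
    br=(h[...,0]>9)&(h[...,0]<28)&(h[...,1]>80)&(h[...,2]>70)&(m0>0)
    al=((br|red)*1).astype(np.uint8)
    n,l,st,ce=cv2.connectedComponentsWithStats(al);i=1+np.argmax(st[1:,4])
    c=unb(ce[i],8)
    ys,xs=np.nonzero(red); rp=unb(np.stack([xs,ys],1),8)
    return c,rp,st[i]
if __name__=='__main__':
    tag=sys.argv[1]
    for n,roi in(('top',(295,220,318,245)),('side',(310,210,345,245))):
        s=load(n+tag);c,rp,st=bolt(s,roi)
        W=np.array([onz(s,*p,.067)[:2] for p in rp[::7]])
        print(n,'c',c.round(1),onz(s,*c,.062)[:2].round(4),'n',len(rp))
        if len(W)>5:
            mu=W.mean(0);u,sv,vt=np.linalg.svd(W-mu);print(' red mean',mu.round(4),'dir',np.degrees(np.arctan2(vt[0,1],vt[0,0])).round(1),'from centre', np.degrees(np.arctan2(*(mu-onz(s,*c,.062)[:2])[::-1])).round(1), sv[:2])
E
python3 bolt.py 22
python3 - <<'E'
from meas import *
for n in('top0','side0'):
    s=load(n);B=big(s,4);h=cv2.cvtColor(B,cv2.COLOR_BGR2HSV)
    m=((h[...,1]<45)&(h[...,2]>95)).astype(np.uint8)
    roi=(405,190,455,310) if n=='top0' else (262,305,390,352)
    mm=np.zeros_like(m);x0,y0,x1,y1=[4*v for v in roi];mm[y0:y1,x0:x1]=m[y0:y1,x0:x1]
    cs,hi=cv2.findContours(mm,cv2.RETR_CCOMP,cv2.CHAIN_APPROX_NONE)
    i=max(range(len(cs)),key=lambda i:cv2.contourArea(cs[i]))
    holes=[c for c,hh in zip(cs,hi[0]) if hh[3]==i]
    c=unb(cs[i].reshape(-1,2));W=np.array([onz(s,*p,.05)[:2] for p in c])
    print(n,'area',cv2.contourArea(cs[i]),cv2.minAreaRect((W*1000).astype(np.float32)))
    for hc in holes:
        if cv2.contourArea(hc)<60: continue
        M=cv2.moments(hc);p=unb((M['m10']/M['m00'],M['m01']/M['m00']));print(' hole',cv2.contourArea(hc),p.round(1),onz(s,*p,.05)[:2].round(4),onz(s,*p,.045)[:2].round(4))
    o=np.zeros(m.shape,np.uint8);cv2.drawContours(o,cs,i,255,-1);cv2.imwrite('pics/m_'+n+'.png',o[y0:y1,x0:x1])
E
```

```text
top c [305.2 233. ] [0.5794 0.0657] n 164
 red mean [0.5836 0.0615] dir 128.4 from centre -45.2 [0.00913777 0.00308525]
side c [325.2 229.3] [0.5815 0.0579] n 62
 red mean [0.5845 0.0587] dir -61.2 from centre 16.1 [0.00403298 0.0009421 ]
top0 area 16422.5 ((559.6807861328125, -201.4154510498047), (235.72390747070312, 43.91935729980469), 6.930905818939209)
 hole 1685.5 [424.7 203.2] [ 0.6573 -0.1903] [ 0.6586 -0.1912]
side0 area 19459.5 ((561.4364013671875, -207.3767852783203), (234.9934539794922, 48.77793884277344), 6.917953968048096)
 hole 1227.0 [321.8 328.3] [ 0.5582 -0.2062] [ 0.5583 -0.2029]
 hole 1270.5 [371.3 321.3] [ 0.6579 -0.1954] [ 0.6587 -0.192 ]
```

```bash
python3 - <<'E'
from h import *
go(0.5438,-.2059,.13,-83.07)
E
```

```text
delta cm [  6.66   6.39 -13.88] yaw 164.4 | at [ 0.4983 -0.0589  0.194 ] psi 81.3 w 0.499 F [-0.   0.2 -0.5] j [-0.19  0.22  1.7   0.01  1.22 -1.61] t 41.8
```

Emit:
step_arm(
  steps="0.7 0.6 -1.4 8.5; 1.4 1.2 -2.8 17; 2.1 1.8 -4.2 25.5; 2.8 2.4 -5.6 34; 3.5 3 -7 42.5; 4.2 3.6 -8.4 51; 4.9 4.2 -9.8 59.5; 5.6 4.8 -11.2 68; 6.3 5.6 -12.6 76.5; 6.7 6.4 -13.9 85",
)

```text
clock: 42.8
tool_pos: [0.5447, -0.2064, 0.1298]
tcp_rot: [0.479, -0.516, 0.518, -0.485]
contact_force: [0.1, 0.6, -0.5]
width: 0.502
```

Emit:
step_arm(
  steps="0 0 0 8.5; 0 0 0 17; 0 0 0 25.5; 0 0 0 34; 0 0 0 42.5; 0 0 0 51; 0 0 0 59.5; 0 0 0 68; 0 0 0 76.5; 0 0 0 79.4",
)

```text
clock: 43.8
tool_pos: [0.5449, -0.2059, 0.1299]
tcp_rot: [-0.036, 0.707, -0.705, 0.042]
contact_force: [-0.0, -0.6, 0.0]
width: 0.5
```

```bash
python3 - <<'E'
from show import *
go(0.5438,-.2059,.018,-83.07)
M=R.from_quat(robot.get_state()['tcp_rot']).as_matrix();print(M.round(3))
cv2.imwrite('pics/d23.png',show('side','23',240,250,160,120,5,g=.7))
cv2.imwrite('pics/d23t.png',show('top','23',340,170,160,150,4,g=.7))
E
```

```text
delta cm [ 0.2  11.19  0.02] yaw -0.6 | at [ 0.5449 -0.2059  0.1299] psi -83.7 w 0.5 F [-0.  -0.6  0. ] j [-0.43  0.46  1.53  0.01  1.14  1.03] t 43.8
[[-0.994  0.009  0.11 ]
 [-0.11   0.003 -0.994]
 [-0.009 -1.    -0.003]]
```

View pics/d23.png

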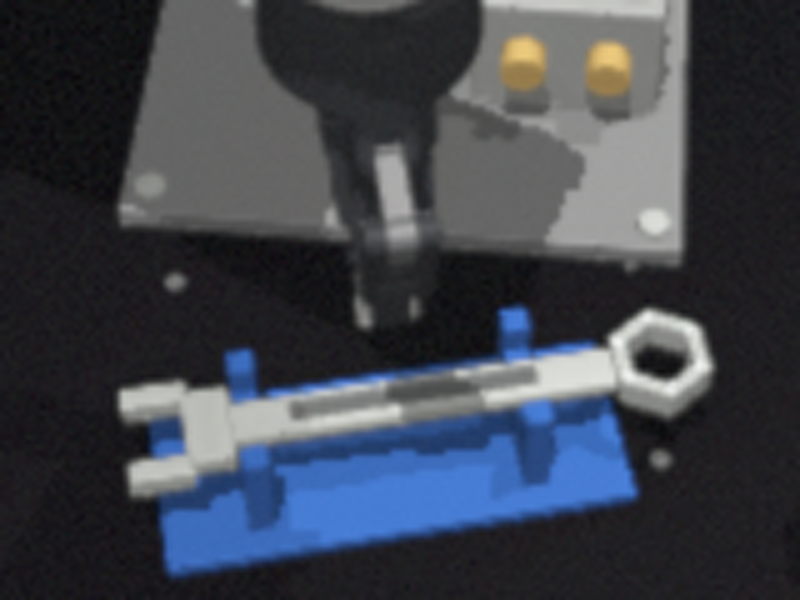

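View pics/d23t.png

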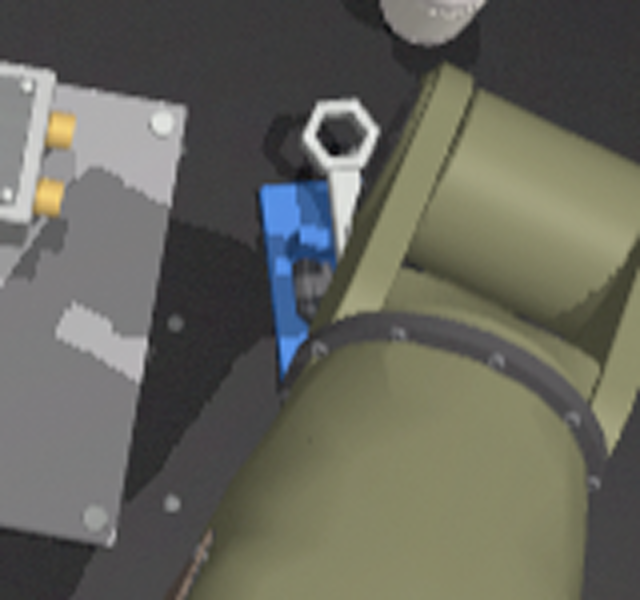

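Emit:
step_arm(
  steps="0.1 2 0 -0.6; 0.2 4 0 -0.6; 0.2 6 0 -0.6; 0.2 7.5 0 -0.6; 0.2 8.5 0 -0.6; 0.2 9.5 0 -0.6; 0.2 10.3 0 -0.6; 0.2 10.9 0 -0.6; 0.2 11.2 0 -0.6; 0.2 11.2 0 -0.6",
)

```text
clock: 44.9
tool_pos: [0.5438, -0.2058, 0.0177]
tcp_rot: [-0.041, 0.707, -0.705, 0.047]
contact_force: [-0.2, 0.4, -0.2]
width: 0.503
```

Emit:
step_arm(
  steps="0 0 0 0; 0 0 0 0; 0 0 0 0; 0 0 0 0; 0 0 0 0; 0 0 0 0; 0 0 0 0; 0 0 0 0; 0 0 0 0; 0 0 0 0",
  hand=-1,
  newtons=110,
)

```text
clock: 45.9
tool_pos: [0.5441, -0.2059, 0.0185]
tcp_rot: [-0.041, 0.707, -0.705, 0.048]
contact_force: [-1.9, 1.1, 6.0]
width: 0.186
```

```bash
python3 - <<'E'
from show import *
go(0.5438,-.2059,.018,-83.07)
cv2.imwrite('pics/d24.png',show('side','24',240,250,160,120,5,g=.7))
E
```

```text
delta cm [ 0.03  0.05 -0.01] yaw 0.3 | at [ 0.5441 -0.2059  0.0185] psi -82.8 w 0.186 F [-1.9  1.1  6. ] j [-0.43  0.61  1.6   0.01  0.93  1.01] t 45.9
```

View pics/d24.png

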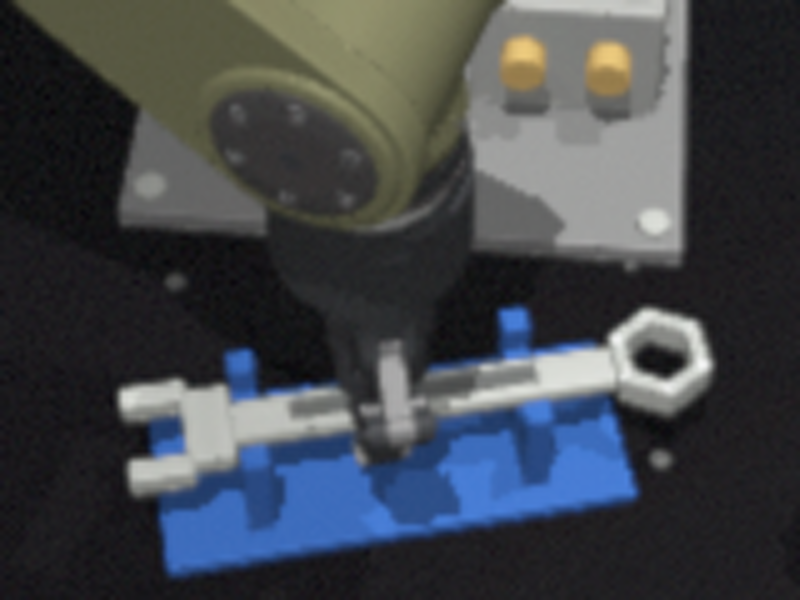

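Emit:
step_arm(
  steps="0 -0.5 0 0; 0 -1.5 0 0; 0 -3 0 0; 0 -5 0 0; 0 -7 0 0; 0 -9 0 0; 0 -11 0 0; 0 -12 0 0; 0 -12 0 0; 0 -12 0 0",
)

```text
clock: 46.95
tool_pos: [0.5427, -0.2062, 0.138]
tcp_rot: [-0.041, 0.707, -0.705, 0.048]
contact_force: [-0.7, 0.3, -2.9]
width: 0.188
```

```bash
cat > ring.py <<'E'
from meas import *
def ring(s,pred,r=26,dark=True):
    # find hole of ring near predicted pixel
    B=big(s,6);g=cv2.cvtColor(B,cv2.COLOR_BGR2HSV)
    x0,y0=int((pred[0]-r)*6),int((pred[1]-r)*6)
    sub=g[y0:y0+12*r,x0:x0+12*r]
    m=((sub[...,1]<60)&(sub[...,2]>105)).astype(np.uint8)
    cs,hi=cv2.findContours(m,cv2.RETR_CCOMP,cv2.CHAIN_APPROX_NONE)
    out=[]
    for c,h in zip(cs,hi[0]):
        if h[3]>=0 and cv2.contourArea(c)>500:
            M=cv2.moments(c);out.append((cv2.contourArea(c),((np.array([M['m10'],M['m01']])/M['m00']+[x0,y0])+.5)/6-.5))
    return sorted(out,key=lambda o:-o[0])
if __name__=='__main__':
    import sys
    st=robot.get_state();p=np.array(st['tool_pos']);M=R.from_quat(st['tcp_rot']).as_matrix()
    dz=float(sys.argv[2]) if len(sys.argv)>2 else 0.0265
    pr=p+M@[-.115,0,0];pr[2]=p[2]+dz
    d={}
    for n in('top','side'):
        s=snap(n,n+sys.argv[1]);px=proj(s,pr)[0];o=ring(s,px);print(n,'pred',px.round(1),[(a,c.round(1)) for a,c in o[:2]])
        if o:
            w=onz(s,*o[0][1],pr[2]);d[n]=(s,o[0][1]);print('   ',w.round(4),'tool mm',(M.T@(w-p)*1000).round(1))
    if len(d)==2:
        q,e=tri(*d['top'],*d['side']);print(q,e,(M.T@(q-p)*1000).round(1))
E
python3 ring.py 25; python3 -c "
from h import *
go(0.5441,-.2059,.0185,-82.8)"
```

```text
top pred [435.4 189.1] [(4675.5, array([435. , 188.9]))]
    [ 0.6572 -0.191   0.1645] tool mm [-115.7  -25.4   -0.8]
side pred [375.1 284.1] [(1839.5, array([378.5, 283.7])), (602.5, array([371.8, 280.2]))]
    [ 0.6632 -0.1911  0.1645] tool mm [-1.216e+02 -2.540e+01  1.000e-01]
[ 0.66048156 -0.19111899  0.16343497] 0.005695743514442444 [-119.   -24.4   -0.3]
delta cm [-0.06 11.89  0.03] yaw -0.0 | at [ 0.5426 -0.2061  0.1374] psi -82.8 w 0.185 F [ 0.8  0.1 -2.7] j [-0.43  0.45  1.53  0.01  1.16  1.01] t 47.05
```

```bash
python3 - <<'E'
from h import *
go(0.5377,-.0439,.09,-22)
E
```

```text
delta cm [ -1.51   4.8  -16.14] yaw -60.8 | at [ 0.5426 -0.2061  0.1374] psi -82.8 w 0.185 F [ 0.8  0.1 -2.7] j [-0.43  0.45  1.53  0.01  1.16  1.01] t 47.05
```

Emit:
step_arm(
  steps="0 0 -1.5 -4; -0.2 0 -3.5 -11; -0.4 0 -5.5 -18; -0.6 0 -7.5 -25; -0.8 0 -9.5 -32; -1 0 -11.5 -39; -1.2 0 -13.5 -46; -1.4 0 -15 -53; -1.5 0 -16.1 -60; -1.5 0 -16.1 -60.8",
)

```text
clock: 48.05
tool_pos: [0.5369, -0.0434, 0.1372]
tcp_rot: [0.394, -0.585, 0.586, -0.399]
contact_force: [0.1, -0.1, -2.0]
width: 0.183
```

```bash
python3 ring.py 26; python3 -c "
from show import *
go(0.5377,-.0439,.07,-22)
M=R.from_quat(robot.get_state()['tcp_rot']).as_matrix();print(M.round(3))
cv2.imwrite('pics/d26.png',show('side','26',240,150,160,120,5,g=.8))
cv2.imwrite('pics/d26t.png',show('top','26',240,170,160,120,5,g=.8))
"
```

```text
top pred [305.  222.6] [(4737.0, array([304. , 221.8]))]
    [0.5813 0.0654 0.1637] tool mm [-117.7  -25.8    0.9]
side pred [324.5 194.9] []
delta cm [-0.05  6.75 -0.01] yaw -0.2 | at [ 0.5371 -0.0447  0.1375] psi -22.2 w 0.186 F [-0.3 -0.2 -2. ] j [-0.15  0.36  1.65  0.01  1.12  0.23] t 48.15
[[-0.377  0.007  0.926]
 [-0.926  0.004 -0.377]
 [-0.006 -1.     0.005]]
```

View pics/d26.png

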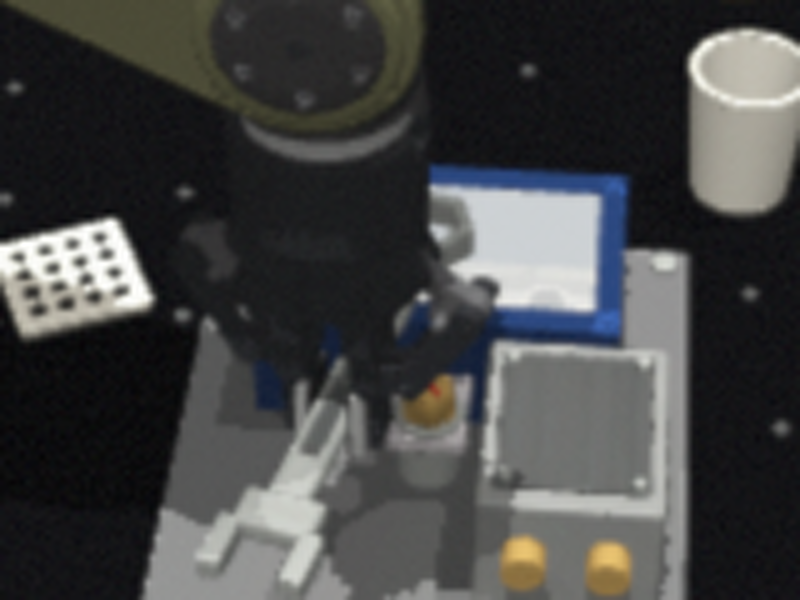

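View pics/d26t.png

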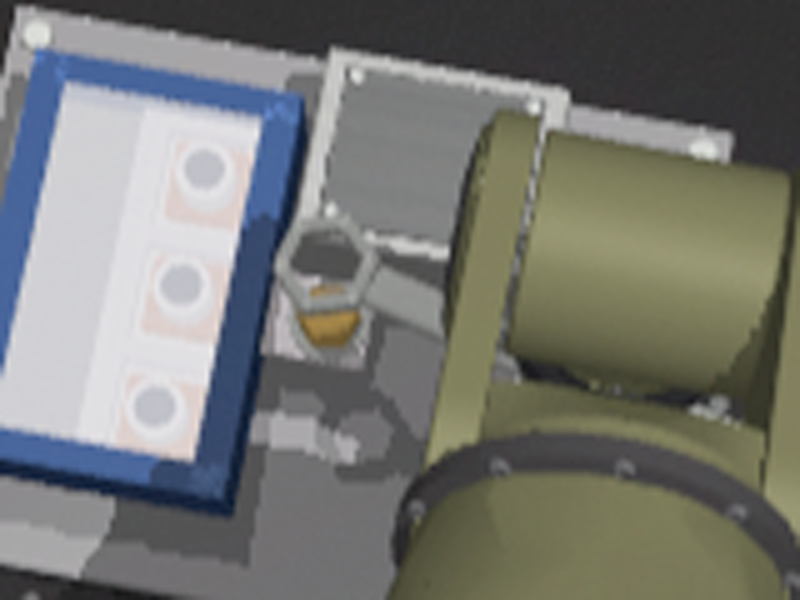

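```bash
python3 -c "
from h import *
go(.5364,-.0443,.056,-22)"
```

```text
delta cm [ 0.01  8.17 -0.15] yaw -0.2 | at [ 0.5372 -0.0451  0.1377] psi -22.2 w 0.184 F [ 0.1 -0.2 -2.7] j [-0.15  0.36  1.65  0.01  1.12  0.23] t 48.25
```

Emit:
step_arm(
  steps="0 1 0 0; 0 2.5 -0.1 0; 0 4 -0.1 0; 0 5.5 -0.1 0; 0 6.5 -0.1 0; 0 7.2 -0.1 0; 0 7.8 -0.1 0; 0 8 -0.1 0; 0 8 -0.1 0; 0 8 -0.1 0",
)

```text
clock: 49.25
tool_pos: [0.5371, -0.0444, 0.0581]
tcp_rot: [0.391, -0.586, 0.587, -0.397]
contact_force: [-0.3, 0.0, -1.4]
width: 0.189
```

```bash
python3 ring.py 27; python3 -c "
from show import *
go(0.5364,-.0443,.0315,-22)
cv2.imwrite('pics/d27.png',show('side','27',240,150,160,120,5,g=.8))
cv2.imwrite('pics/d27t.png',show('top','27',280,205,60,50,12,g=.8))
"
```

```text
top pred [306.7 230.3] [(4655.0, array([305.2, 230.2]))]
    [0.5807 0.0652 0.0846] tool mm [-118.2  -25.7   -0.9]
side pred [324.8 221.1] []
delta cm [ 0.03  2.66 -0.09] yaw -0.2 | at [ 0.5371 -0.0444  0.0581] psi -22.2 w 0.186 F [-0.5  0.3 -2.2] j [-0.15  0.47  1.71  0.01  0.95  0.23] t 49.35
```

View pics/d27.png

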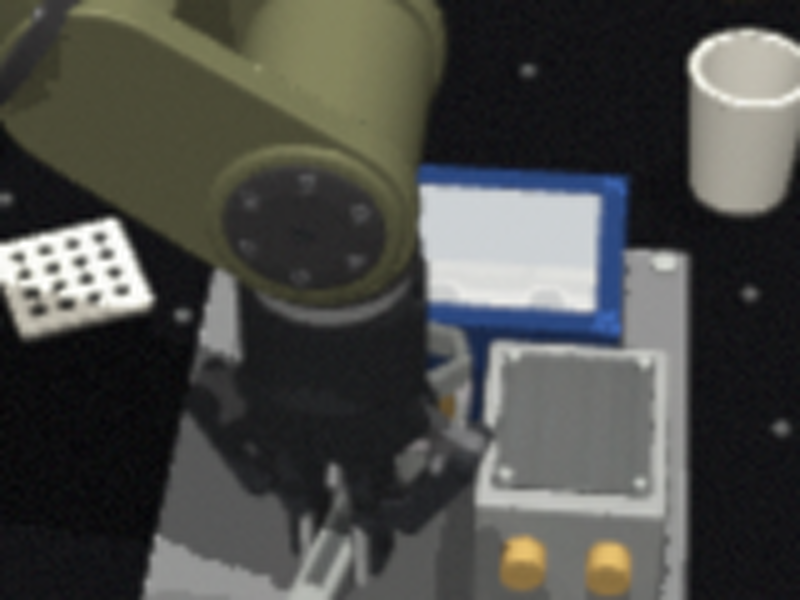

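View pics/d27t.png

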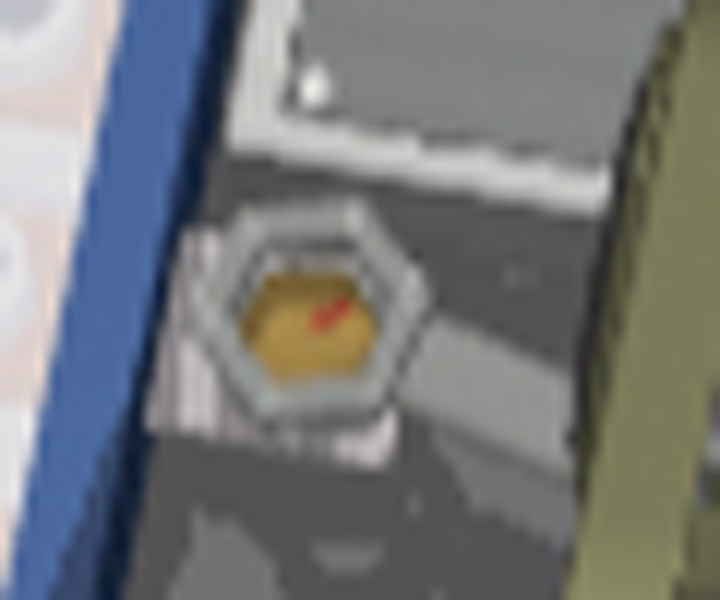

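Emit:
step_arm(
  steps="-0.05 0.3 0 0; -0.05 0.6 0 0; -0.05 0.9 0 0; -0.05 1.1 0 0; -0.05 1.3 0 0; -0.05 1.4 0 0; -0.05 1.5 0 0; -0.05 1.6 0 0; -0.05 1.6 0 0; -0.05 1.6 0 0",
)

```text
clock: 50.45
tool_pos: [0.5374, -0.0438, 0.0421]
tcp_rot: [0.391, -0.586, 0.587, -0.398]
contact_force: [1.3, 1.9, -2.3]
width: 0.183
```

```bash
python3 ring.py 28; python3 -c "
from show import *
go(0.5364,-.0443,.0315,-22)
print(robot.get_state()['torque'].round(2))
cv2.imwrite('pics/d28t.png',show('top','28',280,205,60,50,12,g=.8))
"
```

```text
top pred [306.6 231.7] [(4709.0, array([305.2, 231.4]))]
    [0.5815 0.0657 0.0686] tool mm [-118.2  -25.7   -0.4]
side pred [324.9 225.9] []
delta cm [ 0.09  1.06 -0.08] yaw -0.2 | at [ 0.5374 -0.0438  0.0421] psi -22.2 w 0.184 F [ 0.3  2.6 -1.9] j [-0.15  0.5   1.72  0.01  0.92  0.23] t 50.55
[ 0.38 -0.23 -0.05]
```

View pics/d28t.png

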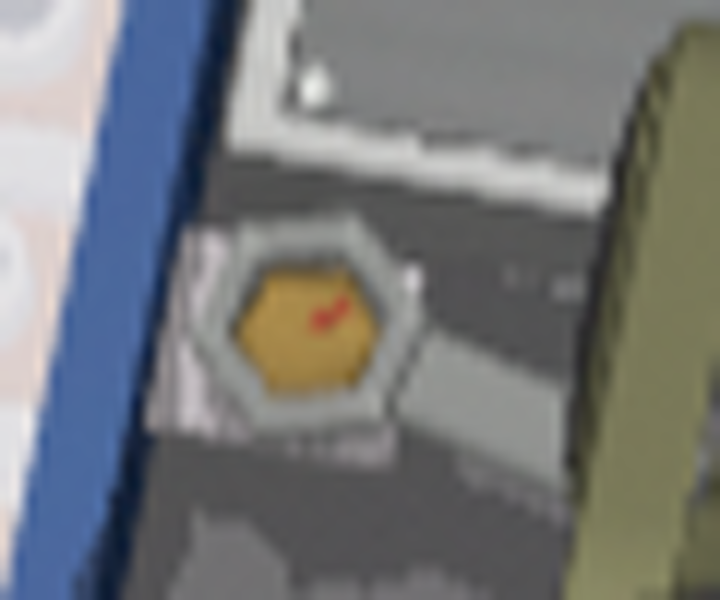

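Emit:
step_arm(
  steps="-0.05 0.2 0 0; -0.05 0.4 0 0; -0.05 0.6 0 0; -0.05 0.8 0 0; -0.05 0.9 0 0; -0.05 1 0 0; -0.05 1 0 0; -0.05 1 0 0; -0.05 1 0 0; -0.05 1 0 0",
)

```text
clock: 51.6
tool_pos: [0.5377, -0.0433, 0.0321]
tcp_rot: [0.391, -0.586, 0.587, -0.398]
contact_force: [0.6, -0.2, -2.6]
width: 0.186
```

```bash
python3 -c "
from show import *
go(0.5374,-.0438,.0315,-22)
print(robot.get_state()['torque'].round(2))
cv2.imwrite('pics/d29t.png',show('top','29',280,205,60,50,12,g=.8))
"
```

```text
delta cm [ 0.06  0.06 -0.01] yaw -0.2 | at [ 0.5377 -0.0433  0.0321] psi -22.2 w 0.186 F [ 0.6 -0.2 -2.6] j [-0.15  0.51  1.72  0.01  0.9   0.23] t 51.6
[-0.04 -0.   -0.02]
```

View pics/d29t.png

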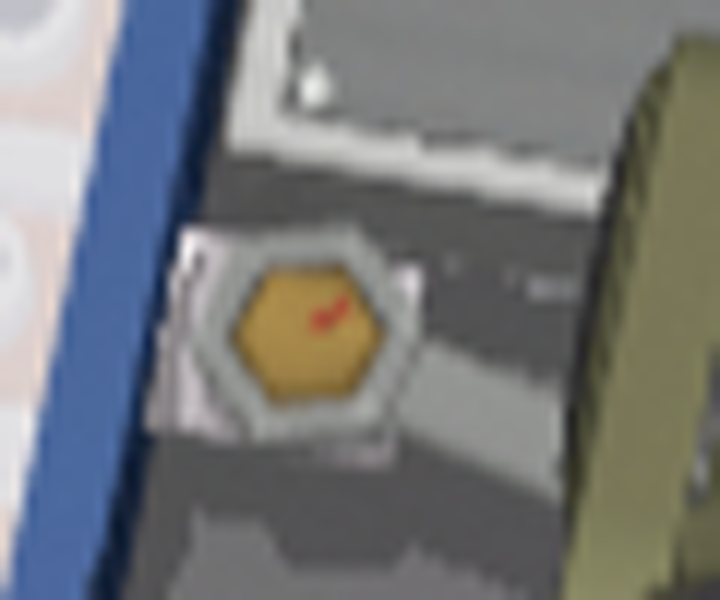

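Emit:
step_arm(
  steps="-0.02 0 -0.68 3.4; -0.08 0 -1.37 6.8; -0.18 0 -2.05 10.2; -0.32 0 -2.72 13.6; -0.5 0 -3.38 17; -0.72 0 -4.03 20.4; -0.98 0 -4.66 23.8; -1.28 0 -5.28 27.2; -1.61 0 -5.88 30.6; -1.97 0 -6.46 34",
)

```text
clock: 52.65
tool_pos: [0.4857, -0.0006, 0.0322]
tcp_rot: [-0.201, 0.677, -0.677, 0.208]
contact_force: [3.8, 0.2, -2.7]
width: 0.183
```

```bash
cat > stroke.py <<'E'
from h import *
import sys
st=robot.get_state();M=R.from_quat(st['tcp_rot']).as_matrix();p=np.array(st['tool_pos'])
C=np.array([.5812,.0637]);d=p[:2]-C
ps=np.degrees(np.arctan2(M[1,2],M[0,2]))
print('r',np.linalg.norm(d)*1000,'ang',np.degrees(np.arctan2(d[1],d[0])),'toolx',ps-90,'p',p.round(4),'F tool',(M.T@st['contact_force']).round(1),'T',(M.T@st['torque']).round(2),'w',round(st['width'],3),'t',st['clock'],'j6',st['joint_positions'][5].round(2))
E
python3 stroke.py
```

```text
r 115.10954725207691 ang -146.05414186249348 toolx -146.32611380820265 p [ 0.4857 -0.0006  0.0322] F tool [-3.2  2.7  1.9] T [ 0.39 -0.13  0.45] w 0.183 t 52.65 j6 0.9
```

Emit:
step_arm(
  steps="-0.02 0 -0.68 3.4; -0.08 0 -1.37 6.8; -0.18 0 -2.05 10.2; -0.32 0 -2.72 13.6; -0.5 0 -3.38 17; -0.72 0 -4.03 20.4; -0.98 0 -4.66 23.8; -1.28 0 -5.28 27.2; -1.61 0 -5.88 30.6; -1.97 0 -6.46 34",
)

```text
clock: 53.65
tool_pos: [0.4664, 0.0642, 0.0323]
tcp_rot: [0.006, 0.708, -0.706, 0.001]
contact_force: [2.4, -3.2, -3.7]
width: 0.185
```

```bash
python3 stroke.py; python3 -c "
from show import *
cv2.imwrite('pics/d30t.png',show('top','30',280,205,60,50,12,g=.8))
cv2.imwrite('pics/d30.png',show('side','30',240,150,160,120,5,g=.8))
"
```

```text
r 114.81405982775196 ang 179.76796434912714 toolx -180.44908226465782 p [0.4664 0.0642 0.0323] F tool [-2.4  3.7  3.2] T [ 0.46 -0.16  0.25] w 0.185 t 53.65 j6 1.63
```

View pics/d30t.png

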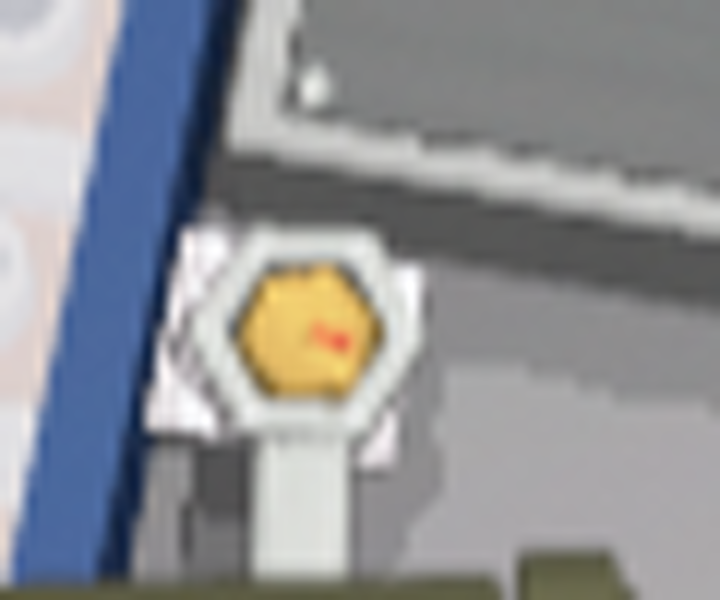

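View pics/d30.png

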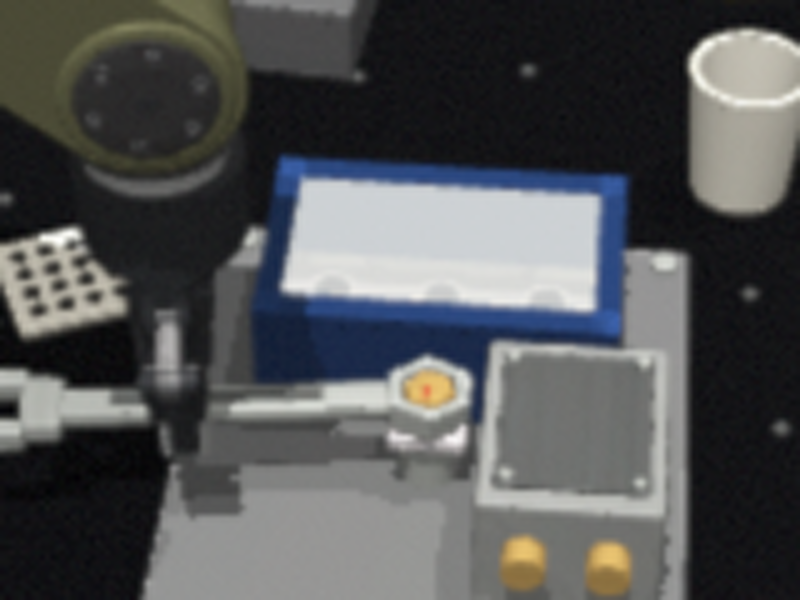

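Emit:
step_arm(
  steps="-0.02 0 0.7 -3.5; -0.09 0 1.4 -7; -0.09 -0.6 1.4 -7; -0.09 -1.2 1.4 -7; -0.09 -1.9 1.4 -7; -0.09 -2.5 1.4 -7; -0.34 -2.5 2.79 -14; -0.77 -2.5 4.14 -21; -1.35 -2.5 5.42 -28; -2.09 -2.5 6.62 -35",
)

```text
clock: 54.75
tool_pos: [0.4868, -0.0024, 0.0578]
tcp_rot: [-0.208, 0.674, -0.674, 0.216]
contact_force: [-0.6, -0.0, -2.3]
width: 0.185
```

```bash
python3 stroke.py; python3 -c "
from h import *
go(.5377,-.0433,.0575,-22.2)"
```

```text
r 115.1961755302577 ang -144.99456556452927 toolx -145.0594491778348 p [ 0.4868 -0.0024  0.0578] F tool [ 0.5  2.3 -0.3] T [ 0.01 -0.03 -0.03] w 0.185 t 54.75 j6 0.88
delta cm [-1.82  0.07  6.27] yaw -32.9 | at [ 0.4868 -0.0024  0.0578] psi -55.1 w 0.185 F [-0.6 -0.  -2.3] j [-0.08  0.37  1.86  0.01  0.9   0.88] t 54.75
```

Emit:
step_arm(
  steps="-0.05 0 1 -5; -0.2 0 2 -10; -0.47 0 3.26 -16.4; -0.75 0 4.1 -21; -1.1 0 4.9 -25; -1.5 0 5.6 -29; -1.82 0 6.27 -32.9; -1.82 0 6.27 -32.9; -1.82 0 6.27 -32.9; -1.82 0 6.27 -32.9",
)

```text
clock: 55.75
tool_pos: [0.5373, -0.0431, 0.0583]
tcp_rot: [0.39, -0.586, 0.588, -0.398]
contact_force: [0.4, 0.6, -1.9]
width: 0.188
```

```bash
python3 stroke.py; python3 -c "
from show import *
go(.5377,-.0433,.032,-22.2)
cv2.imwrite('pics/d31t.png',show('top','31',280,205,60,50,12,g=.8))
"
```

```text
r 115.44994594551301 ang -112.33555083901571 toolx -112.2455402353909 p [ 0.5373 -0.0431  0.0583] F tool [-0.7  1.9  0.1] T [-0.01 -0.02 -0.11] w 0.188 t 55.75 j6 0.23
delta cm [0.02 2.63 0.02] yaw -0.0 | at [ 0.5373 -0.0431  0.0583] psi -22.2 w 0.188 F [ 0.4  0.6 -1.9] j [-0.15  0.47  1.71  0.01  0.95  0.23] t 55.75
```

View pics/d31t.png

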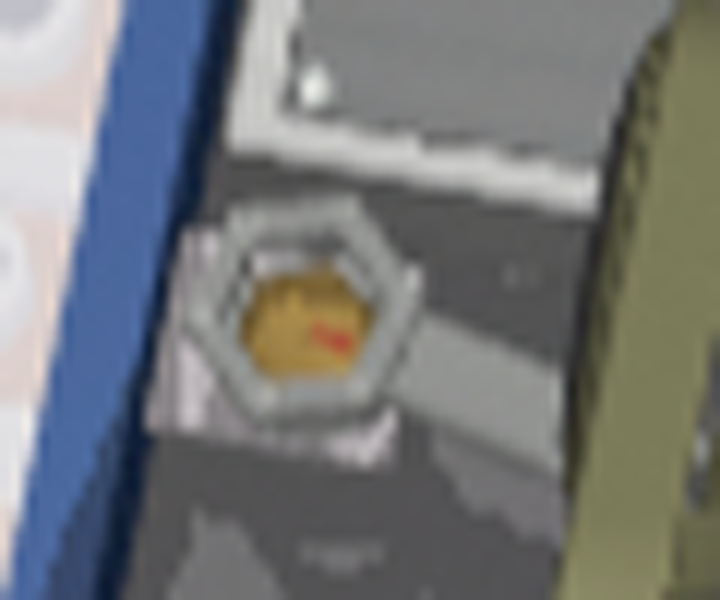

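Emit:
step_arm(
  steps="0 0.5 0 0; 0 0.9 0 0; 0 1.2 0 0; 0 1.5 0 0; 0 1.8 0 0; 0 2.1 0 0; 0 2.4 0 0; 0 2.6 0 0; 0 2.6 0 0; 0 2.6 0 0",
)

```text
clock: 56.8
tool_pos: [0.5377, -0.0431, 0.0324]
tcp_rot: [0.391, -0.586, 0.588, -0.398]
contact_force: [-0.1, 0.1, -2.7]
width: 0.185
```

```bash
python3 stroke.py
```

```text
r 115.28904442621251 ang -112.17491345266576 toolx -112.22260440953877 p [ 0.5377 -0.0431  0.0324] F tool [-0.   2.7 -0.1] T [ 0.01 -0.06 -0.04] w 0.185 t 56.8 j6 0.23
```

Seated again. Second stroke.

Emit:
step_arm(
  steps="-0.02 0 -0.68 3.4; -0.08 0 -1.37 6.8; -0.18 0 -2.05 10.2; -0.32 0 -2.72 13.6; -0.5 0 -3.38 17; -0.72 0 -4.03 20.4; -0.98 0 -4.66 23.8; -1.28 0 -5.28 27.2; -1.61 0 -5.88 30.6; -1.97 0 -6.46 34",
)

```text
clock: 57.8
tool_pos: [0.4857, -0.0004, 0.0324]
tcp_rot: [0.2, -0.677, 0.677, -0.209]
contact_force: [2.9, -1.9, -3.7]
width: 0.191
```

Emit:
step_arm(
  steps="-0.02 0 -0.68 3.4; -0.08 0 -1.37 6.8; -0.18 0 -2.05 10.2; -0.32 0 -2.72 13.6; -0.5 0 -3.38 17; -0.72 0 -4.03 20.4; -0.98 0 -4.66 23.8; -1.28 0 -5.28 27.2; -1.61 0 -5.88 30.6; -1.97 0 -6.46 34",
)

```text
clock: 58.8
tool_pos: [0.4665, 0.0643, 0.0325]
tcp_rot: [0.007, 0.708, -0.706, 0.001]
contact_force: [2.6, -2.5, -4.1]
width: 0.184
```

```bash
python3 stroke.py; python3 -c "
from show import *
cv2.imwrite('pics/d32t.png',show('top','32',280,205,60,50,12,g=.8))
"
```

```text
r 114.73846103568115 ang 179.69336607759666 toolx -180.48403170426064 p [0.4665 0.0643 0.0325] F tool [-2.5  4.2  2.5] T [ 0.46 -0.1   0.24] w 0.184 t 58.8 j6 1.64
```

View pics/d32t.png

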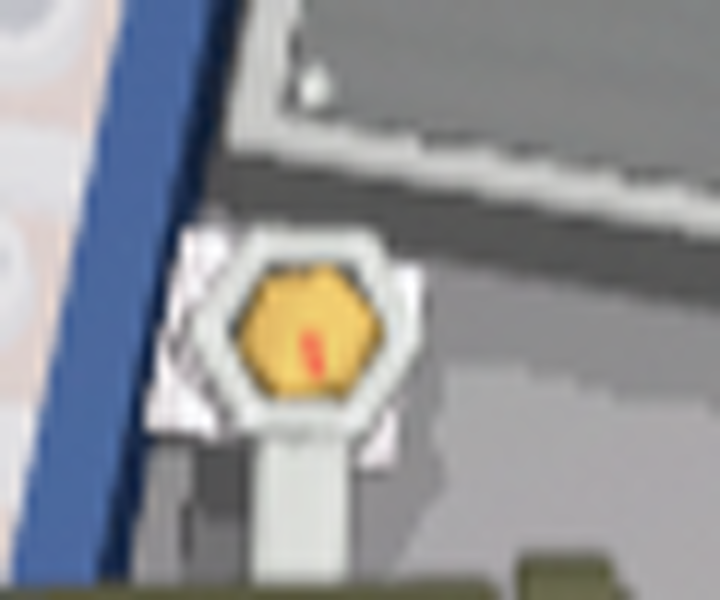

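Emit:
step_arm(
  steps="-0.02 0 0.7 -3.5; -0.09 0 1.4 -7; -0.09 -0.6 1.4 -7; -0.09 -1.2 1.4 -7; -0.09 -1.9 1.4 -7; -0.09 -2.5 1.4 -7; -0.34 -2.5 2.79 -14; -0.77 -2.5 4.14 -21; -1.35 -2.5 5.42 -28; -2.09 -2.5 6.62 -35",
)

```text
clock: 59.85
tool_pos: [0.4865, -0.0019, 0.0582]
tcp_rot: [0.206, -0.675, 0.676, -0.215]
contact_force: [0.0, 1.1, -2.1]
width: 0.182
```

```bash
python3 -c "
from h import *
go(.5377,-.0432,.0575,-22.2)"
```

```text
delta cm [-1.87  0.12  6.31] yaw -33.2 | at [ 0.4865 -0.0019  0.0582] psi -55.4 w 0.182 F [ 0.   1.1 -2.1] j [-0.08  0.37  1.86  0.    0.9   0.88] t 59.85
```

Emit:
step_arm(
  steps="-0.05 0 1 -5; -0.2 0 2 -10; -0.47 0 3.26 -16.4; -0.75 0 4.1 -21; -1.1 0 4.9 -25; -1.5 0 5.6 -29; -1.87 0 6.31 -33.2; -1.87 0 6.31 -33.2; -1.87 0 6.31 -33.2; -1.87 0 6.31 -33.2",
)

```text
clock: 60.85
tool_pos: [0.5373, -0.043, 0.0588]
tcp_rot: [0.39, -0.586, 0.589, -0.398]
contact_force: [-0.5, -0.0, -2.4]
width: 0.185
```

```bash
python3 stroke.py; python3 -c "
from show import *
go(.5377,-.0432,.032,-22.2)
cv2.imwrite('pics/d33t.png',show('top','33',280,205,60,50,12,g=.8))
"
```

```text
r 115.34480351413468 ang -112.35961705713648 toolx -112.2982152417556 p [ 0.5373 -0.043   0.0588] F tool [ 0.2  2.4 -0.5] T [ 0.05  0.   -0.06] w 0.185 t 60.85 j6 0.24
delta cm [0.03 2.68 0.02] yaw -0.1 | at [ 0.5373 -0.043   0.0588] psi -22.3 w 0.185 F [-0.5 -0.  -2.4] j [-0.15  0.47  1.71  0.01  0.95  0.24] t 60.85
```

View pics/d33t.png

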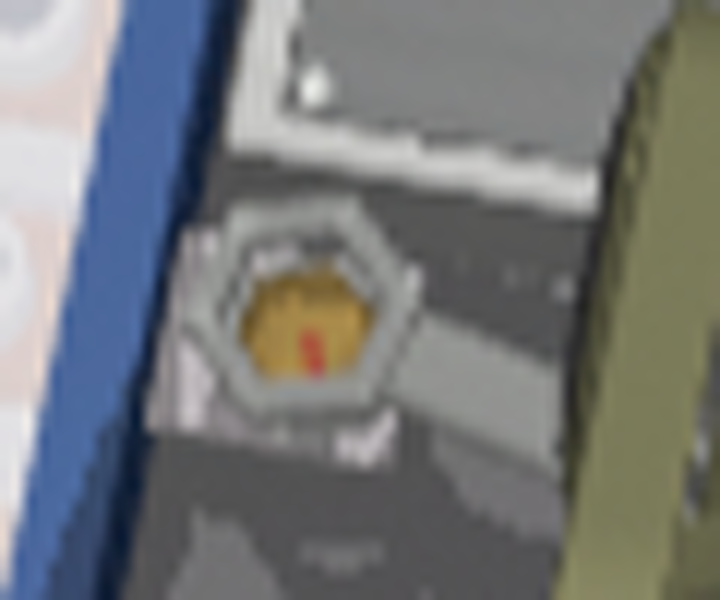

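Aligned again; I'll descend and do stroke 3.

Emit:
step_arm(
  steps="0 0.5 0 0; 0 0.9 0 0; 0 1.2 0 0; 0 1.5 0 0; 0 1.8 0 0; 0 2.1 0 0; 0 2.4 0 0; 0 2.6 0 0; 0 2.65 0 0; 0 2.65 0 0",
)

```text
clock: 61.9
tool_pos: [0.5377, -0.0429, 0.0323]
tcp_rot: [0.39, -0.585, 0.589, -0.398]
contact_force: [-0.5, -0.1, -2.9]
width: 0.184
```

```bash
python3 stroke.py
```

```text
r 115.14884422608556 ang -112.176364483999 toolx -112.2762998722995 p [ 0.5377 -0.0429  0.0323] F tool [ 0.3  2.9 -0.4] T [ 0.02  0.01 -0.07] w 0.184 t 61.9 j6 0.24
```

Emit:
step_arm(
  steps="-0.02 0 -0.68 3.4; -0.08 0 -1.37 6.8; -0.18 0 -2.05 10.2; -0.32 0 -2.72 13.6; -0.5 0 -3.38 17; -0.72 0 -4.03 20.4; -0.98 0 -4.66 23.8; -1.28 0 -5.28 27.2; -1.61 0 -5.88 30.6; -1.97 0 -6.46 34",
)

```text
clock: 62.9
tool_pos: [0.4856, -0.0003, 0.0321]
tcp_rot: [0.199, -0.676, 0.678, -0.209]
contact_force: [3.0, -1.7, -2.5]
width: 0.182
```

Emit:
step_arm(
  steps="-0.02 0 -0.68 3.4; -0.08 0 -1.37 6.8; -0.18 0 -2.05 10.2; -0.32 0 -2.72 13.6; -0.5 0 -3.38 17; -0.72 0 -4.03 20.4; -0.98 0 -4.66 23.8; -1.28 0 -5.28 27.2; -1.61 0 -5.88 30.6; -1.97 0 -6.46 34",
)

```text
clock: 63.9
tool_pos: [0.4665, 0.0645, 0.0322]
tcp_rot: [0.008, 0.708, -0.706, 0.002]
contact_force: [1.6, -3.0, -2.5]
width: 0.184
```

```bash
python3 stroke.py; python3 -c "
from show import *
cv2.imwrite('pics/d34t.png',show('top','34',280,205,60,50,12,g=.8))
"
```

```text
r 114.70071170106137 ang 179.61154905435635 toolx -180.5358409220337 p [0.4665 0.0645 0.0322] F tool [-1.6  2.6  3. ] T [ 0.53 -0.05  0.26] w 0.184 t 63.9 j6 1.64
```

View pics/d34t.png

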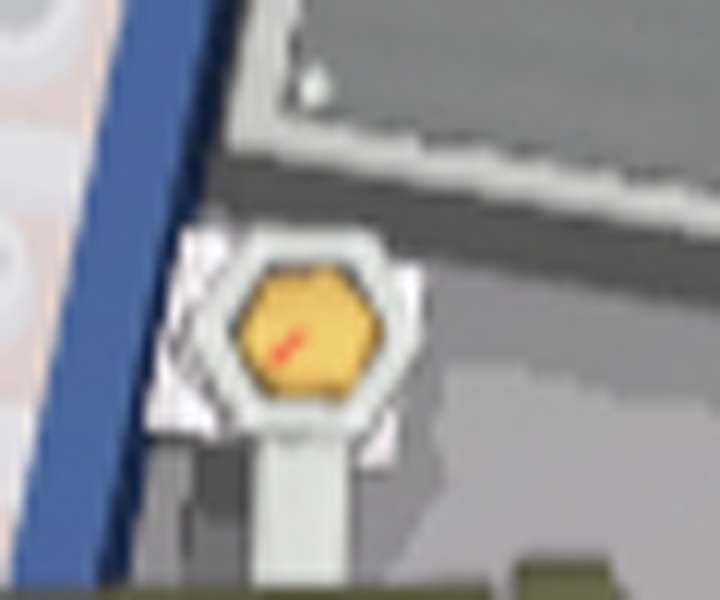

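Emit:
step_arm(
  steps="-0.02 0 0.7 -3.5; -0.09 0 1.4 -7; -0.09 -0.6 1.4 -7; -0.09 -1.2 1.4 -7; -0.09 -1.9 1.4 -7; -0.09 -2.5 1.4 -7; -0.34 -2.5 2.79 -14; -0.77 -2.5 4.14 -21; -1.35 -2.5 5.42 -28; -2.09 -2.5 6.62 -35",
)

```text
clock: 64.95
tool_pos: [0.4864, -0.0018, 0.0579]
tcp_rot: [0.205, -0.674, 0.676, -0.215]
contact_force: [0.5, -0.2, -2.8]
width: 0.188
```

```bash
python3 -c "
from h import *
go(.5377,-.0432,.0575,-22.2)"
```

```text
delta cm [-1.88  0.11  6.32] yaw -33.3 | at [ 0.4864 -0.0018  0.0579] psi -55.5 w 0.188 F [ 0.5 -0.2 -2.8] j [-0.08  0.37  1.86  0.    0.9   0.88] t 64.95
```

Emit:
step_arm(
  steps="-0.05 0 1 -5; -0.2 0 2 -10; -0.47 0 3.26 -16.4; -0.75 0 4.1 -21; -1.1 0 4.9 -25; -1.5 0 5.6 -29; -1.88 0 6.32 -33.3; -1.88 0 6.32 -33.3; -1.88 0 6.32 -33.3; -1.88 0 6.32 -33.3",
)

```text
clock: 65.95
tool_pos: [0.5374, -0.0429, 0.0587]
tcp_rot: [0.389, -0.585, 0.589, -0.399]
contact_force: [0.1, -0.7, -2.5]
width: 0.186
```

```bash
python3 stroke.py; python3 -c "
from show import *
go(.5377,-.0432,.032,-22.2)
cv2.imwrite('pics/d35t.png',show('top','35',280,205,60,50,12,g=.8))
"
```

```text
r 115.24480290113654 ang -112.34533202615735 toolx -112.24929725956827 p [ 0.5374 -0.0429  0.0587] F tool [0.6 2.5 0.3] T [-0.03 -0.   -0.1 ] w 0.186 t 65.95 j6 0.24
delta cm [0.04 2.67 0.01] yaw -0.0 | at [ 0.5374 -0.0429  0.0587] psi -22.2 w 0.186 F [ 0.1 -0.7 -2.5] j [-0.15  0.47  1.71  0.01  0.95  0.24] t 65.95
```

View pics/d35t.png

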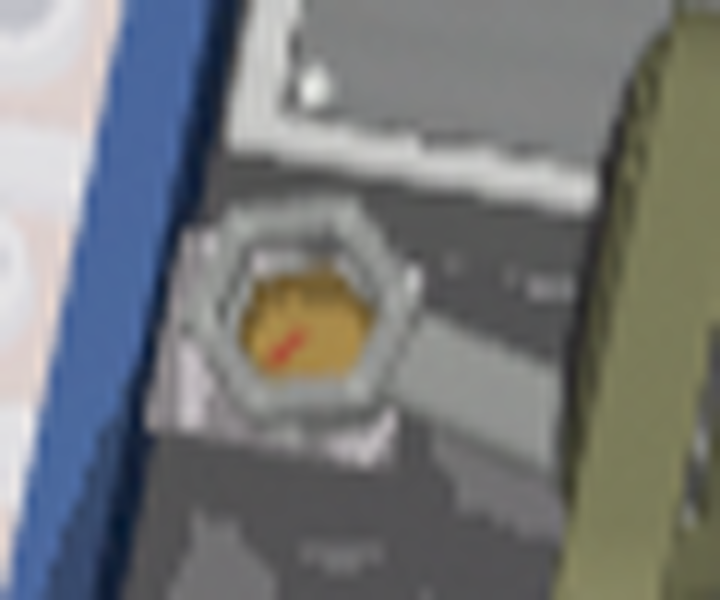

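Emit:
step_arm(
  steps="0 0.5 0 0; 0 0.9 0 0; 0 1.2 0 0; 0 1.5 0 0; 0 1.8 0 0; 0 2.1 0 0; 0 2.4 0 0; 0 2.6 0 0; 0 2.6 0 0; 0 2.6 0 0",
)

```text
clock: 67.0
tool_pos: [0.5378, -0.0429, 0.0327]
tcp_rot: [0.39, -0.585, 0.589, -0.399]
contact_force: [-0.1, -1.9, -2.8]
width: 0.186
```

```bash
python3 stroke.py
```

```text
r 115.12390669696121 ang -112.16163602980492 toolx -112.22982495117482 p [ 0.5378 -0.0429  0.0327] F tool [1.8 2.8 0.6] T [ 0.02  0.01 -0.32] w 0.186 t 67.0 j6 0.24
```

Emit:
step_arm(
  steps="-0.02 0 -0.68 3.4; -0.08 0 -1.37 6.8; -0.18 0 -2.05 10.2; -0.32 0 -2.72 13.6; -0.5 0 -3.38 17; -0.72 0 -4.03 20.4; -0.98 0 -4.66 23.8; -1.28 0 -5.28 27.2; -1.61 0 -5.88 30.6; -1.97 0 -6.46 34",
)

```text
clock: 68.0
tool_pos: [0.4857, -0.0003, 0.0324]
tcp_rot: [0.199, -0.676, 0.678, -0.21]
contact_force: [2.5, -2.3, -2.6]
width: 0.184
```

Emit:
step_arm(
  steps="-0.01 0 -0.3 1.5; -0.02 0 -0.6 3; -0.04 0 -0.91 4.5; -0.06 0 -1.21 6; -0.1 0 -1.51 7.5; -0.14 0 -1.81 9; -0.19 0 -2.1 10.5; -0.25 0 -2.4 12; -0.32 0 -2.7 13.5; -0.32 0 -2.7 13.5",
)

```text
clock: 69.0
tool_pos: [0.4735, 0.024, 0.0324]
tcp_rot: [0.118, -0.696, 0.697, -0.129]
contact_force: [1.4, -2.2, -2.9]
width: 0.188
```

```bash
python3 stroke.py
```

```text
r 114.7860269334979 ang -159.77780938421262 toolx -159.8766339698177 p [0.4735 0.024  0.0324] F tool [-0.5  2.9  2.5] T [ 0.54  0.13 -0.18] w 0.188 t 69.0 j6 1.19
```

Emit:
step_arm(
  steps="0 0 -0.2 1; -0.01 0 -0.4 2; -0.02 0 -0.6 3; -0.03 0 -0.8 4; -0.04 0 -1 5; -0.06 0 -1.2 6; -0.09 0 -1.4 7; -0.11 0 -1.6 8; -0.11 0 -1.6 8; -0.11 0 -1.6 8",
)

```text
clock: 70.0
tool_pos: [0.469, 0.0395, 0.0324]
tcp_rot: [0.069, -0.703, 0.703, -0.081]
contact_force: [2.1, -2.6, -3.3]
width: 0.181
```

```bash
python3 stroke.py
```

```text
r 114.73631580841241 ang -167.82365466446606 toolx -167.85917556654056 p [0.469  0.0395 0.0324] F tool [-1.4  3.3  2.9] T [ 0.42 -0.01  0.05] w 0.181 t 70.0 j6 1.36
```

Emit:
step_arm(
  steps="0 0 -0.1 0.5; 0 0 -0.2 1; 0 0 -0.3 1.5; -0.01 0 -0.4 2; -0.01 0 -0.5 2.5; -0.02 0 -0.6 3; -0.02 0 -0.7 3.5; -0.03 0 -0.8 4; -0.03 0 -0.8 4; -0.03 0 -0.8 4",
)

```text
clock: 71.0
tool_pos: [0.4677, 0.0474, 0.0324]
tcp_rot: [-0.044, 0.705, -0.705, 0.056]
contact_force: [0.9, -2.6, -3.6]
width: 0.184
```

```bash
python3 stroke.py
```

```text
r 114.69056989681445 ang -171.84263256128665 toolx -171.85339012191804 p [0.4677 0.0474 0.0324] F tool [-0.5  3.6  2.7] T [ 0.49 -0.04  0.07] w 0.184 t 71.0 j6 1.45
```

Emit:
step_arm(
  steps="0 0 -0.1 0.5; 0 0 -0.2 1; 0 0 -0.3 1.5; -0.01 0 -0.4 2; -0.01 0 -0.5 2.5; -0.02 0 -0.6 3; -0.02 0 -0.7 3.5; -0.03 0 -0.8 4; -0.03 0 -0.8 4; -0.03 0 -0.8 4",
)

```text
clock: 72.0
tool_pos: [0.4668, 0.0555, 0.0324]
tcp_rot: [-0.02, 0.707, -0.706, 0.031]
contact_force: [3.1, -2.7, -3.4]
width: 0.186
```

```bash
python3 stroke.py;python3 -c "
from show import *
cv2.imwrite('pics/d36t.png',show('top','36',280,205,60,50,12,g=.8))
"
```

```text
r 114.67242232402624 ang -175.89603843283442 toolx -175.84831595860317 p [0.4668 0.0555 0.0324] F tool [-2.8  3.4  2.9] T [0.44 0.02 0.14] w 0.186 t 72.0 j6 1.54
```

View pics/d36t.png

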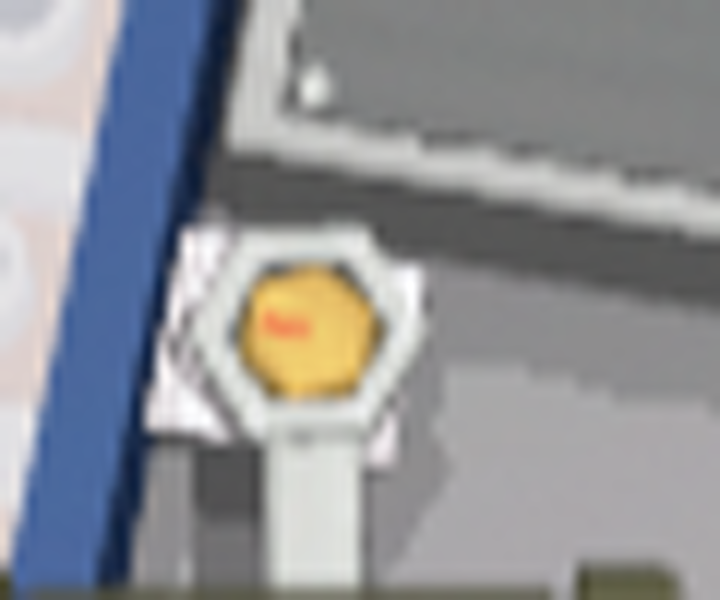

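Emit:
step_arm(
  steps="0 0 -0.1 0.5; 0 0 -0.2 1; 0 0 -0.3 1.5; -0.01 0 -0.4 2; -0.01 0 -0.5 2.5; -0.02 0 -0.6 3; -0.02 0 -0.7 3.5; -0.03 0 -0.8 4; -0.03 0 -0.8 4; -0.03 0 -0.8 4",
)

```text
clock: 73.05
tool_pos: [0.4665, 0.0635, 0.0324]
tcp_rot: [0.005, 0.708, -0.706, 0.007]
contact_force: [1.8, -3.9, -3.6]
width: 0.187
```

```bash
python3 stroke.py
```

```text
r 114.65192052427764 ang -179.88456482430803 toolx -179.84362773705837 p [0.4665 0.0635 0.0324] F tool [-1.8  3.6  3.9] T [ 0.59 -0.03  0.2 ] w 0.187 t 73.05 j6 1.62
```

Emit:
step_arm(
  steps="0 0 -0.1 0.5; 0 0 -0.2 1; 0 0 -0.3 1.5; -0.01 0 -0.4 2; -0.01 0 -0.5 2.5; -0.02 0 -0.6 3; -0.02 0 -0.7 3.5; -0.03 0 -0.8 4; -0.03 0 -0.8 4; -0.03 0 -0.8 4",
)

```text
clock: 74.05
tool_pos: [0.4668, 0.0715, 0.0324]
tcp_rot: [0.029, 0.708, -0.706, -0.018]
contact_force: [2.4, -3.3, -3.1]
width: 0.188
```

```bash
python3 stroke.py;python3 -c "
from show import *
cv2.imwrite('pics/d37t.png',show('top','37',280,205,60,50,12,g=.8))
"
```

```text
r 114.65539154495076 ang 176.0859553109876 toolx -183.83261221931923 p [0.4668 0.0715 0.0324] F tool [-2.6  3.1  3.2] T [0.47 0.01 0.29] w 0.188 t 74.05 j6 1.71
```

View pics/d37t.png

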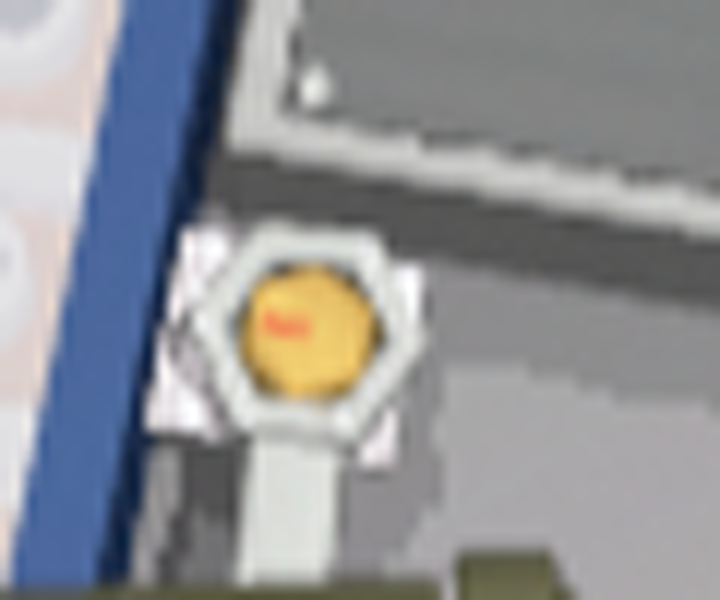

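```bash
cat > dash.py <<'E'
from meas import *
import sys
def dash(tag):
    s=load('top'+tag);B=cv2.resize(s['image'][220:246,292:320],None,fx=16,fy=16,interpolation=cv2.INTER_CUBIC).astype(float)
    b,g,r=B[...,0],B[...,1],B[...,2]
    w=np.clip((r-1.9*g-10),0,None)*(r>90)
    ys,xs=np.nonzero(w>0);ww=w[ys,xs]
    P=np.stack([(xs+.5)/16-.5+292,(ys+.5)/16-.5+220],1)
    W=np.array([onz(s,*p,.067)[:2] for p in P[::5]]);ww=ww[::5]
    mu=(W*ww[:,None]).sum(0)/ww.sum();X=(W-mu)
    C=(X*ww[:,None]).T@X/ww.sum();e,v=np.linalg.eigh(C)
    c=np.array([.5806,.0658])
    print(tag,'mean',mu.round(4),'r',round(np.linalg.norm(mu-c)*1000,1),'ang(mean)',np.degrees(np.arctan2(*(mu-c)[::-1])).round(1),'pca',np.degrees(np.arctan2(v[1,1],v[0,1])).round(1))
    return mu
for t in sys.argv[1:]: dash(t)
E
python3 dash.py 22 29 30 32 34 35 36 37
```

```text
22 mean [0.5837 0.0614] r 5.4 ang(mean) -54.2 pca 126.8
29 mean [0.5832 0.062 ] r 4.6 ang(mean) -54.9 pca 124.9
30 mean [0.5786 0.0601] r 6.1 ang(mean) -109.1 pca 78.3
32 mean [0.5757 0.0644] r 5.1 ang(mean) -164.3 pca -162.7
34 mean [0.5766 0.0697] r 5.6 ang(mean) 135.7 pca 137.7
35 mean [0.5766 0.0697] r 5.5 ang(mean) 135.7 pca 138.1
36 mean [0.5808 0.0708] r 5.0 ang(mean) 87.4 pca 69.5
37 mean [0.5806 0.0701] r 4.3 ang(mean) 89.7 pca 76.4
```

Emit:
step_arm(
  steps="0 0 -0.1 0.5; 0 0 -0.2 1; 0 0 -0.3 1.5; -0.01 0 -0.4 2; -0.01 0 -0.5 2.5; -0.02 0 -0.6 3; -0.02 0 -0.6 3; -0.02 0 -0.6 3; -0.02 0 -0.6 3; -0.02 0 -0.6 3",
)

```text
clock: 75.1
tool_pos: [0.4674, 0.0775, 0.0324]
tcp_rot: [0.048, 0.707, -0.705, -0.036]
contact_force: [2.6, -2.4, -2.2]
width: 0.185
```

```bash
python3 stroke.py;python3 -c "
from show import *
cv2.imwrite('pics/d38t.png',show('top','38',285,210,40,40,15,g=.8))
cv2.imwrite('pics/d38.png',show('side','38',300,205,50,45,14,g=.8))
"; python3 dash.py 38
```

```text
r 114.63307599401358 ang 173.07680404868918 toolx -186.83172926472474 p [0.4674 0.0775 0.0324] F tool [-2.8  2.2  2. ] T [ 0.32 -0.02  0.28] w 0.185 t 75.1 j6 1.78
38 mean [0.5808 0.0707] r 4.9 ang(mean) 87.6 pca 68.8
```

View pics/d38t.png

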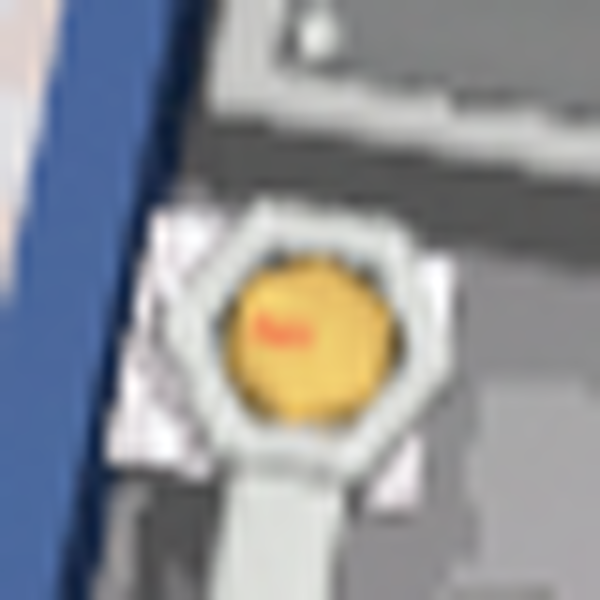

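View pics/d38.png

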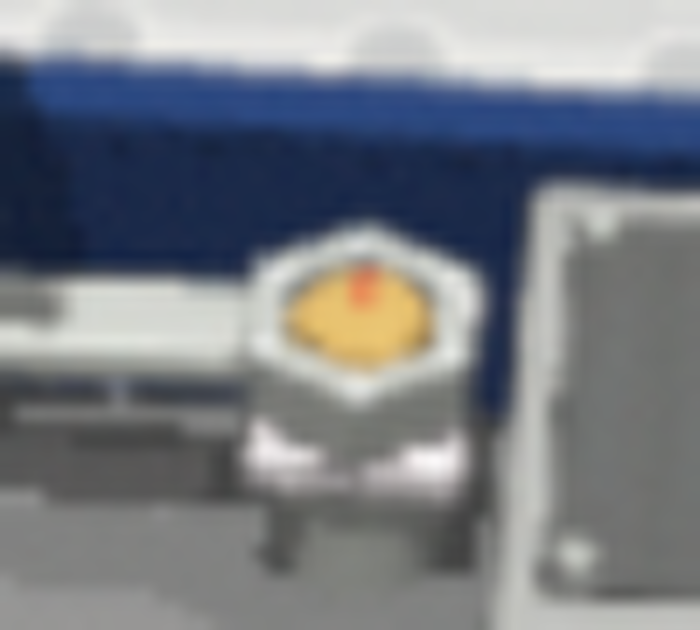

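Emit:
step_arm(
  steps="0 -0.3 0 0; 0 -0.6 0 0; 0 -1 0 0; 0 -1.5 0 0; 0 -2 0 0; 0 -2.6 0 0; 0 -3.5 0 0; 0 -3.5 0 0; 0 -3.5 0 0; 0 -3.5 0 0",
)

```text
clock: 76.2
tool_pos: [0.4679, 0.0783, 0.0678]
tcp_rot: [0.048, 0.707, -0.704, -0.035]
contact_force: [13.4, 7.3, -8.7]
width: 0.186
```

```bash
python3 stroke.py;python3 -c "
from show import *
cv2.imwrite('pics/d39t.png',show('top','39',285,210,40,40,15,g=.8))
cv2.imwrite('pics/d39.png',show('side','39',260,190,100,70,7,g=.8))
"; python3 dash.py 39
```

```text
r 114.25670690178198 ang 172.63362760635954 toolx -186.71267251551706 p [0.4679 0.0783 0.0678] F tool [-12.2   9.   -8.7] T [-1.28 -1.18  1.21] w 0.186 t 76.2 j6 1.78
39 mean [0.5873 0.0814] r 17.0 ang(mean) 66.9 pca 80.3
```

View pics/d39t.png

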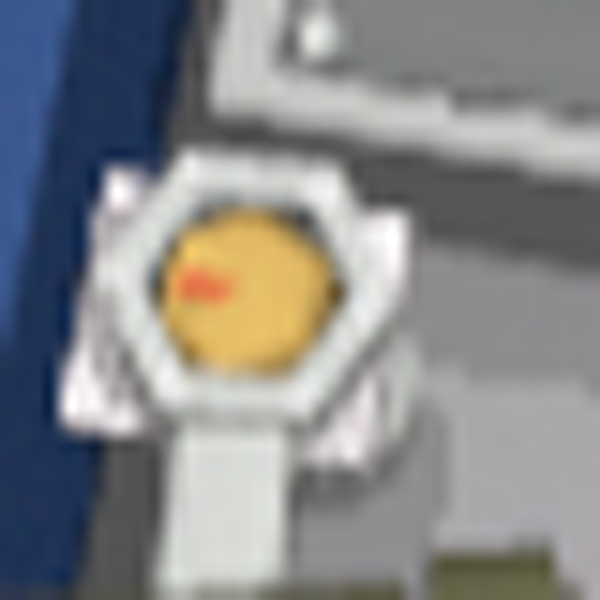

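View pics/d39.png

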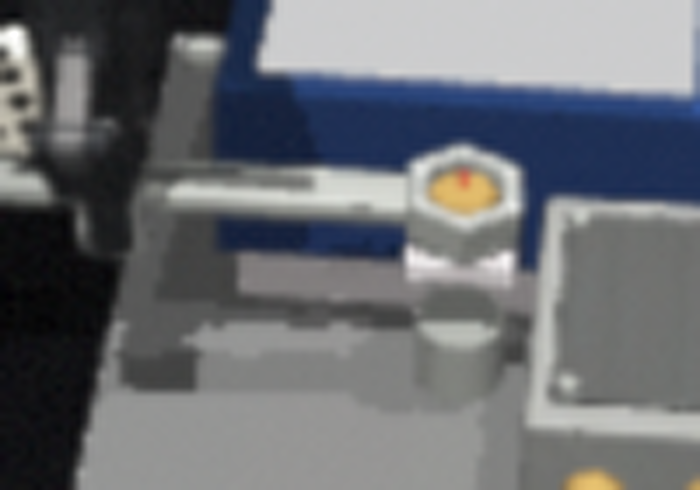

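Emit:
step_arm(
  steps="0 0.6 0 0; 0 1.2 0 0; 0 1.8 0 0; 0 2.3 0 0; 0 2.8 0 0; 0 3.2 0 0; 0 3.5 0 0; 0 3.5 0 0; 0 3.5 0 0; 0 3.5 0 0",
)

```text
clock: 77.3
tool_pos: [0.4667, 0.0785, 0.0319]
tcp_rot: [0.047, 0.707, -0.705, -0.036]
contact_force: [-13.4, 2.0, 1.5]
width: 0.185
```

```bash
python3 stroke.py;python3 -c "
from show import *
cv2.imwrite('pics/d40t.png',show('top','40',285,210,40,40,15,g=.8))
cv2.imwrite('pics/d40.png',show('side','40',260,160,100,90,6,g=.8))
"; python3 dash.py 40
```

```text
r 115.42013365892433 ang 172.6111291142743 toolx -186.73611865955502 p [0.4667 0.0785 0.0319] F tool [13.5 -1.7 -0.4] T [-0.14 -0.01 -1.45] w 0.185 t 77.3 j6 1.78
40 mean [0.5806 0.0702] r 4.4 ang(mean) 89.7 pca 74.7
```

View pics/d40.png

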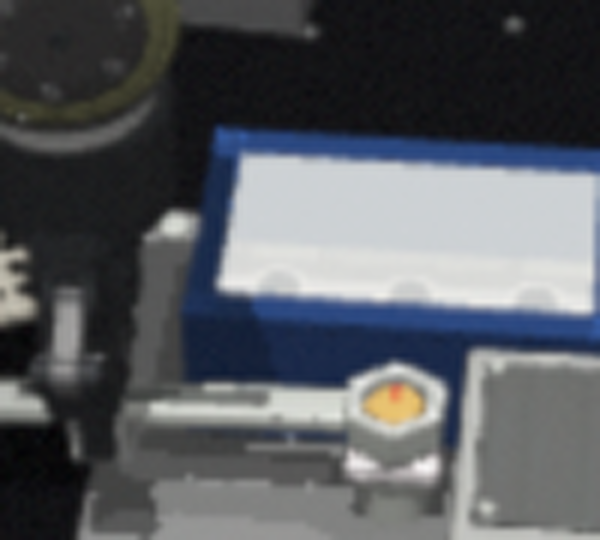

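Emit:
step_arm(
  steps="-0.01 0 0.56 -2.8; -0.05 0 1.12 -5.6; -0.12 0 1.68 -8.4; -0.22 0 2.23 -11.2; -0.34 0 2.78 -14; -0.49 0 3.32 -16.8; -0.67 0 3.86 -19.6; -0.67 0 3.86 -19.6; -0.67 0 3.86 -19.6; -0.67 0 3.86 -19.6",
)

```text
clock: 78.4
tool_pos: [0.4681, 0.0391, 0.0314]
tcp_rot: [-0.074, 0.703, -0.702, 0.084]
contact_force: [-6.4, -3.5, 1.1]
width: 0.187
```

```bash
python3 stroke.py;python3 -c "
from show import *
cv2.imwrite('pics/d41t.png',show('top','41',285,210,40,40,15,g=.8))
"; python3 dash.py 41
```

```text
r 115.76636310053914 ang -167.70805494975906 toolx -167.180682416831 p [0.4681 0.0391 0.0314] F tool [ 7.  -1.2  2. ] T [ 0.15  0.03 -0.67] w 0.187 t 78.4 j6 1.35
41 mean [0.5807 0.0704] r 4.6 ang(mean) 88.2 pca 69.1
```

View pics/d41t.png

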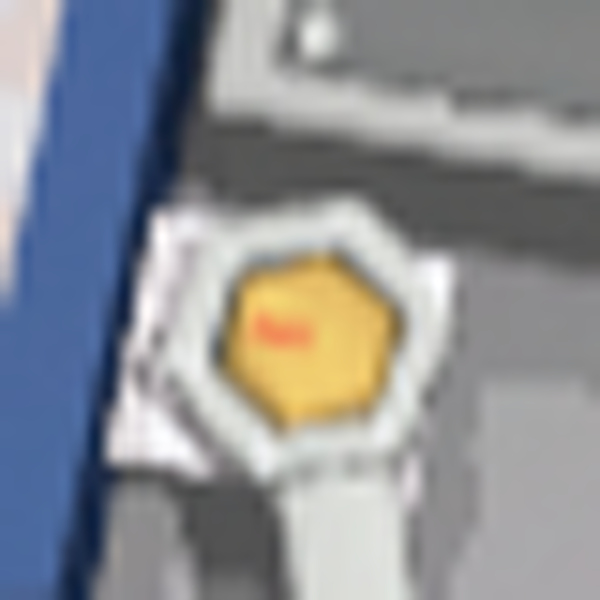

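Emit:
step_arm(
  steps="0.02 -0.1 0.2 -1; 0.05 -0.1 0.6 -3; 0.05 -0.1 1 -5; 0.03 -0.3 1.4 -7; 0.03 -0.6 1.4 -7; 0.03 -0.8 1.4 -7; 0.03 -1 1.4 -7; 0.03 -1 1.4 -7; 0.03 -1 1.4 -7; 0.03 -1 1.4 -7",
)

```text
clock: 79.45
tool_pos: [0.471, 0.0254, 0.0415]
tcp_rot: [-0.117, 0.697, -0.696, 0.127]
contact_force: [4.4, 1.0, -2.8]
width: 0.188
```

```bash
python3 stroke.py;python3 -c "
from show import *
cv2.imwrite('pics/d42t.png',show('top','42',285,210,40,40,15,g=.8))
cv2.imwrite('pics/d42.png',show('side','42',260,160,100,90,6,g=.8))
"; python3 dash.py 42
```

```text
r 116.69419202171042 ang -160.8534703555314 toolx -160.18043395267034 p [0.471  0.0254 0.0415] F tool [-4.4  2.9  0.5] T [-0.02  0.02  0.71] w 0.188 t 79.45 j6 1.2
42 mean [0.5808 0.0708] r 5.0 ang(mean) 87.5 pca 68.8
```

View pics/d42t.png

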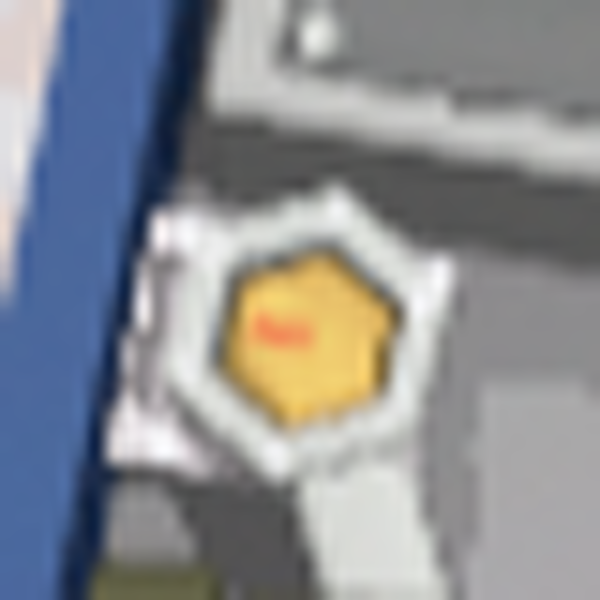

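View pics/d42.png

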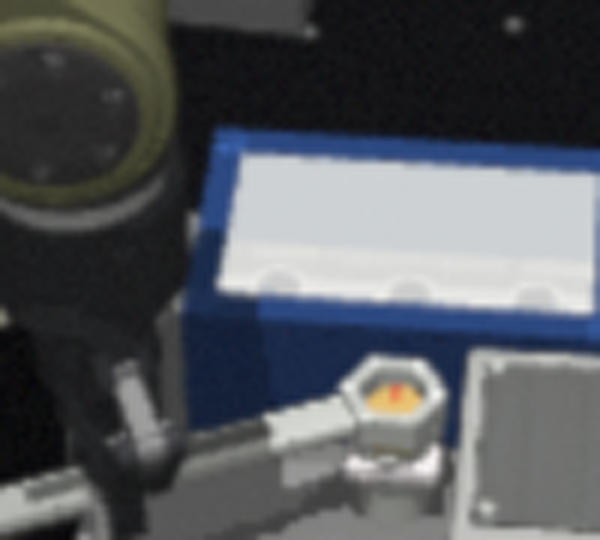

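Emit:
step_arm(
  steps="0 -0.5 0 0; 0 -1 0 0; 0 -1.5 0 0; 0 -2.5 0 0; 0 -4 0 0; 0 -6 0 0; 0 -8 0 0; 0 -10 0 0; 0 -10 0 0; 0 -10 0 0",
)

```text
clock: 80.55
tool_pos: [0.4694, 0.0251, 0.1413]
tcp_rot: [-0.117, 0.697, -0.696, 0.127]
contact_force: [0.3, 0.5, -2.0]
width: 0.188
```

```bash
python3 stroke.py;python3 -c "
from show import *
cv2.imwrite('pics/d43t.png',show('top','43',285,205,45,45,13,g=.8))
cv2.imwrite('pics/d43.png',show('side','43',260,160,100,90,6,g=.8))
go(.5427,-.2061,.14,-82.8)
"; python3 dash.py 43
```

```text
r 118.29036624429679 ang -160.95230982245832 toolx -160.18183790774424 p [0.4694 0.0251 0.1413] F tool [-0.5  2.  -0.3] T [ 0.07 -0.   -0.01] w 0.188 t 80.55 j6 1.2
delta cm [ 0.91  0.07 24.25] yaw 12.6 | at [0.469  0.0251 0.1404] psi -70.2 w 0.182 F [ 0.2  0.7 -2.6] j [-0.03  0.21  1.84  0.    1.08  1.2 ] t 80.65Traceback (most recent call last):
    m, n = a.shape[-2:]
    ^^^^
ValueError: not enough values to unpack (expected 2, got 1)

During handling of the above exception, another exception occurred:

Traceback (most recent call last):
  File "dash.py", line 15, in <module>
    for t in sys.argv[1:]: dash(t)
                           ~~~~^^^
  File "dash.py", line 11, in dash
    C=(X*ww[:,None]).T@X/ww.sum();e,v=np.linalg.eigh(C)
                                      ~~~~~~~~~~~~~~^^^
numpy.linalg.LinAlgError: 1-dimensional array given. Array must be at least two-dimensional
```

View pics/d43t.png

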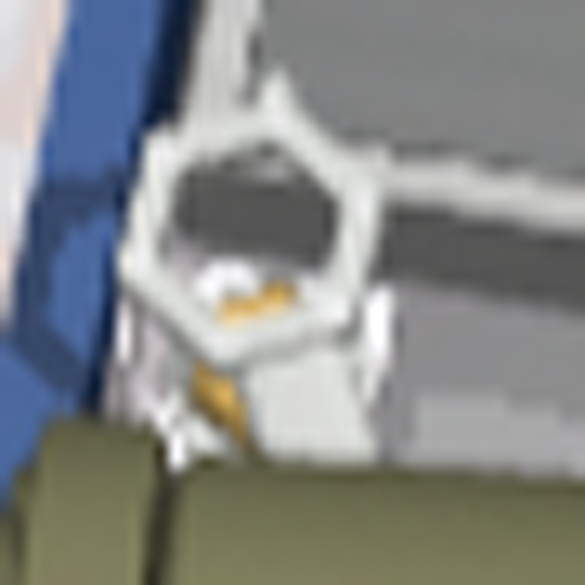

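View pics/d43.png

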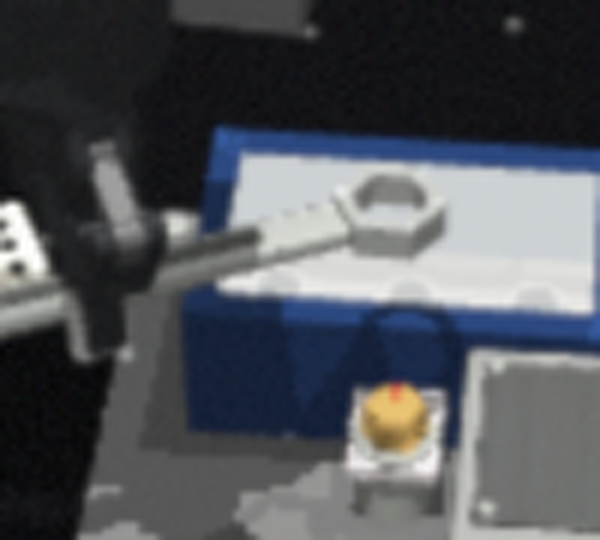

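Emit:
step_arm(
  steps="0 0 2 1; 0.1 0 5 3; 0.3 0 8.5 5; 0.5 0 12 7; 0.7 0 15.5 9; 0.8 0 19 11; 0.9 0 22 12.6; 0.9 0 24.2 12.6; 0.9 0 24.2 12.6; 0.9 0 24.2 12.6",
)

```text
clock: 81.65
tool_pos: [0.5421, -0.2055, 0.1393]
tcp_rot: [-0.041, 0.707, -0.705, 0.048]
contact_force: [0.4, -0.0, -2.5]
width: 0.186
```

```bash
python3 ring.py 44; python3 dash.py 44; python3 bolt.py 44; python3 -c "
from show import *
cv2.imwrite('pics/d44t.png',show('top','44',290,217,32,32,18,g=.8))
go(.5427,-.2061,.14,-82.8)
"
```

```text
top pred [435.2 189.2] [(4698.0, array([435.2, 188.6]))]
    [ 0.6574 -0.191   0.1658] tool mm [-116.5  -25.3   -0. ]
side pred [374.8 283.4] [(1570.0, array([378.9, 284.3]))]
    [ 0.6635 -0.1937  0.1658] tool mm [-122.2  -25.3    3.4]
[ 0.66137407 -0.19160618  0.16209485] 0.005620969100733297 [-120.3  -21.5    1.1]
44 mean [0.5808 0.0708] r 5.0 ang(mean) 87.8 pca 66.3
top c [305.2 232.9] [0.5796 0.0657] n 0
side c [317.2 216.1] [0.5651 0.104 ] n 0
delta cm [-0.01  0.03  0.13] yaw 0.1 | at [ 0.5424 -0.2048  0.1403] psi -82.7 w 0.185 F [-0.5 -0.5 -1.7] j [-0.43  0.44  1.53  0.01  1.16  1.01] t 81.8
```

View pics/d44t.png

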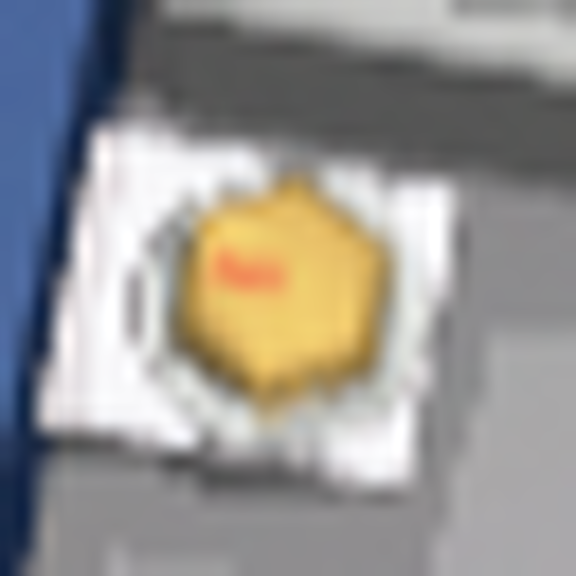

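```bash
python3 -c "
from show import *
go(.5441,-.2058,.0192,-82.8)
"
```

```text
delta cm [-0.02 12.11  0.14] yaw 0.1 | at [ 0.5424 -0.2048  0.1403] psi -82.7 w 0.185 F [-0.5 -0.5 -1.7] j [-0.43  0.44  1.53  0.01  1.16  1.01] t 81.8
```

Emit:
step_arm(
  steps="0 2 0.1 0; 0 4 0.1 0; 0 6 0.1 0; 0 8 0.1 0; 0 9.5 0.1 0; 0 10.5 0.1 0; 0 11.1 0.1 0; 0 11.6 0.1 0; 0 12 0.1 0; 0 12.1 0.1 0",
)

```text
clock: 82.8
tool_pos: [0.544, -0.2055, 0.0194]
tcp_rot: [-0.041, 0.706, -0.705, 0.049]
contact_force: [-1.1, 0.4, -1.2]
width: 0.186
```

```bash
python3 -c "
from show import *
go(.5441,-.2058,.0185,-82.8)
cv2.imwrite('pics/d45.png',show('side','45',240,270,160,100,5,g=.7))
"
```

```text
delta cm [-0.01  0.09  0.03] yaw 0.1 | at [ 0.544  -0.2055  0.0194] psi -82.7 w 0.186 F [-1.1  0.4 -1.2] j [-0.43  0.61  1.6   0.01  0.93  1.01] t 82.8
```

View pics/d45.png

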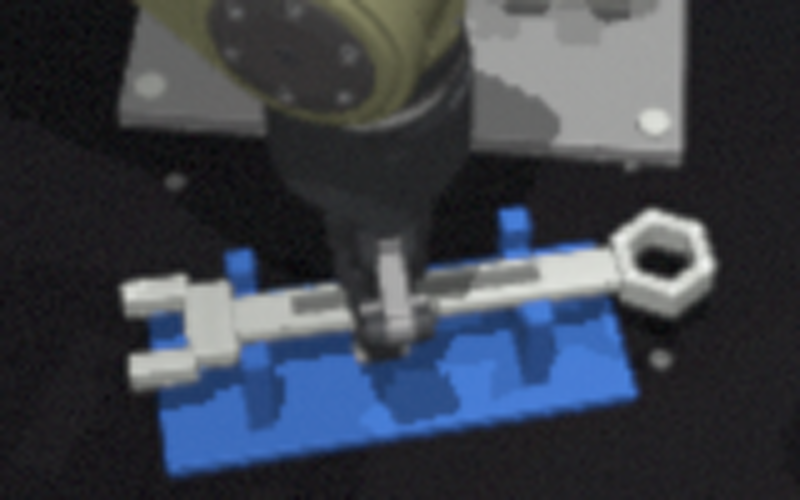

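In the slots, matching the original picture. I'll lower the last millimetre, open and withdraw.

Emit:
step_arm(
  steps="0 0.1 0 0; 0 0.1 0 0; 0 0.1 0 0; 0 0.1 0 0; 0 0.1 0 0; 0 0.1 0 0; 0 0.1 0 0; 0 0.1 0 0; 0 0.1 0 0; 0 0.1 0 0",
  hand=0,
  newtons=60,
)

```text
clock: 83.85
tool_pos: [0.544, -0.2055, 0.0184]
tcp_rot: [-0.041, 0.706, -0.705, 0.049]
contact_force: [-0.3, -0.5, 1.1]
width: 0.498
```

Emit:
step_arm(
  steps="0 -1 0 0; 0 -3 0 0; 0 -6 0 0; 0 -10 0 0; 0 -14 0 0; 0 -18 0 0; 0 -22 0 0; 0 -22 0 0; 0 -22 0 0; 0 -22 0 0",
  hand=0.6,
)

```text
clock: 84.85
tool_pos: [0.541, -0.2059, 0.2374]
tcp_rot: [-0.041, 0.707, -0.705, 0.048]
contact_force: [-0.6, 0.1, -0.5]
width: 0.798
```

```bash
python3 -c "
from show import *
go(.5441,-.2058,.0185,-82.8)
cv2.imwrite('pics/d46.png',show('side','46',240,110,150,260,2.3,g=.7))
cv2.imwrite('pics/d46t.png',show('top','46',80,205,110,100,6,g=.7))
s=load('side46');im=cv2.resize(s['image'][115:170,265:325],None,fx=10,fy=10,interpolation=cv2.INTER_CUBIC);cv2.imwrite('pics/d46w.png',im)
"
```

```text
delta cm [-0.08 21.9   0.08] yaw 0.1 | at [ 0.541  -0.2059  0.2374] psi -82.7 w 0.798 F [-0.6  0.1 -0.5] j [-0.43  0.35  1.42  0.01  1.36  1.01] t 84.85
```

View pics/d46.png

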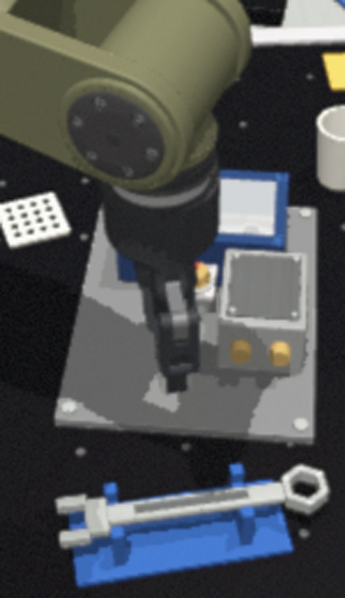

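View pics/d46t.png

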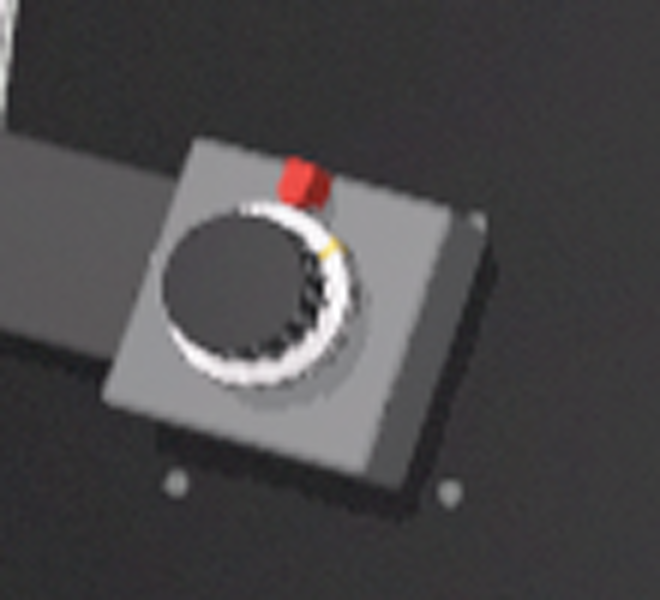

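View pics/d46w.png

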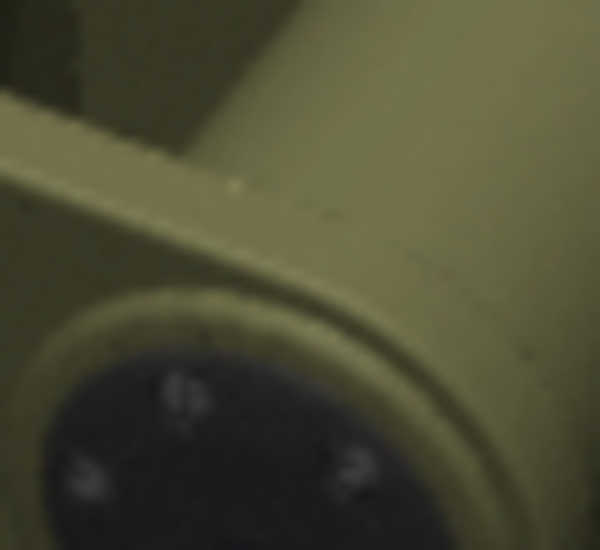

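```bash
cat > wheel.py <<'E'
from meas import *
import sys
def wheel(n,tag):
    s=load(n+tag)
    roi=(88,215,165,290) if n=='top' else (270,115,325,170)
    k=8;x0,y0,x1,y1=roi
    B=cv2.resize(s['image'][y0:y1,x0:x1],None,fx=k,fy=k,interpolation=cv2.INTER_CUBIC);h=cv2.cvtColor(B,cv2.COLOR_BGR2HSV)
    u=lambda P:(np.array(P,float)+.5)/k-.5+[x0,y0]
    wh=((h[...,1]<50)&(h[...,2]>175)).astype(np.uint8)
    if n=='side': wh[:15*k]&=0 if False else 1
    nn,l,st,ce=cv2.connectedComponentsWithStats(wh);i=1+np.argmax(st[1:,4])
    ye=(h[...,0]>18)&(h[...,0]<33)&(h[...,1]>110)&(h[...,2]>110)
    re=((h[...,0]<8)|(h[...,0]>172))&(h[...,1]>150)&(h[...,2]>90)
    def cen(m):
        nn,l,st,ce=cv2.connectedComponentsWithStats(m.astype(np.uint8))
        if nn<2:return None
        j=1+np.argmax(st[1:,4]);return u(ce[j]),st[j,4],u(np.stack(np.nonzero(l==j)[::-1],1))
    ys,xs=np.nonzero(l==i);pw=u(np.stack([xs,ys],1))
    return s,pw,cen(ye),cen(re)
def circ(P):
    A=np.c_[2*P,np.ones(len(P))];b=(P**2).sum(1);x=np.linalg.lstsq(A,b,rcond=None)[0];return x[:2],np.sqrt(x[2]+x[0]**2+x[1]**2)
if __name__=='__main__':
    for n in sys.argv[2:]:
        s,pw,ye,re=wheel(n,sys.argv[1])
        hull=cv2.convexHull(pw.astype(np.float32)).reshape(-1,2)
        W=np.array([onz(s,*p,.072)[:2] for p in hull])
        c,r=circ(W)
        for _ in range(5):
            d=np.abs(np.linalg.norm(W-c,axis=1)-r);c,r=circ(W[d<np.quantile(d,.8)])
        print(n,'skirt c',c.round(4),'r',round(r*1000,1))
        for nm,q in(('yel',ye),('red',re)):
            if q is None: print(nm,None);continue
            w=onz(s,*q[0],.072)[:2];d=w-c;print(' ',nm,q[0].round(1),q[1],w.round(4),'r',round(np.linalg.norm(d)*1000,1),'ang',np.degrees(np.arctan2(d[1],d[0])).round(1))
        if re is not None:
            V=np.array([onz(s,*p,.072)[:2] for p in re[2][::5]]);dd=np.linalg.norm(V-c,axis=1);m=V[dd<np.quantile(dd,.08)].mean(0)-c
            print('  red nearest r',np.linalg.norm(m)*1000,'ang',np.degrees(np.arctan2(m[1],m[0])).round(1))
E
python3 wheel.py 0 top side; python3 wheel.py 46 top
```

```text
top skirt c [0.5197 0.4466] r 31.9
  yel [134.6 246. ] 355 [0.5364 0.4221] r 29.7 ang -55.8
  red [130.  235.2] 3390 [0.5591 0.434 ] r 41.3 ang -17.7
  red nearest r 34.4219646099913 ang -16.2
side skirt c [0.4657 0.5161] r 55.8
  yel [302.7 141.6] 34 [0.5393 0.4026] r 135.2 ang -57.0
  red [310.2 138.4] 2291 [0.561  0.4176] r 137.0 ang -46.0
  red nearest r 123.10084061466776 ang -41.8
top skirt c [0.5197 0.4466] r 31.9
  yel [134.6 246. ] 351 [0.5364 0.4221] r 29.7 ang -55.7
  red [130.1 235.2] 3402 [0.5591 0.434 ] r 41.3 ang -17.7
  red nearest r 34.391056910373905 ang -16.4
```

```bash
python3 -c "
from show import *
go(.5203,.4446,.2,0)
s=load('top46');B=cv2.resize(s['image'][225:262,105:150],None,fx=14,fy=14,interpolation=cv2.INTER_CUBIC);cv2.imwrite('pics/d47.png',B)
"
```

```text
delta cm [ -6.12   3.96 -64.79] yaw -82.7 | at [ 0.5411 -0.206   0.2372] psi -82.7 w 0.803 F [ 0.   0.1 -0.4] j [-0.43  0.35  1.42  0.01  1.36  1.01] t 84.95
```

View pics/d47.png

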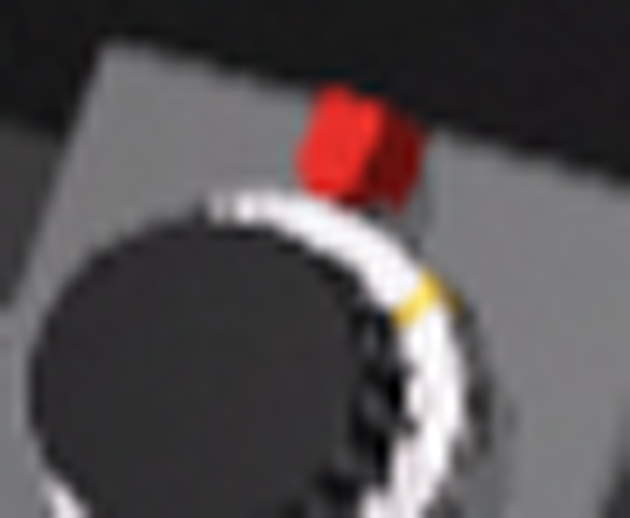

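```bash
python3 -c "
from h import *
s=load('top46');c=np.array([.5197,.4466])
for nm,p in(('tip',(328,188)),('far',(360,98)),('yo',(438,287)),('yi',(402,318))):
    q=(np.array(p)+.5)/14-.5+[105,225];w=onz(s,*q,.072)[:2];d=w-c
    print(nm,w.round(4),np.linalg.norm(d)*1000,np.degrees(np.arctan2(d[1],d[0])))
"
```

```text
tip [0.553  0.4378] 34.415443932501994 -14.784862909528707
far [0.5669 0.4344] 48.77459365376656 -14.47292123364674
yo [0.5385 0.4198] 32.74988399064225 -54.961897243561346
yi [0.5336 0.4247] 25.930677204063898 -57.59450684309952
```

Emit:
step_arm(
  steps="-0.2 0 -3 -5; -0.6 0 -7.5 -11; -1 0 -12 -17; -1.4 0 -16.5 -23; -1.8 0 -21 -29; -2.3 0 -25.5 -35; -2.8 0 -30 -41; -3.3 0 -34.5 -47; -3.8 0 -39 -53; -4.3 0 -43.5 -59",
  hand=1,
)

```text
clock: 85.95
tool_pos: [0.5282, 0.2328, 0.238]
tcp_rot: [0.385, -0.591, 0.592, -0.391]
contact_force: [0.8, -0.5, -0.4]
width: 0.996
```

```bash
python3 -c "
from show import *
go(.5203,.4446,.2,0)"
```

```text
delta cm [-19.09   3.86  -9.19] yaw -23.5 | at [0.5282 0.2328 0.238 ] psi -23.5 w 0.996 F [ 0.8 -0.5 -0.4] j [0.35 0.35 1.43 0.   1.36 0.76] t 85.95
```

Emit:
step_arm(
  steps="-3 0 -1.5 -4; -6.5 0 -3 -8; -10 0.5 -5 -13; -13.5 1 -6.5 -17; -17 2 -8.2 -21; -19.1 3 -9.2 -23.5; -19.1 3.9 -9.2 -23.5; -19.1 3.9 -9.2 -23.5; -19.1 3.9 -9.2 -23.5; -19.1 3.9 -9.2 -23.5",
)

```text
clock: 86.95
tool_pos: [0.5208, 0.444, 0.2005]
tcp_rot: [-0.496, 0.499, -0.502, 0.503]
contact_force: [1.2, -0.2, 0.1]
width: 0.999
```

```bash
python3 -c "
from show import *
go(.5203,.4446,.068,0)
cv2.imwrite('pics/d48.png',show('side','48',240,60,120,120,5,g=.7))"
```

```text
delta cm [-1.000e-02  1.325e+01 -1.700e-01] yaw -0.1 | at [0.5208 0.444  0.2005] psi -0.1 w 0.999 F [ 1.2 -0.2  0.1] j [ 0.65  0.62  1.12 -0.    1.4   0.66] t 86.95
```

View pics/d48.png

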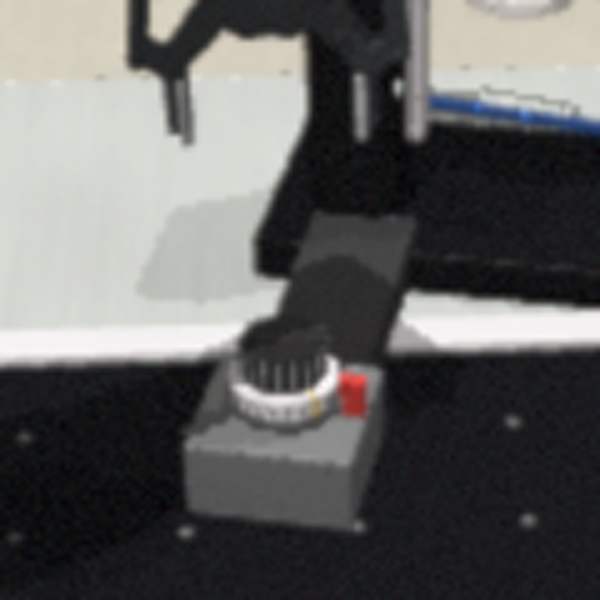

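Emit:
step_arm(
  steps="0 2 0 0; 0 4 -0.1 0; 0 6 -0.1 0; 0 8 -0.1 0; 0 10 -0.1 0; 0 11 -0.1 0; 0 12 -0.1 0; 0 12.6 -0.1 0; 0 12.9 -0.1 0; 0 12.9 -0.1 0",
)

```text
clock: 88.0
tool_pos: [0.521, 0.4446, 0.0717]
tcp_rot: [-0.496, 0.499, -0.502, 0.503]
contact_force: [0.2, -0.6, 0.4]
width: 1.002
```

Emit:
step_arm(
  steps="0 0 0 0; 0 0 0 0; 0 0 0 0; 0 0 0 0; 0 0 0 0; 0 0 0 0; 0 0 0 0; 0 0 0 0; 0 0 0 0; 0 0 0 0",
  hand=-1,
  newtons=25,
)

```text
clock: 89.0
tool_pos: [0.5206, 0.4448, 0.0725]
tcp_rot: [-0.497, 0.499, -0.501, 0.503]
contact_force: [-6.0, -3.2, 5.9]
width: 0.575
```

```bash
python3 -c "
from show import *
go(.5203,.4446,.068,41.3)
cv2.imwrite('pics/d49.png',show('side','49',260,90,80,80,7.5,g=.6))"
```

```text
delta cm [ 0.02  0.45 -0.03] yaw -41.4 | at [0.5206 0.4448 0.0725] psi -0.1 w 0.575 F [-6.  -3.2  5.9] j [ 0.65  0.74  1.23 -0.    1.16  0.66] t 89.0
```

View pics/d49.png

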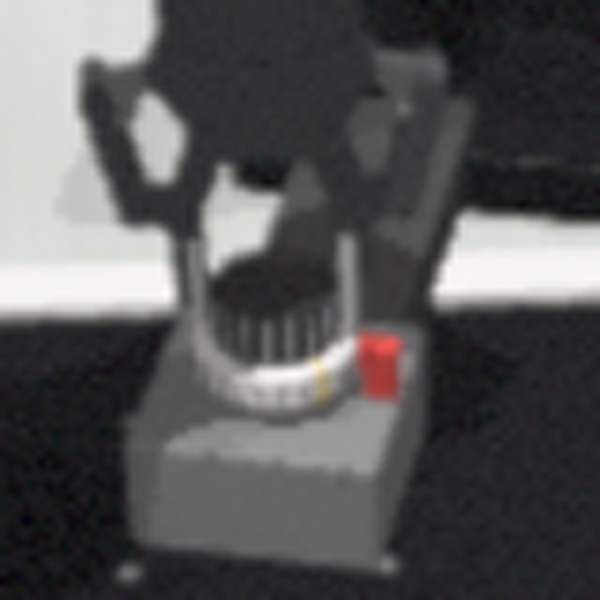

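Emit:
step_arm(
  steps="0 0 0 -5; 0 0 0 -10; 0 0 0 -15; 0 0 0 -20; 0 0 0 -25; 0 0 0 -30; 0 0 0 -35; 0 0 0 -39; 0 0 0 -41.4; 0 0 0 -41.4",
)

```text
clock: 90.05
tool_pos: [0.5201, 0.4446, 0.0726]
tcp_rot: [-0.642, 0.289, -0.293, 0.647]
contact_force: [-4.6, -1.9, 1.3]
width: 0.572
```

```bash
python3 -c "
from show import *
go(.5203,.4446,.068,41.3)
cv2.imwrite('pics/d50.png',show('side','50',260,90,80,80,7.5,g=.6))
cv2.imwrite('pics/d50t.png',show('top','50',80,205,110,100,5,g=.6))"
```

```text
delta cm [0.01 0.46 0.01] yaw 0.1 | at [0.5201 0.4446 0.0726] psi 41.4 w 0.572 F [-4.6 -1.9  1.3] j [ 0.65  0.74  1.23 -0.    1.16 -0.07] t 90.05
```

View pics/d50.png

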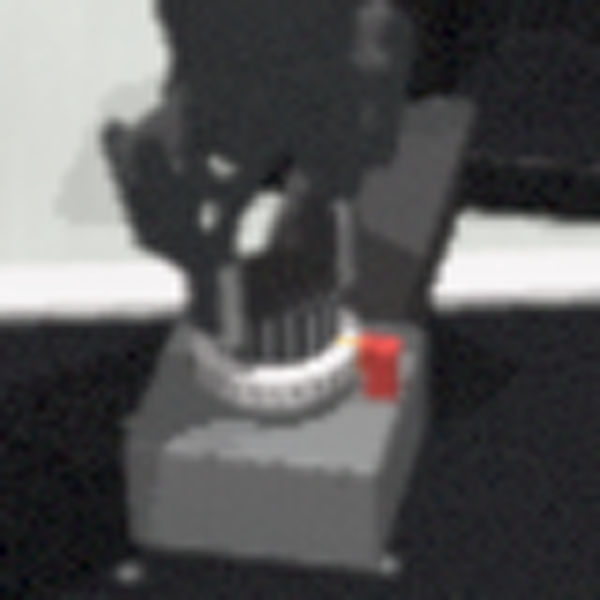

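View pics/d50t.png

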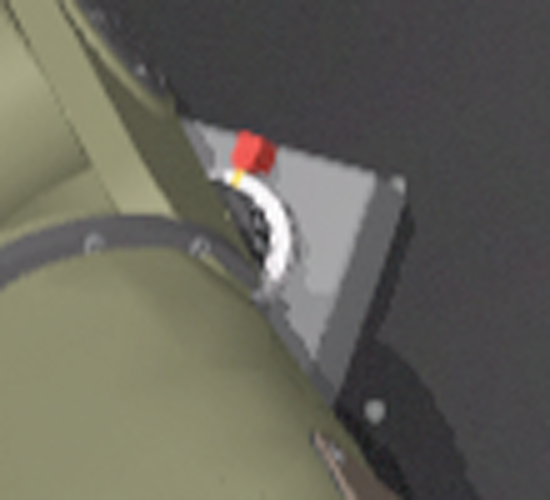

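```bash
cat > yel.py <<'E'
from meas import *
import sys
s=load('top'+sys.argv[1]);c=np.array([.5197,.4466]);k=16
B=cv2.resize(s['image'][225:262,105:150],None,fx=k,fy=k,interpolation=cv2.INTER_CUBIC)
h=cv2.cvtColor(B,cv2.COLOR_BGR2HSV)
def info(nm,m):
    n,l,st,ce=cv2.connectedComponentsWithStats(m.astype(np.uint8));j=1+np.argmax(st[1:,4])
    P=(np.stack(np.nonzero(l==j)[::-1],1)+.5)/k-.5+[105,225]
    W=np.array([onz(s,*p,.072)[:2] for p in P[::9]]);d=W-c;r=np.linalg.norm(d,axis=1)*1000
    a=np.degrees(np.arctan2(d[:,1],d[:,0]))
    mu=d.mean(0);print(nm,len(P),'r',r.min().round(1),r.max().round(1),'ang of mean',np.degrees(np.arctan2(mu[1],mu[0])).round(1),'range',np.quantile(a,[.1,.9]).round(1))
info('yel',(h[...,0]>17)&(h[...,0]<33)&(h[...,1]>90)&(h[...,2]>110))
info('redtop',((h[...,0]<8)|(h[...,0]>172))&(h[...,1]>140)&(h[...,2]>185))
B=cv2.resize(B,None,fx=.9,fy=.9);cv2.imwrite('pics/y'+sys.argv[1]+'.png',B)
E
python3 yel.py 46; python3 yel.py 50
```

```text
yel 1847 r 24.7 33.9 ang of mean -55.8 range [-59.  -52.5]
redtop 7055 r 33.1 48.1 ang of mean -13.3 range [-18.1  -8.3]
yel 1506 r 25.0 32.4 ang of mean -14.3 range [-17.3 -11.1]
redtop 7011 r 33.5 48.1 ang of mean -13.3 range [-18.2  -8.3]
```

View pics/y50.png

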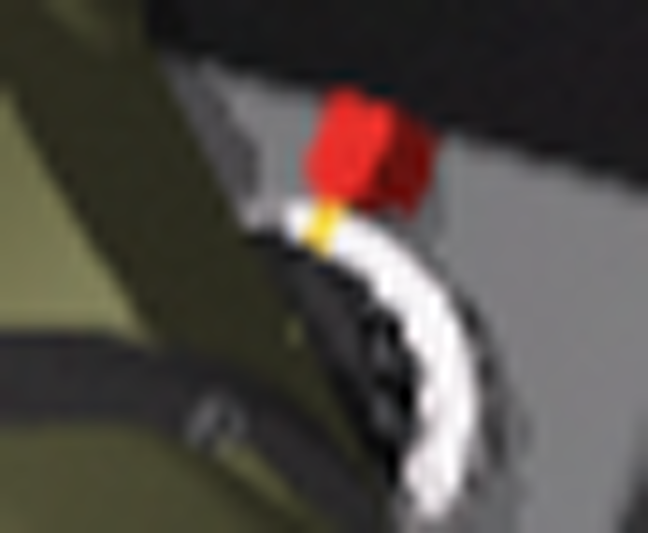

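Emit:
step_arm(
  steps="0 0 0 0; 0 0 0 0; 0 0 0 0; 0 0 0 0; 0 0 0 0; 0 0 0 0; 0 0 0 0; 0 -1 0 0; 0 -3 0 0; 0 -6 0 0",
  hand=1,
)

```text
clock: 91.15
tool_pos: [0.5191, 0.444, 0.1325]
tcp_rot: [-0.643, 0.29, -0.293, 0.646]
contact_force: [-0.6, -0.6, 0.9]
width: 1.001
```

Emit:
step_arm(
  steps="0 -4 0 0; 0 -8 0 0; 0 -10 -4 0; 0 -10 -8 0; 0 -10 -12 0; 0 -10 -16 0; 0 -10 -20 0; 0 -10 -24 0; 0 -10 -24 0; 0 -10 -24 0",
)

```text
clock: 92.15
tool_pos: [0.3385, 0.2853, 0.2324]
tcp_rot: [-0.642, 0.29, -0.293, 0.646]
contact_force: [0.0, -0.5, -1.0]
width: 0.997
```

```bash
python3 -c "
from show import *
go(.5203,.4446,.068,41.3)
snap('top','51');snap('side','51')
import shutil"
mv pics/51.npz pics/x.npz 2>/dev/null; python3 -c "
from h import *
snap('side','side51');snap('top','top51')"; python3 yel.py 51
```

```text
delta cm [1.000e-02 1.663e+01 2.404e+01] yaw 0.0 | at [0.3385 0.2853 0.2324] psi 41.3 w 0.997 F [ 0.  -0.5 -1. ] j [ 0.62  0.05  1.8  -0.    1.29 -0.1 ] t 92.15
yel 1501 r 25.1 32.5 ang of mean -14.2 range [-17.2 -11. ]
redtop 7016 r 33.5 48.1 ang of mean -13.3 range [-18.3  -8.3]
```

View pics/y51.png

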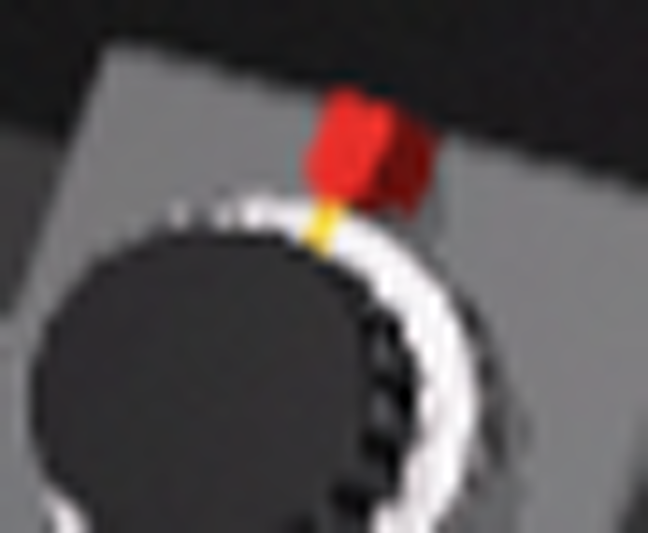

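View pics/top51.png

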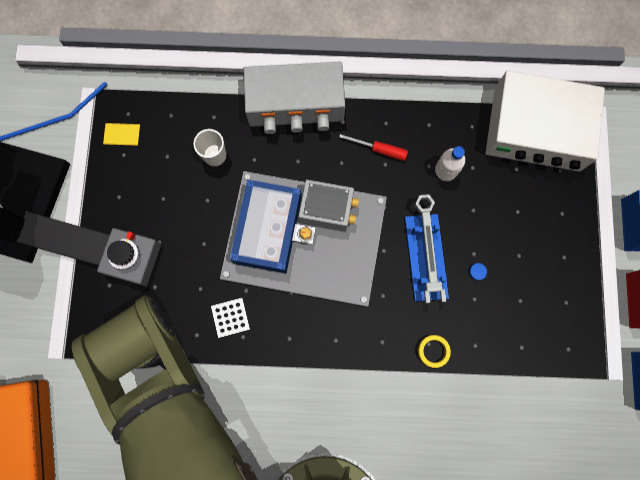

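View pics/side51.png

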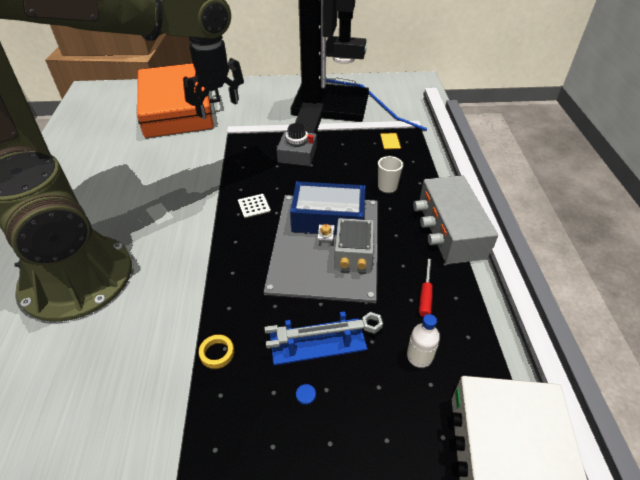

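```bash
python3 - <<'E'
from meas import *
F=Fix(0.5796,0.0528,-8.45)
for n,roi in(('top',(220,175,300,275)),('side',(290,180,372,238))):
    def corners(tag):
        s=load(n+tag);x0,y0,x1,y1=roi;k=6
        B=cv2.resize(s['image'][y0:y1,x0:x1],None,fx=k,fy=k,interpolation=cv2.INTER_CUBIC);h=cv2.cvtColor(B,cv2.COLOR_BGR2HSV)
        m=((h[...,0]>100)&(h[...,0]<130)&(h[...,1]>120)).astype(np.uint8)
        cs,_=cv2.findContours(m,cv2.RETR_EXTERNAL,cv2.CHAIN_APPROX_NONE);c=max(cs,key=cv2.contourArea)
        b=cv2.boxPoints(cv2.minAreaRect(c));x=c.reshape(-1,2)
        ext=[x[np.argmin(x@v)] for v in np.array([[1,1],[-1,1],[1,-1],[-1,-1]])]
        return (np.array(ext)/k+[x0,y0]).round(1).tolist()
    print(n,'22',corners('22'),'51',corners('51'))
# hex orientation: brass mask, angle profile of radius
for tag in('22','44','51'):
    s=load('top'+tag);k=16;x0,y0=294,222
    B=cv2.resize(s['image'][y0:y0+24,x0:x0+24],None,fx=k,fy=k,interpolation=cv2.INTER_CUBIC);h=cv2.cvtColor(B,cv2.COLOR_BGR2HSV)
    m=(((h[...,0]<30)|(h[...,0]>172))&(h[...,1]>90)&(h[...,2]>60)).astype(np.uint8)
    cs,_=cv2.findContours(m,cv2.RETR_EXTERNAL,cv2.CHAIN_APPROX_NONE);c=max(cs,key=cv2.contourArea).reshape(-1,2)
    P=(c+.5)/k-.5+[x0,y0];W=np.array([onz(s,*p,.062)[:2] for p in P]);ce=(W.min(0)+W.max(0))/2
    M=cv2.moments((W*1e5).astype(np.float32));ce=np.array([M['m10'],M['m01']])/M['m00']/1e5
    d=W-ce;a=np.arctan2(d[:,1],d[:,0]);r=np.linalg.norm(d,axis=1)*1000
    # 6-fold phase with resampling
    g=np.linspace(-np.pi,np.pi,720,endpoint=False);o=np.argsort(a);rr=np.interp(g,a[o],r[o],period=2*np.pi)
    ph=np.angle((rr*np.exp(-6j*g)).sum())/-6  # vertex dir
    v=np.degrees(ph); print(tag,'centre',ce.round(4),'r',rr.mean().round(1),'amp6',(2*abs((rr*np.exp(-6j*g)).mean())).round(2),'vertex dirs mod60',(v%60).round(1))
print('expected vertex dir mod 60 at 4.7 rad:', ((-8.45-np.degrees(4.7)+30)%60))
E
```

```text
top 22 [[247.5, 180.2], [299.8, 189.2], [230.2, 259.5], [286.2, 272.7]] 51 [[247.5, 180.2], [299.8, 189.2], [230.2, 259.5], [286.3, 272.5]]
side 22 [[296.5, 180.8], [366.2, 185.0], [292.2, 231.0], [363.3, 218.5]] 51 [[296.3, 180.0], [366.2, 184.8], [292.2, 231.0], [363.0, 218.7]]
22 centre [0.5795 0.0657] r 12.8 amp6 0.57 vertex dirs mod60 30.8
44 centre [0.5797 0.0657] r 12.7 amp6 0.68 vertex dirs mod60 53.3
51 centre [0.5797 0.0657] r 12.7 amp6 0.68 vertex dirs mod60 53.1
expected vertex dir mod 60 at 4.7 rad: 52.2598362885131
```

```bash
python3 -c "
from h import *
print(robot.finish_job())"
```

```text
the job is handed in; nothing more can be done
None
```

The station is ready and I handed the job in at about 92 s of the 210 s. All three lens modules are in bays 0 to 2, the cover is shut, the bolt is tight, the wrench is back in its slots and the focus wheel is set.

**Last checks**
- **Bolt:** the hex stands within 1° of where it should be at 4.7 rad. The wrench did the turning in four strokes, with a lift-off and reseat between them.
- **Cover:** its corners in both views match the picture taken right after I pressed it shut, to within 1 pixel. The modules show through the roof, one per bay.
- **Focus wheel:** the yellow line is at −14.2°, and the red pointer measures −13.3° to −14.8° depending on the method.
- **Wrench:** it looks the same on its rest as it did at the start.
- **Other things:** they look unmoved in the final pictures.

**What did not go to plan**
- **Fingertip offset:** the text puts the fingertips 22 mm ahead of the TCP, but shut I found them about 7 mm behind it. My first grasp therefore closed on nothing; I then measured the offset and worked with that.
- **Cover press:** the fingers briefly pressed the roof with about 54 N.
- **Bolt stop:** at the stop the wrist force did not rise. The ring slipped round on the hex instead and jammed, so my next lift raised the bolt and cover a few centimetres. I lowered them and freed the ring. The bolt angle had not changed, and the cover closed again. I did not do another tightening stroke afterwards.
- **Camera disagreement:** the two views differ by about 4 mm in y. I used their average, and that fitted wherever the arm made contact.

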